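# Pack and latch the cool box

## Task

Get the grey cool box ready for delivery: lay the turner that lies across it in the steel utensil pan, put every cured sausage from the baking tray into the box and shut the lid. Hook the latch's wire loop onto the keeper on the front of the lid, then press the lever down past its toggle point until it lies home. Finally take the lid by its handle and tug it firmly upwards (about 20 N, enough to feel it strain against the latch) to check that the catch holds, latch it again if it gives, and leave the jar, bowl and pepper mill beyond the box undisturbed.

Things in the scene. Friction and masses are not known exactly. Their poses are not given: they have to be found in the camera images.
- carrier: low insulated cool box of grey plastic, fixed to the table, 220 deep (x) x 330 wide (y) and 143 high with its lid shut. Origin at the centre of its underside, x from the latched front (which faces the robot) to the hinged back, z up. Inside: 170 (x) x 280 (y), floor 45 above the origin, rim 115 above it, walls 25 thick
- carrier_lid (a joint): angle of the lid about its hinge on the back rim: 0 shut, grows to 1.6 as it opens upwards. A slab 220 x 330 x 28, 250 g. Hinge friction keeps it where it is above about 1.1 rad; below that it sinks shut slowly. Starts open at 1.3 to 1.5. Shut and latched it lifts a few milliradians against the latch's spring when tugged with more than about 10 N
- lid_hinge (a point): middle of the lid's hinge axis, which runs along the carrier's y: at the rim, 115 up and 110 behind the carrier's origin; fixed to the carrier
- lid_handle (a point): middle of the steel bar handle on top of the lid: a round bar of 12 diameter, 100 long along the carrier's y, its axis 25 above the lid's top face and 40 behind the lid's front edge (180 from the hinge); moves with the lid
- keeper (a point): seat of the loop's bar in the keeper, a steel hook on the lid's front face: an upward-open channel 28 long (y), 13 wide (x); floor 4 below this point, outer lip (5 thick, robot's side) rising 6 above it, back wall rising 11. 16 in front of the lid's front face, moves with the lid; with the lid shut it is 40 straight above the latch pivot
- latch_lever (a joint): angle of the latch lever about its pivot (axis along the carrier's y): 0 home, hanging straight down along the front of the box; grows as it swings out to the robot and up (pi/2 level; at most 2.5). Starts at 1.9 to 2.3 and stays where left. With the loop hooked it is taut at about 1.27; the toggle point is 0.4; below that the spring pulls it home. Needs 1 to 2 N at its end
- latch_pivot (a point): pivot of the latch lever, fixed to the carrier: 16 in front of the box's front face, 88 above the table, mid-width. The lever is a steel plate 30 wide (y) reaching 60 from the pivot; its outer face (the one to push on) lies 11 off the line through the pivot
- loop_pin (a point): pin on the lever, 20 from the lever's pivot, about which the wire loop swings freely; axis along the carrier's y. Moves with the lever: at lever angle a it lies, seen from the pivot, 20*sin(a-0.4) towards the robot (carrier -x) and 20*cos(a-0.4) down
- loop_bar (a point): middle of the cross bar (8 diameter, along y) of the latch's wire loop, 55 from the loop pin. The side wires (7 diameter, 55 over both outsides) pass either side of keeper and lever; pinch them across the width. The loop can stretch 12 (1.4 N per mm). At the start it leans out over the lever; it stays where left. To hook: swing the bar over the keeper's lip, then draw it down to the keeper's point; the lever follows
- sausage0: a pressed dry-cured sausage, rigid, dark red-brown with three turns of white twine, a rounded bar 95 long x 38 wide x 36 high, about 130 g; origin at the centre of its underside, x along its length. Two to four of the four are there
- sausage1: a pressed dry-cured sausage, rigid, dark red-brown with three turns of white twine, a rounded bar 95 long x 38 wide x 36 high, about 130 g; origin at the centre of its underside, x along its length. Two to four of the four are there
- sausage2: a pressed dry-cured sausage, rigid, dark red-brown with three turns of white twine, a rounded bar 95 long x 38 wide x 36 high, about 130 g; origin at the centre of its underside, x along its length. Two to four of the four are there
- sausage3: a pressed dry-cured sausage, rigid, dark red-brown with three turns of white twine, a rounded bar 95 long x 38 wide x 36 high, about 130 g; origin at the centre of its underside, x along its length. Two to four of the four are there
- tray: dark baking tray lined with paper, fixed, 330 (x) x 230 (y), rim 16 high, inner floor 5 above its origin (centre of its underside). The sausages lie on it across its long side, in two rows of two places. It stands on one side of the cool box, left or right
- pan: flat steel utensil pan, fixed, 300 (x) x 170 (y), walls 4 thick and 28 high, inner floor 4 above its origin (centre of its underside); stands on the other side of the cool box from the tray
- turner: turner, 240 long, 120 g: origin at the middle of its length on its flat underside, x along it from handle to blade. Black handle 18 wide x 14 high from x = -120 to +15, then a steel shank and a blade 70 wide x 4 thick from +40 to +120; balance point at about x = 0. Starts lying on the front and back rims of the open box, handle to the robot, left of the latch (carrier +y)
- mustard_jar: bystander: closed glass jar, 72 diameter, 100 high; origin at the centre of its underside
- steel_bowl: bystander: steel bowl, 120 diameter, 55 high; origin at the centre of its underside
- pepper_mill: bystander: wooden pepper mill, 56 diameter, 150 high; origin at the centre of its underside
Things that resemble listed ones, but are neither listed nor needed, are in the scene too. What is shaped like the sausage1 but blue or purple is not meant.

How it is judged:
By the outcome, as a careful person would: the job done as asked, in the order asked, and still so for the second after the job is handed in, with the robot touching nothing.
Of sausage0, sausage1, sausage2, sausage3 only 2 to 4 are there at a start; the rules pass over those that are not, and their reading is None.
At some moment in a run one of sausage0, sausage1, sausage2, sausage3 may be knocked a few centimetres aside while the robot is not near it.
Once in a run the grip may slacken for a moment while it holds something.
It also fails if it takes over 210 s, if anything falls off the work surface, if the arm or the gripper's body presses on something with over 40 N, if the wrist force passes 120 N, or if a joint passes its speed limit or range.

## Robot

A 6-joint arm with a two-finger parallel gripper is mounted at the origin on the work surface. World frame = base frame: x ahead of the robot, y to its left, z up, the work surface at z = 0. Lengths are in m, angles in rad, forces in N, time in s.
With the tool pointing down it reaches from about 0.35 to 0.85 m from the base axis. Payload 8.1 kg.
Tool frame: the origin (TCP) lies on the centre line of the jaws, within the pads' length; the fingertips stand 19 mm ahead of it and the grasp point (between the pads) is the TCP (robot.tips_ahead is the distance from the TCP to the fingertips, in m); y points along the fingers, z is the direction in which the jaws open and shut, and the axes are right-handed (so a half turn about y gives the same grasp; the last joint's range is limited). The gripper opens to 93 mm and grips with 3 to 60 N. Pads are 15 mm wide; open, the fingers measure 128 mm over their backs; the gripper's body (75 mm by 188 mm) begins 65 mm behind the grasp point.
Start: joints at [-1.189, 0.13, 1.488, -0, 1.523, -0.085], TCP at [0.27, -0.536, 0.201] pointing down, gripper open.
Joint ranges: [-2.96, 2.96], [-0.89, 2.26], [0.02, 2.5], [-1.34, 4.48], [0, 2.73], [-2.66, 2.66]. Speed limits (rad/s): [2.39, 2.39, 2.79, 3.14, 3.14, 3.14].

## Interface

Orientations are given as a rotation vector (axis times angle).
In Python, from plant import robot, imaging, models gives the robot as it stands.
- The arm moves only by the tool carry_out, never from a script. Its argument "motion" is one flat list of numbers, 7 for each row, row after row: the shift along the tool's x, y, z in m, then the turn, a rotation vector about the tool's x, y, z in degrees, then the opening, from -1 (shut) to 1 (fully open). A call has exactly 5 rows; each row shifts and turns the pose as measured when the row begins, along the tool's axes as they then stand; what a row does not reach is not made up. A row lasts 1/10 s, in which the tool goes at most 50 mm and 8.59 degrees, less where a joint would pass 70% of its speed; a pose out of reach is approached as far as the arm can. A call is refused whole if a number of a shift passes 0.05 or a number of a turn 8.59, either way. A call with a gripper value outside its range is refused whole. The fingers move at their own pace and stop on an object; "squeeze" is the grip in N (left out, the last holds). Time passes only in rows, so rows that do not move let the fingers close, or fill a call up. It gives the time, the measured TCP pose, the force and the opening at its end, in the units of the state.
- robot.read_state(): the state, without advancing time (a new reading comes with each control period).
- imaging.read_camera(name): name is "scene" or "top" or "wrist"; returns the picture (420x560x3 uint8, blue, green, red); there is no depth.
- imaging.camera_model(name): a dict with "K" (3x3 intrinsics, pixels), "k1" (the pictures are not rectified: a ray, as slopes to the right and down, at radius r is drawn at 1 + k1 r^2 times it, then the intrinsics apply), "position" and "orientation" of the camera in the world. Camera axes: x right, y down, z forward; pixel columns grow to the right and rows downward; lengths in m; the calibration is good to about 2 mm. A picture is of the moment at which its call begins: read the wrist's pose just before it. camera_model takes no time and is no camera call; for the wrist camera it gives the pose at the moment of the call.
- robot.close_job(): hands the job in, once; it reports no verdict.
Trained networks look in the newest picture that a camera, given by its name, has taken for a name from the list of things; names that differ only in an ending like _2 or _b are one class to them, and where a whole thing is asked for, a point or a joint stands for the part that bears it (a point fixed in the world has none). Each returns a list of dicts, best first, with "confidence" (0 to 1); they miss things now and then, are a little off and sometimes report something else, mostly with a low value. They report only what shows in the picture. A call takes as long as a camera call. They do not tell look-alikes from the thing itself.
- models.outline_of(camera, thing): "pixels" (420x560 bool, what is visible of it) and "pixel" ([column, row] in pixels, amid what is visible of it).
The state is a dict: "t": time; "q": joint angles; "dq": joint speeds; "joint_torque": joint torques, N m; "tool_pos": TCP position; "orientation": TCP orientation; "force": force on the tool from outside, world axes, zero at the start; "wrist_torque": the same for the moment, N m; "opening": finger opening in m.
Only numpy, scipy, OpenCV 4.12 (cv2) and the standard library are available. Lean on these libraries where they do the work, as an engineer would, in place of code of your own. Each camera call takes 0.05 s, during which the arm holds its last target.

## Working session

There is one attempt and no reset: what is moved stays moved. The work goes in short steps, Python scripts to look and compute and a tool call to move; the robot and the scene stay as the last step left them, time stands still between calls to the robot, and variables do not carry over. Pictures are saved under pics/ and viewed, and the job is handed in when it is done.

Besides the shell and the picture viewer there is one more tool, called after "Call:" by a JSON object that holds its "fn" and its "kwargs", one argument or row to a line. carry_out: Moves the arm, as the interface text tells. Its arguments: {"type":"object","properties":{"motion":{"type":"array","items":{"type":"number"}},"squeeze":{"type":"number"}},"required":["motion"]}

```bash
ls; mkdir -p pics; python3 - <<'E'
from plant import robot, imaging, models
import cv2,numpy as np
s=robot.read_state();print({k:np.round(v,3) for k,v in s.items()}, robot.tips_ahead)
for c in ['scene','top']:
    im=imaging.read_camera(c);cv2.imwrite(f'pics/{c}0.png',im)
    m=imaging.camera_model(c);print(c,m)
print('wrist',imaging.camera_model('wrist'))
E
```

```text
pics
{'t': np.float64(0.0), 'q': array([-1.189,  0.131,  1.489, -0.   ,  1.523, -0.085]), 'dq': array([ 0.   ,  0.001,  0.001, -0.   , -0.002, -0.001]), 'joint_torque': array([-1.0000e-03, -5.5984e+01, -4.9176e+01,  7.7000e-02,  3.6000e-02,
       -0.0000e+00]), 'tool_pos': array([ 0.27 , -0.535,  0.2  ]), 'orientation': array([-0.467,  1.964, -1.96 ]), 'force': array([-1.124,  0.142,  0.148]), 'wrist_torque': array([-0.037,  0.012, -0.009]), 'opening': np.float64(0.093)} 0.019
scene {'K': array([[464.45977967,   0.        , 276.5983561 ],
       [  0.        , 464.45977967, 215.26730275],
       [  0.        ,   0.        ,   1.        ]]), 'k1': 0.011846322778224035, 'position': array([1.3868242 , 0.03655763, 1.08938316]), 'orientation': array([-1.8530687 , -1.75092562,  0.65935378])}
top {'K': array([[384.079616  ,   0.        , 285.50332726],
       [  0.        , 384.079616  , 208.42569898],
       [  0.        ,   0.        ,   1.        ]]), 'k1': -0.05635247647049393, 'position': array([0.41348901, 0.09806932, 1.17431762]), 'orientation': array([-2.16439308,  2.17819714, -0.12418508])}
wrist {'K': array([[377.56218388,   0.        , 276.76357456],
       [  0.        , 377.56218388, 201.67379513],
       [  0.        ,   0.        ,   1.        ]]), 'k1': -0.09028140422749276, 'position': array([ 0.33109254, -0.5037868 ,  0.38341628]), 'orientation': array([ 2.48835449, -1.53167899, -0.19661616])}
```

View pics/scene0.png

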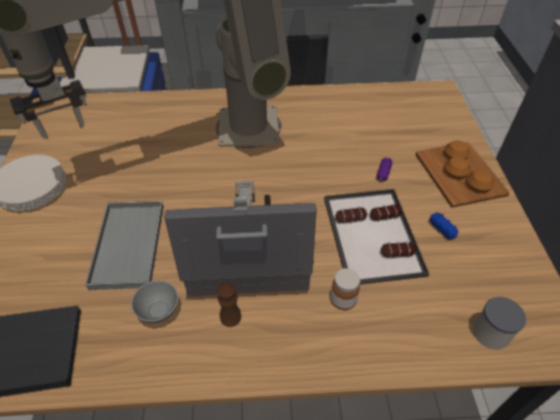

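View pics/top0.png

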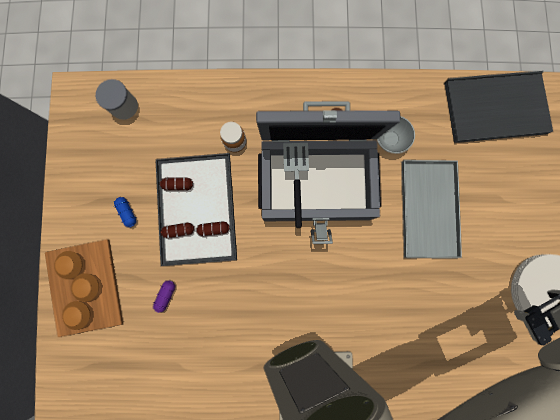

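```bash
cat > h.py <<'E'
from plant import robot, imaging, models
import cv2,numpy as np
from scipy.spatial.transform import Rotation as R
from scipy.optimize import least_squares
def cam(c): return imaging.camera_model(c)
def proj(m,P):
    P=np.atleast_2d(P); Rm=R.from_rotvec(m['orientation']).as_matrix()
    p=(P-m['position'])@Rm; s=p[:,:2]/p[:,2:]; r2=(s**2).sum(1,keepdims=True)
    s=s*(1+m['k1']*r2); K=m['K']
    return np.c_[s[:,0]*K[0,0]+K[0,2], s[:,1]*K[1,1]+K[1,2]]
def ray(m,uv):
    uv=np.atleast_2d(np.array(uv,float));K=m['K']
    d=np.c_[(uv[:,0]-K[0,2])/K[0,0],(uv[:,1]-K[1,2])/K[1,1]]; s=d.copy()
    for _ in range(20): s=d/(1+m['k1']*(s**2).sum(1,keepdims=True))
    v=np.c_[s,np.ones(len(s))]@R.from_rotvec(m['orientation']).as_matrix().T
    return v
def at_z(m,uv,z):
    v=ray(m,uv); t=(z-m['position'][2])/v[:,2]; return m['position']+t[:,None]*v
def snap(c,name,crop=None,scale=1):
    m=cam(c); im=imaging.read_camera(c)
    if crop: x0,y0,x1,y1=crop; o=im[y0:y1,x0:x1]
    else: o=im
    if scale!=1: o=cv2.resize(o,None,fx=scale,fy=scale,interpolation=cv2.INTER_CUBIC)
    cv2.imwrite('pics/'+name+'.png',o); return m,im
def st():
    s=robot.read_state(); Rm=R.from_rotvec(s['orientation']).as_matrix()
    print('t',round(float(s['t']),2),'pos',np.round(s['tool_pos'],4),'F',np.round(s['force'],1),'op',round(float(s['opening']),4)); 
    return s,Rm
def go(target, ydir=(0,0,-1), zdir=None):
    """print remaining shift in tool axes (current), and rotvec deg in tool axes to desired orientation"""
    s,Rm=st(); d=Rm.T@(np.array(target)-s['tool_pos'])
    out='shift tool mm '+str(np.round(d*1000,1))
    if zdir is not None:
        y=np.array(ydir,float);y/=np.linalg.norm(y); z=np.array(zdir,float); z-=y*(z@y); z/=np.linalg.norm(z)
        best=None
        for sg in (1,-1):
            Rd=np.c_[np.cross(y,sg*z),y,sg*z]; rv=R.from_matrix(Rm.T@Rd).as_rotvec()
            if best is None or np.linalg.norm(rv)<np.linalg.norm(best): best=rv
        out+=' rot deg '+str(np.round(np.degrees(best),1))
    print(out); print('axes x',np.round(Rm[:,0],3),'y',np.round(Rm[:,1],3),'z',np.round(Rm[:,2],3))
E
python3 - <<'E'
from h import *
m,im=snap('top','topbox',(240,90,470,270),3.4)
for n in ['carrier','carrier_lid','lid_handle','keeper','latch_lever','loop_bar','pan','tray','turner','sausage0','mustard_jar','steel_bowl','pepper_mill']:
    for o in models.outline_of('top',n)[:6]:
        p=o['pixels'];ys,xs=np.nonzero(p); r=cv2.minAreaRect(np.c_[xs,ys].astype(np.float32)) if len(xs) else None
        print(n,round(o['confidence'],2),np.round(o['pixel'],1),len(xs),np.round(r[0],1),np.round(r[1],1),round(r[2],1))
E
```

```text
carrier 0.85 [322.8 164.7] 13419 [328. 172.] [142. 144.] 90.0
carrier 0.58 [325.1 120.9] 4148 [327.5 120. ] [143.  38.] -0.0
carrier_lid 0.86 [326.9 122. ] 4070 [327.5 120. ] [ 38. 143.] 90.0
keeper 0.92 [323.7 121.6] 4342 [327.  120.5] [ 39. 144.] 90.0
latch_lever 0.77 [320.9 233.7] 342 [321. 233.] [20. 20.] 90.0
loop_bar 0.56 [319.1 238.6] 33 [322.  241.1] [ 3.2 18. ] 86.6
pan 0.66 [428.7 207.9] 5725 [430.9 208.4] [99.1 59. ] 89.0
tray 0.67 [176.7 182.2] 383 [176.  183.4] [12.8 32.1] 86.6
tray 0.57 [197.2 205.4] 7107 [194.7 209.6] [109.   77.7] 85.5
turner 0.83 [296.4 167. ] 1017 [296. 185.] [84. 24.] 90.0
turner 0.44 [179.1 183.8] 413 [176.5 184. ] [33. 14.] 0.0
sausage0 0.98 [124.6 210.8] 431 [125.2 211.9] [32.2 14.8] 63.4
sausage0 0.86 [212.1 225.8] 386 [212.4 228.2] [13.9 31.4] 78.7
sausage0 0.8 [165.2 295.9] 440 [163.8 295.9] [14.4 34.9] 25.2
sausage0 0.75 [178.9 182.7] 389 [176.  183.1] [13.4 32.2] 86.6
mustard_jar 0.63 [233. 137.] 596 [233.  136.5] [29. 24.] 90.0
mustard_jar 0.33 [321.9 160.5] 13773 [327.5 171.5] [143. 145.] 90.0
steel_bowl 0.72 [397.9 138.5] 839 [398.8 137.8] [27.6 36.8] 45.0
```

View pics/topbox.png

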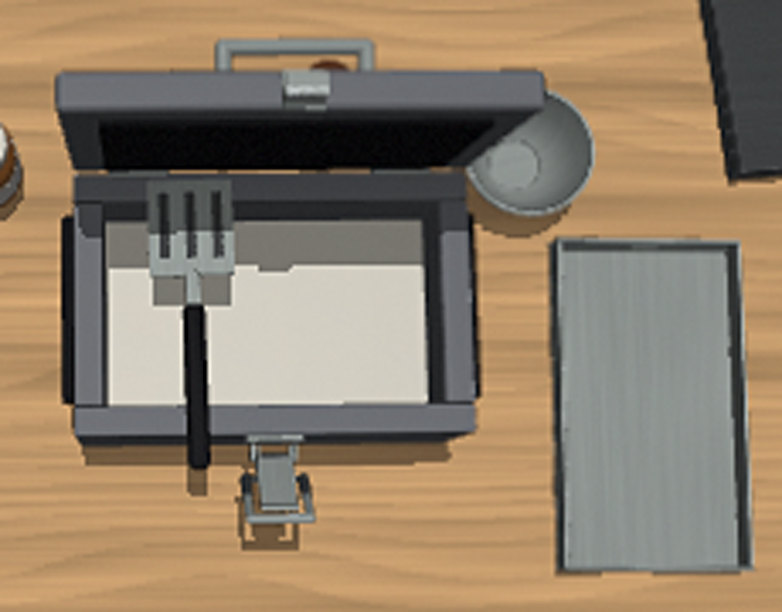

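```bash
cat > geo.py <<'E'
from h import *
def c2w(C,P):
    x,y,a=C; P=np.atleast_2d(P).astype(float); Rm=R.from_rotvec([0,0,a]).as_matrix()
    return P@Rm.T+[x,y,0]
def lidpts(l):
    # coordinates (d from hinge to front, y, h above lid underside)
    def f(d,y,h): return [0.110-d*np.cos(l)+h*np.sin(l)*1, y, 0.115+d*np.sin(l)+h*np.cos(l)]
    return f
E
python3 - <<'E'
from geo import *
m=cam('top')
im=imaging.read_camera('top')
U=lambda u,v:(240+u/3.4,90+v/3.4)
pts=[((-.11,.165,.115),U(75,432)),((-.11,-.165,.115),U(475,430)),((-.085,.14,.115),U(103,404)),((-.085,-.14,.115),U(443,404)),((.11,.165,.115),U(75,178))]
A=np.array([p[0] for p in pts]);B=np.array([p[1] for p in pts])
f=lambda c:(proj(m,c2w(c,A))-B).ravel()
s=least_squares(f,[.55,0,0]);print(s.x,f(s.x).round(1))
C=s.x
# lid fit: front-bottom corners / front-top and handle
L=[((.22,.165,.028),U(57,73)),((.22,-.165,.028),U(543,73)),((.22,.165,0),U(57,108)),((.22,-.165,0),U(545,102)),((.18,.05,.053),U(220,44)),((.18,-.05,.053),U(372,44))]
B2=np.array([p[1] for p in L])
g=lambda l:(proj(m,c2w(C,[lidpts(l[0])(*p[0]) for p in L]))-B2).ravel()
r=least_squares(g,[1.4]);print('lid',r.x,g(r.x).round(1))
# turner
z=.115
print('turner', at_z(m,[U(199,467)],.129),at_z(m,[U(190,181)],.119), at_z(m,[U(149,277),U(235,277)],.119))
print('pan corners',at_z(m,[U(557,240),U(739,240),U(752,570),U(562,572)],.028))
print('saus',at_z(m,[(176.5,184),(178,230),(212.5,229)],.03))
print('jar etc',at_z(m,[(233,137)],.1))
print('latch lever', proj(m,c2w(C,[[-.126,0,.088]])))
cv2.imwrite('pics/tray.png',cv2.resize(im[140:280,140:250],None,fx=5,fy=4.2,interpolation=cv2.INTER_CUBIC))
E
```

```text
[ 0.60926114 -0.00973358  0.00123818] [-0.6  1.1  0.5  0.8  0.1  0.3  0.7 -0.5 -0.7 -1.7]
lid [1.4792738] [-0.7 -1.6  1.3 -1.8 -0.6  0.4  0.9  1.8  1.   0.8 -1.7  0.7]
turner [[0.47211289 0.05338737 0.129     ]] [[0.70986162 0.05790989 0.119     ]] [[0.62904434 0.09241345 0.119     ]
 [0.6287073  0.02171496 0.119     ]]
pan corners [[ 0.68035864 -0.27656646  0.028     ]
 [ 0.68048094 -0.44486155  0.028     ]
 [ 0.38268109 -0.44043418  0.028     ]
 [ 0.38310237 -0.26929028  0.028     ]]
saus [[0.61086963 0.41672158 0.03      ]
 [0.47178629 0.40897534 0.03      ]
 [0.47426311 0.30566267 0.03      ]]
jar etc [[0.73461512 0.2377925  0.1       ]]
latch lever [[320.18028162 224.08979323]]
```

View pics/tray.png

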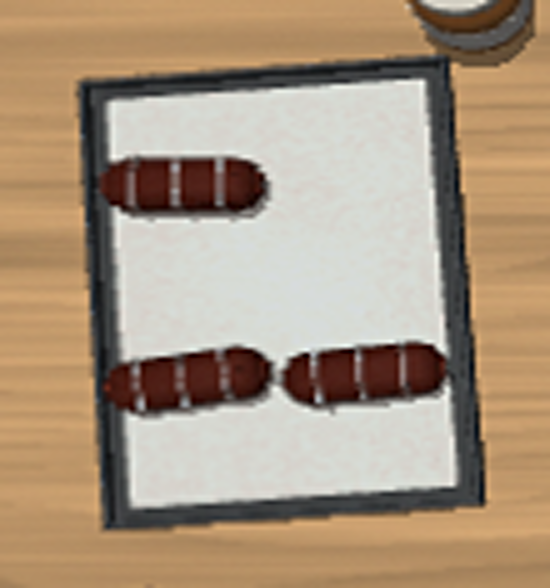

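```bash
python3 - <<'E'
from h import *
go([.585,.0555,.25],(0,0,-1),(0,1,0))
E
```

```text
t 0.85 pos [ 0.27   -0.5358  0.2015] F [-0.2  0.7 -0.5] op 0.0928
shift tool mm [-547.4  -48.6 -386.3] rot deg [-0.  26.7  0. ]
axes x [-0.893 -0.45   0.   ] y [-0. -0. -1.] z [ 0.45  -0.893 -0.   ]
```

Call:
{"fn": "carry_out", "kwargs": {
  "motion": [0, -0.01, 0, 0, 5.34, 0, 1, 0, -0.01, 0, 0, 5.34, 0, 1, 0, -0.01, 0, 0, 5.34, 0, 1, 0, -0.01, 0, 0, 5.34, 0, 1, 0, -0.01, 0, 0, 5.34, 0, 1]
}}

```text
t: 1.35
tool_pos: [0.2695, -0.5346, 0.2506]
orientation: [-0.015, -2.217, 2.209]
force: [0.6, -0.5, 0.4]
opening: 0.0929
```

Call:
{"fn": "carry_out", "kwargs": {
  "motion": [-0.02, 0, -0.038, 0, 0, 0, 1, -0.02, 0, -0.038, 0, 0, 0, 1, -0.02, 0, -0.038, 0, 0, 0, 1, -0.02, 0, -0.038, 0, 0, 0, 1, -0.02, 0, -0.038, 0, 0, 0, 1]
}}

```text
t: 1.85
tool_pos: [0.3736, -0.346, 0.2523]
orientation: [-0.031, -2.207, 2.207]
force: [1.1, -0.6, 0.0]
opening: 0.0929
```

Call:
{"fn": "carry_out", "kwargs": {
  "motion": [-0.02, 0, -0.038, 0, 0, 0, 1, -0.02, 0, -0.038, 0, 0, 0, 1, -0.02, 0, -0.038, 0, 0, 0, 1, -0.02, 0, -0.038, 0, 0, 0, 1, -0.02, 0, -0.038, 0, 0, 0, 1]
}}

```text
t: 2.35
tool_pos: [0.482, -0.1509, 0.2536]
orientation: [-0.035, -2.206, 2.21]
force: [0.9, -0.9, 0.0]
opening: 0.093
```

Call:
{"fn": "carry_out", "kwargs": {
  "motion": [-0.02, 0, -0.038, 0, 0, 0, 1, -0.02, 0, -0.038, 0, 0, 0, 1, -0.02, 0, -0.038, 0, 0, 0, 1, -0.02, 0, -0.038, 0, 0, 0, 1, -0.02, 0, -0.038, 0, 0, 0, 1]
}}

```text
t: 2.85
tool_pos: [0.591, 0.0451, 0.2549]
orientation: [-0.039, -2.207, 2.213]
force: [-0.0, -1.0, 0.2]
opening: 0.0929
```

```bash
python3 - <<'E'
from h import *
go([.585,.0555,.122],(0,0,-1),(0,1,0))
m,im=snap('wrist','w1')
for n in ['turner','carrier']:
    for o in models.outline_of('wrist',n)[:2]:
        p=o['pixels'];ys,xs=np.nonzero(p); r=cv2.minAreaRect(np.c_[xs,ys].astype(np.float32))
        print(n,round(o['confidence'],2),np.round(o['pixel'],1),len(xs),np.round(r[0],1),np.round(r[1],1),round(r[2],1))
        if n=='turner':
            for v in range(ys.min(),ys.max(),30):
                xx=xs[ys==v]; print(v,xx.min(),xx.max(),at_z(m,[((xx.min()+xx.max())/2,v)],.129).round(4))
E
```

```text
t 2.85 pos [0.591  0.0451 0.2549] F [-0.  -1.   0.2] op 0.0929
shift tool mm [  7.1 132.8 -10.5] rot deg [-0.2 -1.7 -0.3]
axes x [-1.     0.029 -0.006] y [ 0.006 -0.003 -1.   ] z [-0.029 -1.     0.003]
turner 0.75 [266.  110.5] 11610 [263.  169.1] [257.3  87.5] 86.5
39 285 299 [[0.7101 0.0305 0.129 ]]
69 214 300 [[0.6884 0.0585 0.129 ]]
99 216 301 [[0.6653 0.0582 0.129 ]]
129 220 302 [[0.6416 0.0571 0.129 ]]
159 256 269 [[0.6172 0.0568 0.129 ]]
189 254 274 [[0.5919 0.0564 0.129 ]]
219 256 276 [[0.5657 0.0557 0.129 ]]
249 258 278 [[0.5383 0.055  0.129 ]]
279 261 280 [[0.5096 0.0537 0.129 ]]
turner 0.27 [294.4  14.7] 16474 [279.5  19. ] [ 38. 559.] 90.0
0 0 559 [[0.7392 0.0394 0.129 ]]
30 116 531 [[0.7163 0.006  0.129 ]]
carrier 0.57 [344.6 132.5] 95660 [279.5 180.5] [361. 559.] 90.0
```

View pics/w1.png

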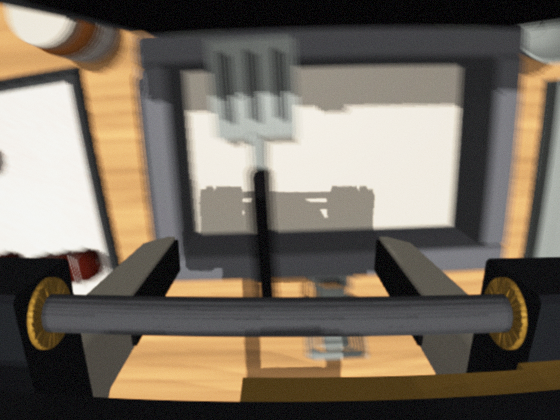

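Call:
{"fn": "carry_out", "kwargs": {
  "motion": [0.001, 0.03, -0.0025, 0, -0.7, 0, 0.3, 0.001, 0.03, -0.0025, 0, -0.7, 0, 0.3, 0.001, 0.03, -0.002, 0, -0.7, 0, 0.3, 0.001, 0.025, -0.002, 0, -0.7, 0, 0.3, 0, 0.015, -0.001, 0, -0.7, 0, 0.3]
}}

```text
t: 3.5
tool_pos: [0.5894, 0.0511, 0.1248]
orientation: [-0.025, 2.192, -2.203]
force: [0.2, 0.3, -0.6]
opening: 0.0616
```

```bash
python3 - <<'E'
from h import *
go([.587,.0562,.121],(0,0,-1),(-.033,1,0))
m,im=snap('wrist','w2')
E
```

```text
t 3.5 pos [0.5894 0.0511 0.1248] F [ 0.2  0.3 -0.6] op 0.0616
shift tool mm [ 2.3  3.8 -5.2] rot deg [-0.3  0.1 -0.7]
axes x [-0.999 -0.035 -0.013] y [ 0.013 -0.005 -1.   ] z [ 0.035 -0.999  0.005]
```

View pics/w2.png

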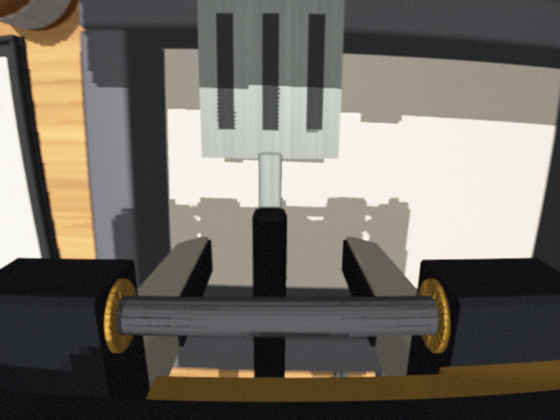

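Call:
{"fn": "carry_out", "kwargs": {
  "motion": [0.002, 0.004, -0.004, 0, 0, -0.7, 0.3, 0, 0, 0, 0, 0, 0, -1, 0, 0, 0, 0, 0, 0, -1, 0, 0, 0, 0, 0, 0, -1, 0, 0, 0, 0, 0, 0, -1],
  "squeeze": 30
}}

```text
t: 4.05
tool_pos: [0.5884, 0.0538, 0.1228]
orientation: [-0.035, 2.197, -2.21]
force: [0.2, -0.1, 0.1]
opening: 0.0326
```

Call:
{"fn": "carry_out", "kwargs": {
  "motion": [0, 0, 0, 0, 0, 0, -1, 0, -0.005, 0, 0, 0, 0, -1, 0, -0.015, 0, 0, 0, 0, -1, 0, -0.03, 0, 0, 0, 0, -1, 0, -0.03, 0, 0, 0, 0, -1]
}}

```text
t: 4.55
tool_pos: [0.5857, 0.0543, 0.2036]
orientation: [-0.043, 2.2, -2.213]
force: [-0.2, -0.3, 1.2]
opening: 0.0006
```

```bash
python3 - <<'E'
from h import *
go([.535,-.357,.22],(0,0,-1),(0,1,0))
m,im=snap('wrist','w3')
E
```

```text
t 4.55 pos [0.5857 0.0543 0.2036] F [-0.2 -0.3  1.2] op 0.0006
shift tool mm [ 64.7 -13.8 409.4] rot deg [-0.3  1.9  0.3]
axes x [-0.999 -0.034  0.005] y [-0.004 -0.006 -1.   ] z [ 0.034 -0.999  0.006]
```

View pics/w3.png

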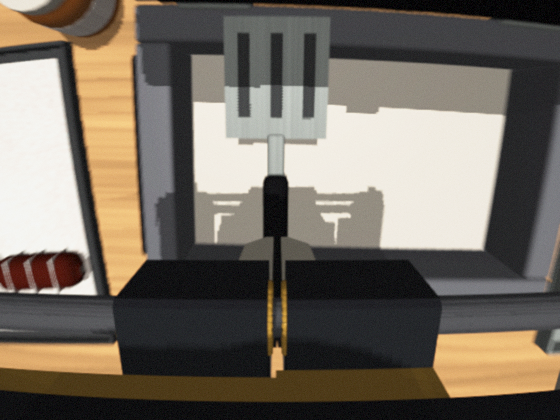

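Call:
{"fn": "carry_out", "kwargs": {
  "motion": [-0.001, 0, 0, 0, 0, 0, 0.1, 0, 0, 0, 0, 0, 0, 0.1, 0, 0, 0, 0, 0, 0, 0.1, 0, 0, 0, 0, 0, 0, 0.1, 0, 0, 0, 0, 0, 0, 0.1]
}}

```text
t: 5.1
tool_pos: [0.5903, 0.0544, 0.2134]
orientation: [-0.029, 2.194, -2.207]
force: [0.2, 0.5, -0.3]
opening: 0.0358
```

Call:
{"fn": "carry_out", "kwargs": {
  "motion": [0, 0, 0, 0, 0, 0, 0.1, 0, 0.02, 0, 0, 0, 0, 0.1, 0, 0.02, 0, 0, 0, 0, 0.1, 0, 0.02, 0, 0, 0, 0, 0.1, 0, 0.02, 0, 0, 0, 0, 0.1]
}}

```text
t: 5.6
tool_pos: [0.592, 0.054, 0.1322]
orientation: [-0.026, 2.193, -2.206]
force: [-0.0, -0.3, 0.1]
opening: 0.0508
```

```bash
python3 - <<'E'
from h import *
go([.587,.0555,.121],(0,0,-1),(-.033,1,0))
m,im=snap('wrist','w4')
E
```

```text
t 5.6 pos [0.592  0.054  0.1322] F [-0.  -0.3  0.1] op 0.0508
shift tool mm [ 5.  11.2 -1.7] rot deg [-0.3  0.1 -0.6]
axes x [-0.999 -0.034 -0.01 ] y [ 0.01  -0.006 -1.   ] z [ 0.034 -0.999  0.006]
```

View pics/w4.png

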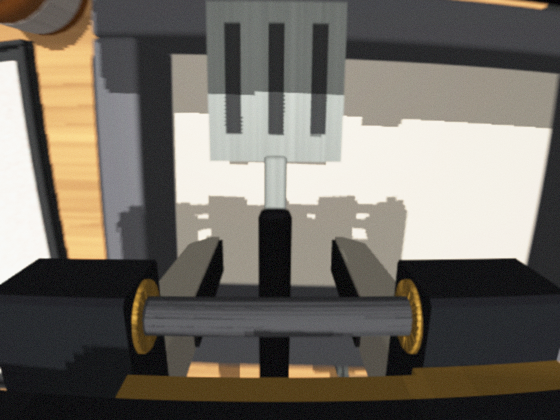

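Call:
{"fn": "carry_out", "kwargs": {
  "motion": [0.004, 0.007, 0, 0, 0, 0, 0.1, 0.001, 0.004, 0, 0, 0, 0, -1, 0, 0, 0, 0, 0, 0, -1, 0, 0, 0, 0, 0, 0, -1, 0, 0, 0, 0, 0, 0, -1],
  "squeeze": 30
}}

```text
t: 6.15
tool_pos: [0.584, 0.0537, 0.1169]
orientation: [-0.034, 2.196, -2.209]
force: [0.2, 0.6, -1.6]
opening: 0.0235
```

Call:
{"fn": "carry_out", "kwargs": {
  "motion": [0, 0, 0, 0, 0, 0, -1, 0, 0, 0, 0, 0, 0, -1, 0, 0, 0, 0, 0, 0, -1, 0, 0, 0, 0, 0, 0, -1, 0, 0, 0, 0, 0, 0, -1]
}}

```text
t: 6.65
tool_pos: [0.5857, 0.0537, 0.1193]
orientation: [-0.029, 2.194, -2.207]
force: [0.0, 0.6, 0.0]
opening: 0.0001
```

Call:
{"fn": "carry_out", "kwargs": {
  "motion": [0, -0.005, 0, 0, 0, 0, -1, 0, -0.01, 0, 0, 0, 0, -1, 0, -0.02, 0, 0, 0, 0, -1, 0, -0.03, 0, 0, 0, 0, -1, 0, -0.03, 0, 0, 0, 0, -1]
}}

```text
t: 7.15
tool_pos: [0.5815, 0.0542, 0.2136]
orientation: [-0.04, 2.199, -2.212]
force: [1.1, -0.4, -0.9]
opening: 0.0003
```

```bash
python3 - <<'E'
from h import *
go([.535,-.357,.22],(0,0,-1),(0,1,0))
m,im=snap('wrist','w5')
E
```

```text
t 7.15 pos [0.5815 0.0542 0.2136] F [ 1.1 -0.4 -0.9] op 0.0003
shift tool mm [ 60.5  -3.9 409.5] rot deg [-0.3  2.   0.1]
axes x [-0.999 -0.034  0.003] y [-0.002 -0.006 -1.   ] z [ 0.034 -0.999  0.006]
```

View pics/w5.png

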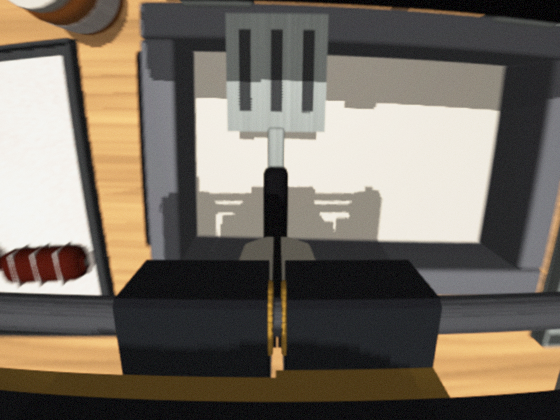

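```bash
python3 - <<'E'
from h import *
m,im=snap('scene','s6',(150,130,350,300),3.9)
m,im=snap('top','t6',(200,80,430,270),3.4)
s,Rm=st(); mw=cam('wrist'); print((mw['position']-s['tool_pos'])@Rm, R.from_rotvec(mw['orientation']).as_matrix().T@Rm)
for h in (.09,.1,.115,.119,.13): # blade width at height from wrist
    w=at_z(mw,[(226,131),(326,131),(227,14),(277,131),(277,170)],h); print(h,np.linalg.norm(w[0]-w[1]),np.linalg.norm(w[0]-w[2]),w[:,:2].round(4).tolist())
E
```

```text
t 7.3 pos [0.5838 0.0543 0.2162] F [-0.2  0.2 -1.5] op 0.0002
[-0.06850455 -0.1829011  -0.00094922] [[-2.26864378e-04  2.81071620e-04  9.99999935e-01]
 [ 9.68404309e-01 -2.49385266e-01  2.89791581e-04]
 [ 2.49385331e-01  9.68404311e-01 -2.15614334e-04]]
0.09 0.08107154227929808 0.0895443393019529 [[0.6309, 0.0973], [0.6337, 0.0163], [0.7205, 0.0974], [0.6322, 0.056], [0.6003, 0.0549]]
0.1 0.07845102933158798 0.0866499562183487 [[0.6316, 0.0961], [0.6343, 0.0177], [0.7182, 0.0962], [0.6329, 0.0561], [0.602, 0.055]]
0.115 0.07452025991002283 0.08230838159294208 [[0.6326, 0.0942], [0.6351, 0.0197], [0.7149, 0.0943], [0.6338, 0.0562], [0.6044, 0.0552]]
0.119 0.07347205473093879 0.0811506283595004 [[0.6329, 0.0937], [0.6353, 0.0203], [0.714, 0.0938], [0.634, 0.0563], [0.6051, 0.0553]]
0.13 0.0705894904884577 0.07796680696753558 [[0.6336, 0.0923], [0.636, 0.0218], [0.7115, 0.0924], [0.6347, 0.0563], [0.6069, 0.0554]]
```

View pics/s6.png

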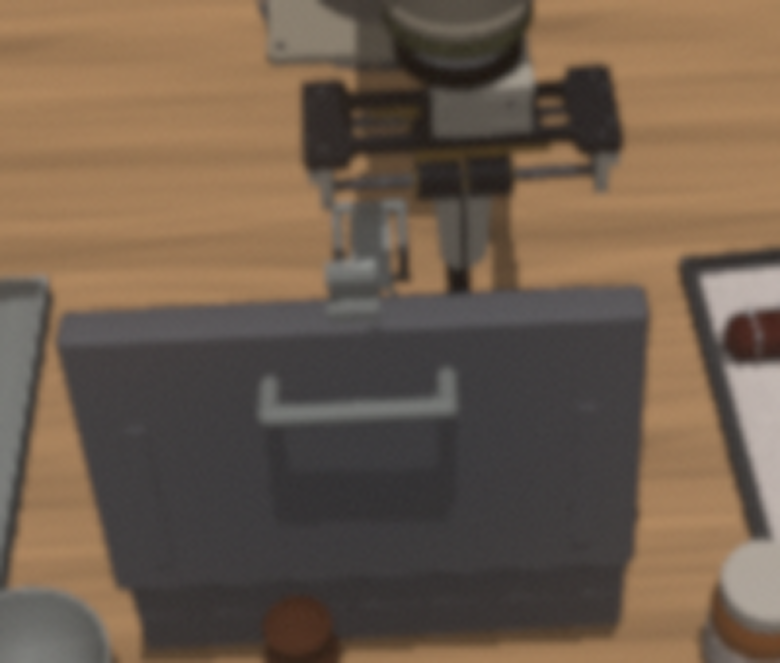

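View pics/t6.png

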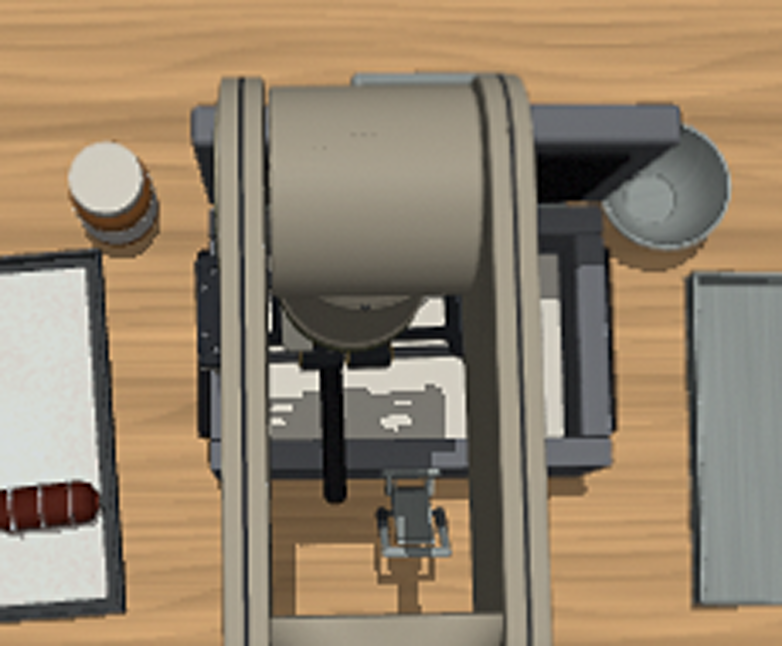

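```bash
python3 - <<'E'
from h import *
mt=cam('top'); mw=cam('wrist')
def tri(a,b):
    d1=ray(mt,[a])[0];d2=ray(mw,[b])[0]
    A=np.c_[d1,-d2]; t=np.linalg.lstsq(A,mw['position']-mt['position'],rcond=None)[0]
    return mt['position']+t[0]*d1, mw['position']+t[1]*d2
U=lambda u,v:(240+u/3.4,90+v/3.4)
for a,b in [((195,305),(277,170)),((149,275),(226,131)),((235,277),(326,131)),((149,183),(227,14)),((103,404),(193,240)),((443,404),(532,240))]:
    print(tri(U(*a),b))
st()
print(robot.read_state()['orientation'])
E
python3 -c "
import cv2;im=cv2.imread('pics/w5.png');cv2.imwrite('pics/w5c.png',cv2.resize(im[130:360,180:380],None,fx=3,fy=2.6))"
```

```text
(array([0.60528202, 0.05490868, 0.12030427]), array([0.6053126 , 0.05527374, 0.12029489]))
(array([0.63166695, 0.09237811, 0.11437771]), array([0.63255939, 0.09423832, 0.11455142]))
(array([0.63334655, 0.02006906, 0.09625154]), array([0.63405581, 0.01718954, 0.09660453]))
(array([0.70937567, 0.09189356, 0.11515675]), array([0.71454316, 0.094103  , 0.11658746]))
(array([0.52953408, 0.13195365, 0.06985936]), array([0.52890592, 0.13035241, 0.06974424]))
(array([ 0.52531269, -0.15272161,  0.09401123]), array([ 0.54854091, -0.17199044,  0.10088883]))
t 7.3 pos [0.5838 0.0543 0.2162] F [-0.2  0.2 -1.5] op 0.0002
[-0.03275451  2.19577418 -2.20848038]
```

View pics/w5c.png

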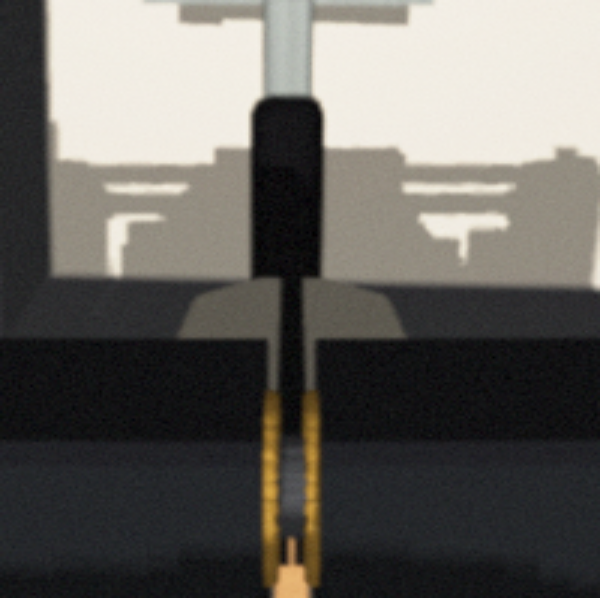

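Call:
{"fn": "carry_out", "kwargs": {
  "motion": [0, 0, 0, 0, 0, 0, 0.1, 0, 0, 0, 0, 0, 0, 0.1, 0, 0, 0, 0, 0, 0, 0.1, 0, 0, 0, 0, 0, 0, 0.1, 0, 0, 0, 0, 0, 0, 0.1]
}}

```text
t: 7.8
tool_pos: [0.5818, 0.0543, 0.2127]
orientation: [-0.039, 2.199, -2.211]
force: [0.2, -0.3, -0.7]
opening: 0.0361
```

Call:
{"fn": "carry_out", "kwargs": {
  "motion": [0, 0, 0, 0, 0, 0, 0.1, 0, 0.025, 0, 0, 0, 0, 0.1, 0, 0.025, 0, 0, 0, 0, 0.1, 0, 0.025, 0, 0, 0, 0, 0.1, 0, 0.023, 0, 0, 0, 0, 0.1]
}}

```text
t: 8.3
tool_pos: [0.5849, 0.0537, 0.1159]
orientation: [-0.03, 2.195, -2.207]
force: [-0.1, 0.8, 1.0]
opening: 0.0512
```

Call:
{"fn": "carry_out", "kwargs": {
  "motion": [0, 0, 0, 0, 0, 0, -0.3, 0, 0, 0, 0, 0, 0, -0.3, 0, 0, 0, 0, 0, 0, -0.5, 0, 0, 0, 0, 0, 0, -0.6, 0, 0, 0, 0, 0, 0, -0.7]
}}

```text
t: 8.8
tool_pos: [0.5841, 0.0537, 0.1159]
orientation: [-0.033, 2.196, -2.209]
force: [1.0, -0.4, 0.5]
opening: 0.0166
```

```bash
python3 - <<'E'
from h import *
s,Rm=st()
m,im=snap('wrist','w7')
m2,im2=snap('scene','s7',(190,90,330,240),4)
tip=s['tool_pos']+Rm@np.array([0,.019,0]); print(proj(m,[s['tool_pos'],tip]))
E
```

```text
t 8.8 pos [0.5841 0.0537 0.1159] F [ 1.  -0.4  0.5] op 0.0166
[[278.60898177 241.91087638]
 [278.45863362 230.03668444]]
```

View pics/w7.png

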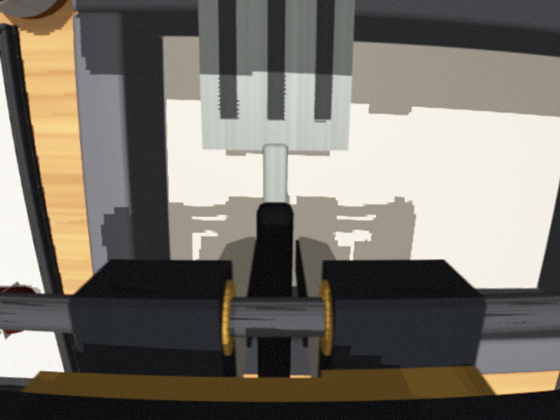

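View pics/s7.png

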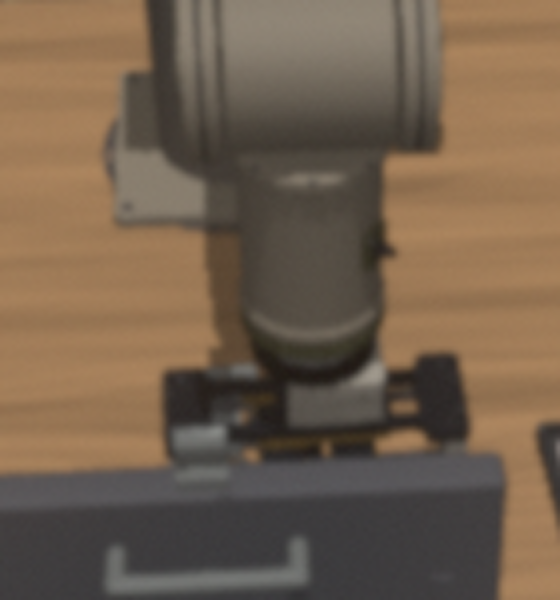

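Call:
{"fn": "carry_out", "kwargs": {
  "motion": [0, 0, 0, 0, 0, 0, -1, 0, 0, 0, 0, 0, 0, -1, 0, 0, 0, 0, 0, 0, -1, 0, 0, 0, 0, 0, 0, -1, 0, 0, 0, 0, 0, 0, -1],
  "squeeze": 20
}}

```text
t: 9.4
tool_pos: [0.5845, 0.0537, 0.1168]
orientation: [-0.032, 2.195, -2.208]
force: [1.3, 0.9, -0.4]
opening: 0.0005
```

```bash
python3 - <<'E'
from h import *
s,Rm=st()
m,im=snap('wrist','w8')
E
```

```text
t 9.4 pos [0.5845 0.0537 0.1168] F [ 1.3  0.9 -0.4] op 0.0005
```

View pics/w8.png

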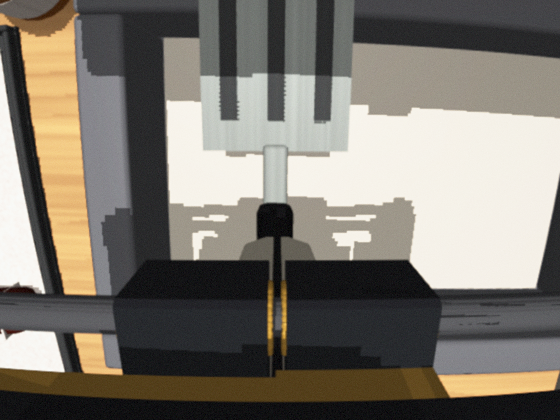

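```bash
python3 - <<'E'
from h import *
s,Rm=st(); m=cam('wrist')
for x in (-.0075,0,.0075):
  for y in (-.04,-.02,0,.019): print(x,y,proj(m,[s['tool_pos']+Rm@np.array([x,y,0])]).round(1))
print(R.from_rotvec(m['orientation']).as_matrix())
E
```

```text
t 9.45 pos [0.5845 0.0537 0.1167] F [-0.8  0.2 -0.2] op 0.0006
-0.0075 -0.04 [[279.1 259.2]]
-0.0075 -0.02 [[278.9 241.9]]
-0.0075 0 [[278.7 228.1]]
-0.0075 0.019 [[278.5 217.3]]
0 -0.04 [[279.1 276. ]]
0 -0.02 [[278.8 257.1]]
0 0 [[278.6 241.9]]
0 0.019 [[278.5 230.1]]
0.0075 -0.04 [[279.  292.3]]
0.0075 -0.02 [[278.8 271.9]]
0.0075 0 [[278.6 255.5]]
0.0075 0.019 [[278.5 242.6]]
[[ 0.03426973 -0.96921161 -0.2438328 ]
 [-0.999397   -0.03186958 -0.01378281]
 [ 0.00558761  0.2441581  -0.96971934]]
```

Call:
{"fn": "carry_out", "kwargs": {
  "motion": [0, -0.015, 0, 0, 0, 0, 0.1, 0, -0.015, 0, 0, 0, 0, 0.1, 0, -0.01, 0, 0, 0, 0, 0.1, 0, 0, 0, 0, 0, 0, 0.1, 0, 0, 0, 0, 0, 0, 0.1]
}}

```text
t: 9.95
tool_pos: [0.5852, 0.054, 0.1622]
orientation: [-0.029, 2.194, -2.207]
force: [0.0, 0.5, -0.7]
opening: 0.0356
```

Call:
{"fn": "carry_out", "kwargs": {
  "motion": [0, 0, 0, 0, 0, 0, 0.1, 0, 0.02, 0, 0, 0, 0, 0.1, 0, 0.02, 0, 0, 0, 0, 0.1, 0, 0.015, 0, 0, 0, 0, 0.1, 0, 0.01, 0, 0, 0, 0, 0.1]
}}

```text
t: 10.45
tool_pos: [0.5869, 0.0536, 0.0962]
orientation: [-0.025, 2.192, -2.205]
force: [-0.7, 0.4, -0.4]
opening: 0.0509
```

Call:
{"fn": "carry_out", "kwargs": {
  "motion": [0, 0, 0, 0, 0, 0, -1, 0, 0, 0, 0, 0, 0, -1, 0, 0, 0, 0, 0, 0, -1, 0, 0, 0, 0, 0, 0, -1, 0, 0, 0, 0, 0, 0, -1],
  "squeeze": 20
}}

```text
t: 10.95
tool_pos: [0.5865, 0.0537, 0.0957]
orientation: [-0.027, 2.193, -2.206]
force: [-0.4, 0.3, -1.3]
opening: 0.0174
```

Call:
{"fn": "carry_out", "kwargs": {
  "motion": [0, 0, 0, 0, 0, 0, -1, 0, 0, 0, 0, 0, 0, -1, 0, 0, 0, 0, 0, 0, -1, 0, 0, 0, 0, 0, 0, -1, 0, 0, 0, 0, 0, 0, -1]
}}

```text
t: 11.45
tool_pos: [0.5868, 0.0536, 0.0965]
orientation: [-0.026, 2.193, -2.205]
force: [0.5, 0.4, -2.6]
opening: 0.0176
```

```bash
python3 - <<'E'
from h import *
s,Rm=st()
m,im=snap('wrist','w9')
E
```

```text
t 11.45 pos [0.5868 0.0536 0.0965] F [ 0.5  0.4 -2.6] op 0.0176
```

View pics/w9.png

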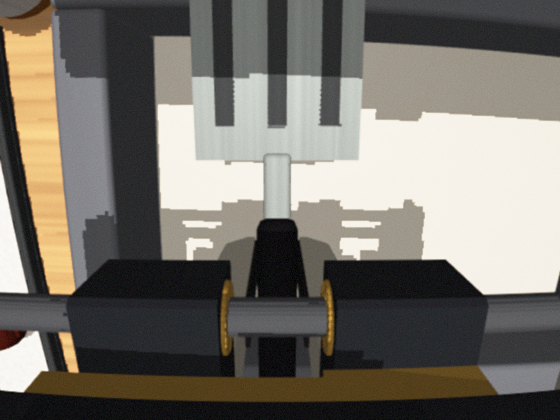

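Call:
{"fn": "carry_out", "kwargs": {
  "motion": [0, -0.005, 0, 0, 0, 0, -1, 0.003, -0.01, 0, 0, 0, 0, -1, 0.01, -0.015, 0, 0, 0, 0, -1, 0.015, -0.025, 0, 0, 0, 0, -1, 0.015, -0.025, 0, 0, 0, 0, -1]
}}

```text
t: 12.0
tool_pos: [0.5396, 0.0525, 0.1762]
orientation: [-0.034, 2.196, -2.209]
force: [0.5, 0.9, -0.7]
opening: 0.018
```

```bash
python3 - <<'E'
from h import *
go([.530,-.357,.19],(0,0,-1),(.0245,1,0))
m,im=snap('wrist','w10')
E
```

```text
t 12.0 pos [0.5396 0.0525 0.1762] F [ 0.5  0.9 -0.7] op 0.018
shift tool mm [ 23.4 -11.5 409. ] rot deg [-0.3  3.4 -0.2]
axes x [-0.999 -0.034 -0.003] y [ 0.003 -0.006 -1.   ] z [ 0.034 -0.999  0.006]
```

View pics/w10.png

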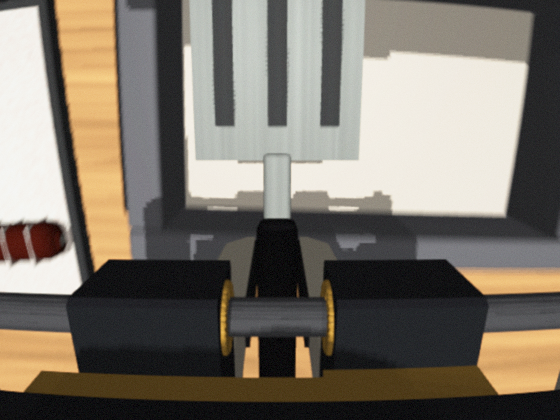

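Call:
{"fn": "carry_out", "kwargs": {
  "motion": [0.002, -0.002, 0.041, 0, 0.34, 0, -1, 0.002, -0.002, 0.041, 0, 0.34, 0, -1, 0.002, -0.002, 0.041, 0, 0.34, 0, -1, 0.002, -0.002, 0.041, 0, 0.34, 0, -1, 0.002, -0.002, 0.041, 0, 0.34, 0, -1]
}}

```text
t: 12.55
tool_pos: [0.5368, -0.1534, 0.2012]
orientation: [0.007, 2.198, -2.211]
force: [1.1, 0.4, -1.4]
opening: 0.0179
```

Call:
{"fn": "carry_out", "kwargs": {
  "motion": [0.002, -0.002, 0.041, 0, 0.34, 0, -1, 0.002, -0.002, 0.041, 0, 0.34, 0, -1, 0.002, -0.002, 0.041, 0, 0.34, 0, -1, 0.002, -0.002, 0.041, 0, 0.34, 0, -1, 0.002, -0.002, 0.038, 0, 0.34, 0, -1]
}}

```text
t: 13.05
tool_pos: [0.5257, -0.3644, 0.2178]
orientation: [0.047, 2.207, -2.226]
force: [0.4, 0.8, -0.8]
opening: 0.018
```

Call:
{"fn": "carry_out", "kwargs": {
  "motion": [0, 0, 0, 0, 0, 0, -1, 0, 0, 0, 0, 0, 0, -1, 0, 0, 0, 0, 0, 0, -1, 0, 0, 0, 0, 0, 0, -1, 0, 0, 0, 0, 0, 0, -1]
}}

```text
t: 13.55
tool_pos: [0.5247, -0.3673, 0.2197]
orientation: [0.053, 2.207, -2.23]
force: [0.5, 0.1, -1.0]
opening: 0.0177
```

```bash
python3 - <<'E'
from h import *
go([.530,-.357,-.009],(0,0,-1),(.0245,1,0))
m,im=snap('wrist','w11')
snap('top','t11')
E
```

```text
t 13.55 pos [ 0.5247 -0.3673  0.2197] F [ 0.5  0.1 -1. ] op 0.0177
shift tool mm [  1.  228.6 -12.7] rot deg [-0.6  0.2 -1.5]
axes x [-0.999  0.021 -0.027] y [ 0.026 -0.011 -1.   ] z [-0.021 -1.     0.01 ]
```

View pics/w11.png

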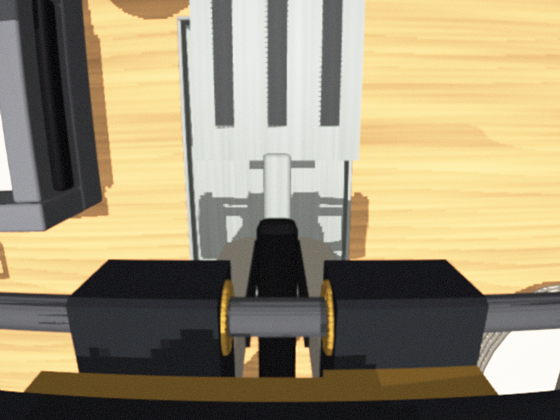

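View pics/t11.png

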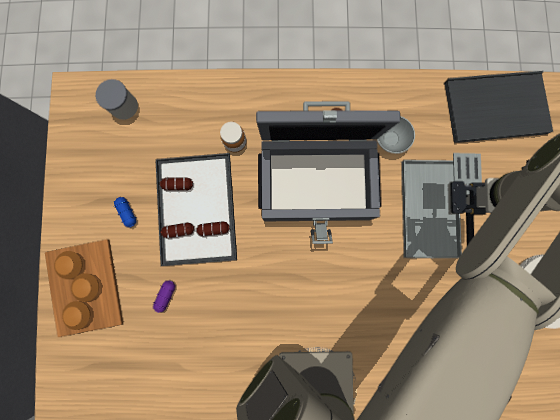

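Call:
{"fn": "carry_out", "kwargs": {
  "motion": [0, 0.03, -0.003, -0.1, 0, -0.3, -1, 0, 0.035, -0.003, -0.1, 0, -0.3, -1, 0, 0.035, -0.003, -0.1, 0, -0.3, -1, 0, 0.035, -0.003, -0.1, 0, -0.3, -1, 0, 0.035, 0, -0.1, 0, -0.3, -1]
}}

```text
t: 14.15
tool_pos: [0.5346, -0.3579, 0.0545]
orientation: [-0.034, -2.206, 2.233]
force: [-0.1, -0.8, -1.6]
opening: 0.0182
```

Call:
{"fn": "carry_out", "kwargs": {
  "motion": [0, 0.01, 0, 0, 0, 0, -1, 0, 0.01, 0, 0, 0, 0, -1, 0, 0.01, 0, 0, 0, 0, -1, 0, 0.006, 0, 0, 0, 0, -1, 0, 0.004, 0, 0, 0, 0, -1]
}}

```text
t: 14.65
tool_pos: [0.5345, -0.3562, 0.0108]
orientation: [-0.028, -2.209, 2.23]
force: [-0.2, -0.7, -0.9]
opening: 0.0177
```

```bash
python3 - <<'E'
from h import *
go([.530,-.357,-.012],(0,0,-1),(.0245,1,0))
m,im=snap('wrist','w12')
E
```

```text
t 14.65 pos [ 0.5345 -0.3562  0.0108] F [-0.2 -0.7 -0.9] op 0.0177
shift tool mm [ 4.7 22.8  0.7] rot deg [-0.5  0.5 -0.6]
axes x [-1.     0.015 -0.011] y [ 0.011 -0.01  -1.   ] z [-0.015 -1.     0.009]
```

View pics/w12.png

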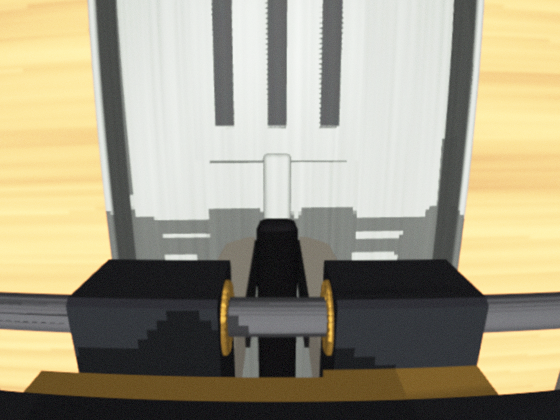

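Call:
{"fn": "carry_out", "kwargs": {
  "motion": [0.002, 0.006, 0, 0, 0, 0, -1, 0.001, 0.005, 0, 0, 0, 0, -1, 0, 0.005, 0, 0, 0, 0, -1, 0, 0.003, 0, 0, 0, 0, -1, 0, 0.002, 0, 0, 0, 0, -1]
}}

```text
t: 15.2
tool_pos: [0.5329, -0.3579, -0.0094]
orientation: [-0.033, -2.207, 2.234]
force: [-0.3, 0.7, -2.0]
opening: 0.0177
```

```bash
python3 - <<'E'
from h import *
go([.530,-.357,-.012],(0,0,-1),(.0245,1,0))
E
```

```text
t 15.2 pos [ 0.5329 -0.3579 -0.0094] F [-0.3  0.7 -2. ] op 0.0177
shift tool mm [ 3.   2.5 -0.9] rot deg [-0.7  0.5 -0.8]
axes x [-1.     0.015 -0.014] y [ 0.014 -0.012 -1.   ] z [-0.016 -1.     0.012]
```

Call:
{"fn": "carry_out", "kwargs": {
  "motion": [0, 0, 0, 0, 0, 0, 0.1, 0, 0, 0, 0, 0, 0, 0.1, 0, 0, 0, 0, 0, 0, 0.1, 0, 0, 0, 0, 0, 0, 0.1, 0, 0, 0, 0, 0, 0, 0.1]
}}

```text
t: 15.7
tool_pos: [0.5337, -0.3585, -0.0086]
orientation: [-0.034, -2.207, 2.236]
force: [0.4, 0.7, -0.2]
opening: 0.0501
```

Call:
{"fn": "carry_out", "kwargs": {
  "motion": [0, -0.01, 0, 0, 0, 0, 0.5, 0, -0.05, 0, 0, 0, 0, 1, 0, -0.05, 0, 0, 0, 0, 1, 0, -0.05, 0, 0, 0, 0, 1, 0, -0.05, 0, 0, 0, 0, 1]
}}

```text
t: 16.2
tool_pos: [0.5254, -0.3516, 0.1974]
orientation: [-0.018, -2.212, 2.217]
force: [0.8, 0.9, 0.3]
opening: 0.0866
```

```bash
python3 - <<'E'
from h import *
m=cam('top')
S={'A':((196.6,230.5),(229.4,227.6)),'B':((161,232.4),(194.4,228.1)),'C':((159.6,183.8),(193.6,184.3))}
for k,v in S.items():
    w=at_z(m,v,.025)[:,:2]; d=w[0]-w[1]; print(k,w.mean(0).round(4),np.linalg.norm(d).round(4),(d/np.linalg.norm(d)).round(3))
    if k=='A': zd=(d[1],-d[0],0)
go([.474,.306,.2],(0,0,-1),zd)
print(robot.read_state()['q'].round(3))
snap('wrist','w13')
E
```

```text
A [0.4744 0.3051] 0.0987 [-0.083  0.997]
B [0.4713 0.4113] 0.1013 [-0.123  0.992]
C [0.6116 0.4179] 0.104 [0.022 1.   ]
t 16.2 pos [ 0.5254 -0.3516  0.1974] F [0.8 0.9 0.3] op 0.0866
shift tool mm [  61.5   -4.  -656.8] rot deg [-0.  84.4 -0.1]
axes x [-1.     0.015 -0.001] y [ 0.001 -0.002 -1.   ] z [-0.015 -1.     0.002]
[-6.700e-01  2.160e-01  1.400e+00 -1.000e-03  1.523e+00  9.160e-01]
```

View pics/w13.png

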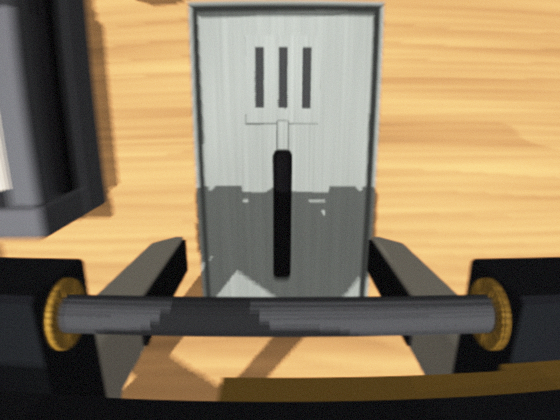

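Call:
{"fn": "carry_out", "kwargs": {
  "motion": [0.004, 0, -0.044, 0, 0, 0, 1, 0.004, 0, -0.044, 0, 0, 0, 1, 0.004, 0, -0.044, 0, 0, 0, 1, 0.004, 0, -0.044, 0, 0, 0, 1, 0.004, 0, -0.044, 0, 0, 0, 1]
}}

```text
t: 16.75
tool_pos: [0.5151, -0.1351, 0.2156]
orientation: [0.057, 2.197, -2.242]
force: [0.4, 0.4, -1.0]
opening: 0.093
```

Call:
{"fn": "carry_out", "kwargs": {
  "motion": [0.004, 0, -0.044, 0, 0, 0, 1, 0.004, 0, -0.044, 0, 0, 0, 1, 0.004, 0, -0.044, 0, 0, 0, 1, 0.004, 0, -0.044, 0, 0, 0, 1, 0.004, 0, -0.044, 0, 0, 0, 1]
}}

```text
t: 17.25
tool_pos: [0.4992, 0.0938, 0.2151]
orientation: [0.068, 2.193, -2.239]
force: [-0.1, 0.1, 0.2]
opening: 0.0932
```

Call:
{"fn": "carry_out", "kwargs": {
  "motion": [0.004, 0, -0.044, 0, 0, 0, 1, 0.004, 0, -0.044, 0, 0, 0, 1, 0.004, 0, -0.044, 0, 0, 0, 1, 0.004, 0, -0.04, 0, 0, 0, 1, 0, 0, 0, 0, -8, 0, 1]
}}

```text
t: 17.75
tool_pos: [0.485, 0.2787, 0.2153]
orientation: [-0.082, 2.12, -2.162]
force: [-0.4, -0.4, 0.2]
opening: 0.093
```

Call:
{"fn": "carry_out", "kwargs": {
  "motion": [0, 0, 0, 0, -8, 0, 1, 0, 0, 0, 0, -8, 0, 1, 0, 0, 0, 0, -8, 0, 1, 0, 0, 0, 0, -8, 0, 1, 0, 0, 0, 0, -8, 0, 1]
}}

```text
t: 18.25
tool_pos: [0.4842, 0.282, 0.2186]
orientation: [-0.739, 1.675, -1.737]
force: [0.0, 1.2, 0.5]
opening: 0.0931
```

Call:
{"fn": "carry_out", "kwargs": {
  "motion": [0, 0, 0, 0, -8, 0, 1, 0, 0, 0, 0, -8, 0, 1, 0, 0, 0, 0, -8, 0, 1, 0, 0, 0, 0, -8, 0, 1, 0, 0, 0, 0, -8, 0, 1]
}}

```text
t: 18.75
tool_pos: [0.4844, 0.2824, 0.2223]
orientation: [-1.185, 1.16, -1.236]
force: [-0.1, 0.0, -0.1]
opening: 0.093
```

```bash
cat >> h.py <<'E'
def saus(c,z=.025,conf=.2):
    m=cam(c); out=[]
    im=imaging.read_camera(c)
    for o in models.outline_of(c,'sausage0'):
        ys,xs=np.nonzero(o['pixels'])
        if len(xs)<20: continue
        col=np.median(im[ys,xs],axis=0)
        (cx,cy),(w,h),a=cv2.minAreaRect(np.c_[xs,ys].astype(np.float32)); b=cv2.boxPoints(((cx,cy),(w,h),a))
        e1,e2=((b[0]+b[1])/2,(b[2]+b[3])/2) if np.linalg.norm(b[0]-b[1])<np.linalg.norm(b[1]-b[2]) else ((b[1]+b[2])/2,(b[3]+b[0])/2)
        w=at_z(m,[e1,e2],z)[:,:2]; d=w[0]-w[1]; L=np.linalg.norm(d)
        print(c,round(o['confidence'],2),'px',np.round([cx,cy]),'bgr',col,'centre',w.mean(0).round(4),'L',L.round(3),'dir',(d/L).round(3))
        out.append((w.mean(0),d/L,col))
    return im,out
E
python3 - <<'E'
from h import *
s,Rm=st(); go([.474,.306,.05],(0,0,-1),(.997,.083,0))
im,o=saus('wrist'); cv2.imwrite('pics/w14.png',im)
E
```

```text
t 18.75 pos [0.4844 0.2824 0.2223] F [-0.1  0.  -0.1] op 0.093
t 18.75 pos [0.4844 0.2824 0.2223] F [-0.1  0.  -0.1] op 0.093
shift tool mm [-25.9 171.3 -18.8] rot deg [-2.8 -4.3  0.9]
axes x [ 0.007 -1.     0.013] y [ 0.05  -0.013 -0.999] z [0.999 0.008 0.05 ]
wrist 0.71 px [400.  43.] bgr [25.  33.5 89. ] centre [0.6133 0.4107] L 0.082 dir [-0.027  1.   ]
wrist 0.63 px [258. 148.] bgr [16. 24. 74.] centre [0.475  0.3064] L 0.098 dir [-0.12   0.993]
wrist 0.59 px [53. 16.] bgr [134.  40. 104.] centre [0.28   0.4345] L 0.096 dir [ 0.999 -0.045]
wrist 0.58 px [255.  44.] bgr [21. 30. 87.] centre [0.4723 0.4058] L 0.086 dir [-0.15   0.989]
```

View pics/w14.png

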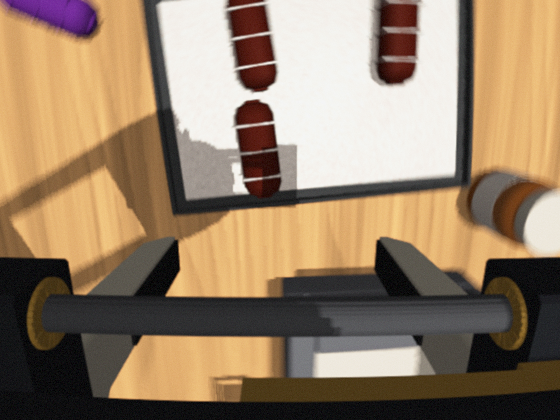

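Call:
{"fn": "carry_out", "kwargs": {
  "motion": [-0.004, 0.025, -0.004, -0.6, -1, 0.2, 1, -0.005, 0.03, -0.004, -0.6, -1, 0.2, 1, -0.005, 0.03, -0.003, -0.6, -1, 0.2, 1, -0.005, 0.035, -0.003, -0.6, -1, 0.2, 1, -0.005, 0.035, -0.003, -0.4, -1, 0.1, 1]
}}

```text
t: 19.35
tool_pos: [0.4775, 0.3088, 0.0727]
orientation: [-1.221, 1.152, -1.16]
force: [-0.8, -0.2, 0.7]
opening: 0.093
```

```bash
python3 - <<'E'
from h import *
go([.475,.306,-.004],(0,0,-1),(.995,.1,0))
snap('wrist','w15')
E
```

```text
t 19.35 pos [0.4775 0.3088 0.0727] F [-0.8 -0.2  0.7] op 0.093
shift tool mm [ 3.3 76.6 -3.9] rot deg [-1.  -1.9 -0.5]
axes x [ 0.068 -0.998 -0.009] y [ 0.016  0.01  -1.   ] z [0.998 0.067 0.017]
```

View pics/w15.png

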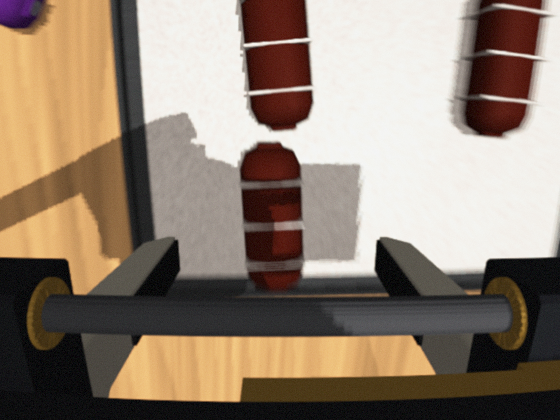

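Call:
{"fn": "carry_out", "kwargs": {
  "motion": [0.001, 0.02, -0.002, -0.2, -0.4, -0.1, 1, 0.001, 0.02, -0.002, -0.2, -0.4, -0.1, 0.4, 0.001, 0.018, 0, -0.2, -0.4, -0.1, 0.4, 0, 0.01, 0, -0.2, -0.4, -0.1, 0.4, 0, 0.006, 0, -0.2, -0.3, -0.1, 0.4]
}}

```text
t: 19.9
tool_pos: [0.4702, 0.3043, -0.0088]
orientation: [-1.259, 1.149, -1.143]
force: [-0.0, -0.2, 0.0]
opening: 0.0669
```

```bash
python3 - <<'E'
from h import *
go([.475,.306,-.004],(0,0,-1),(.995,.1,0))
snap('wrist','w16')
E
```

```text
t 19.9 pos [ 0.4702  0.3043 -0.0088] F [-0.  -0.2  0. ] op 0.0669
shift tool mm [-1.2 -4.9  4.9] rot deg [ 0.5 -0.7  0.2]
axes x [ 0.088 -0.996  0.004] y [-0.009 -0.005 -1.   ] z [ 0.996  0.087 -0.009]
```

View pics/w16.png

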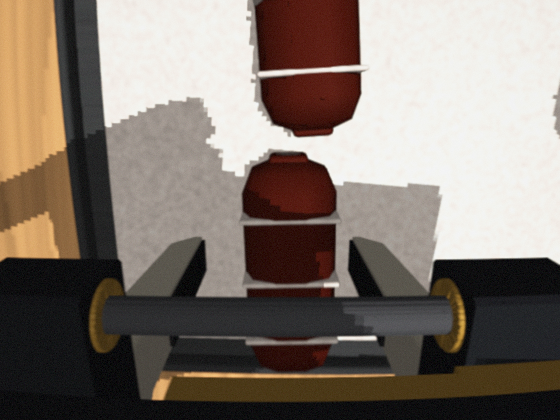

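Call:
{"fn": "carry_out", "kwargs": {
  "motion": [-0.001, -0.003, 0.004, 0, 0, 0, -1, 0, 0, 0.001, 0, 0, 0, -1, 0, 0, 0, 0, 0, 0, -1, 0, 0, 0, 0, 0, 0, -1, 0, 0, 0, 0, 0, 0, -1],
  "squeeze": 30
}}

```text
t: 20.45
tool_pos: [0.4778, 0.307, -0.003]
orientation: [-1.255, 1.148, -1.144]
force: [0.8, -0.2, -1.6]
opening: 0.0378
```

Call:
{"fn": "carry_out", "kwargs": {
  "motion": [0, 0, 0, 0, 0, 0, -1, 0, -0.01, 0, 0, 0, 0, -1, 0, -0.02, 0, 0, 0, 0, -1, 0, -0.04, 0, 0, 0, 0, -1, 0, -0.04, 0, 0, 0, 0, -1]
}}

```text
t: 20.95
tool_pos: [0.4726, 0.3042, 0.1038]
orientation: [-1.27, 1.155, -1.142]
force: [0.5, 0.7, -1.0]
opening: 0.0378
```

Call:
{"fn": "carry_out", "kwargs": {
  "motion": [0, -0.04, 0, 0, 0, 0, -1, 0, -0.04, 0, 0, 0, 0, -1, 0, -0.02, 0, 0, 0, 0, -1, 0, 0, 0, 0, 0, 0, -1, 0, 0, 0, 0, 0, 0, -1]
}}

```text
t: 21.45
tool_pos: [0.4763, 0.3063, 0.2177]
orientation: [-1.258, 1.149, -1.144]
force: [-0.3, 0.4, -2.1]
opening: 0.0379
```

```bash
python3 - <<'E'
from h import *
go([.600,-.085,.21],(0,0,-1),(0,1,0))
snap('wrist','w17')
print(robot.read_state()['q'].round(2))
E
```

```text
t 21.45 pos [0.4763 0.3063 0.2177] F [-0.3  0.4 -2.1] op 0.0379
shift tool mm [400.5   8.4  89.4] rot deg [  0.5 -85.   -0.2]
axes x [ 0.087 -0.996  0.003] y [-0.008 -0.004 -1.   ] z [ 0.996  0.086 -0.009]
[0.48 0.04 1.55 0.   1.56 0.39]
```

View pics/w17.png

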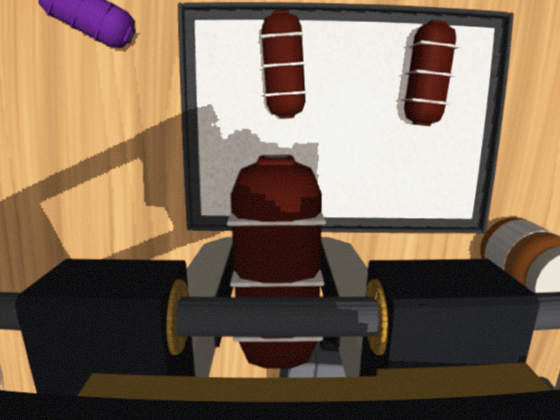

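Call:
{"fn": "carry_out", "kwargs": {
  "motion": [0.04, 0, 0.007, 0, 0, 0, -1, 0.04, 0, 0.007, 0, 0, 0, -1, 0.04, 0, 0.007, 0, 0, 0, -1, 0.04, 0, 0.007, 0, 0, 0, -1, 0.04, 0, 0.007, 0, 0, 0, -1]
}}

```text
t: 22.0
tool_pos: [0.5234, 0.108, 0.2062]
orientation: [-1.275, 1.153, -1.13]
force: [1.0, 1.4, -1.2]
opening: 0.0377
```

Call:
{"fn": "carry_out", "kwargs": {
  "motion": [0.04, 0, 0.009, 0, 0, 0, -1, 0.04, 0, 0.009, 0, 0, 0, -1, 0.04, 0, 0.009, 0, 0, 0, -1, 0.04, 0, 0.009, 0, 0, 0, -1, 0.04, 0, 0.009, 0, 0, 0, -1]
}}

```text
t: 22.5
tool_pos: [0.5819, -0.0944, 0.1925]
orientation: [-1.286, 1.168, -1.118]
force: [0.3, 0.3, -1.2]
opening: 0.0381
```

Call:
{"fn": "carry_out", "kwargs": {
  "motion": [0, 0, 0, 0, -8.5, 0, -1, 0, 0, 0, 0, -8.5, 0, -1, 0, 0, 0, 0, -8.5, 0, -1, 0, 0, 0, 0, -8.5, 0, -1, 0, 0, 0, 0, -8.5, 0, -1]
}}

```text
t: 23.0
tool_pos: [0.5754, -0.1008, 0.1774]
orientation: [-1.518, 0.617, -0.521]
force: [-0.4, -0.1, -1.1]
opening: 0.0377
```

Call:
{"fn": "carry_out", "kwargs": {
  "motion": [0, 0, 0, 0, -8.5, 0, -1, 0, 0, 0, 0, -8.5, 0, -1, 0, 0, 0, 0, -8.5, 0, -1, 0, 0, 0, 0, -8.5, 0, -1, 0, 0, 0, 0, -8.5, 0, -1]
}}

```text
t: 23.5
tool_pos: [0.5678, -0.0991, 0.1632]
orientation: [-1.564, 0.047, 0.085]
force: [-0.3, 0.9, -1.3]
opening: 0.0379
```

```bash
python3 - <<'E'
from h import *
go([.600,-.085,.035],(0,0,-1),(0,1,0))
print(robot.read_state()['q'].round(2))
snap('wrist','w18')
E
```

```text
t 23.5 pos [ 0.5678 -0.0991  0.1632] F [-0.3  0.9 -1.3] op 0.0379
shift tool mm [ 43.1 125.2  12.4] rot deg [-0.4  1.4 -4.8]
axes x [ 0.996  0.025 -0.084] y [-0.084  0.005 -0.996] z [-0.024  1.     0.007]
[-0.25  0.18  1.51 -0.02  1.54 -1.84]
```

View pics/w18.png

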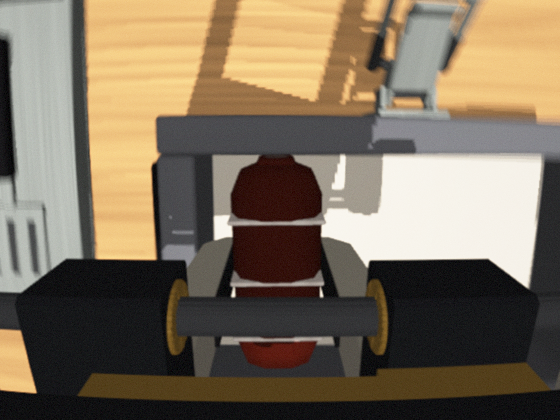

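Call:
{"fn": "carry_out", "kwargs": {
  "motion": [0.009, -0.002, 0.003, 0, 0.3, -1, -1, 0.01, -0.002, 0.003, 0, 0.3, -1, -1, 0.01, 0, 0.003, 0, 0.3, -1.2, -1, 0.01, 0, 0.003, 0, 0.3, -1.2, -1, 0.008, 0, 0.002, 0, 0.2, -1.2, -1]
}}

```text
t: 24.05
tool_pos: [0.616, -0.0822, 0.1601]
orientation: [-1.562, -0.007, -0.015]
force: [-0.5, -0.0, -2.0]
opening: 0.038
```

Call:
{"fn": "carry_out", "kwargs": {
  "motion": [0, 0.015, 0, 0, 0, -0.3, -1, 0, 0.015, 0, 0, 0, -0.3, -1, 0, 0.015, 0, 0, 0, -0.3, -1, 0, 0.01, 0, 0, 0, -0.3, -1, 0, 0.005, 0, 0, 0, -0.3, -1]
}}

```text
t: 24.55
tool_pos: [0.6224, -0.0807, 0.1009]
orientation: [-1.563, -0.034, -0.048]
force: [-0.3, 0.5, -1.1]
opening: 0.0379
```

```bash
python3 - <<'E'
from h import *
go([.600,-.085,.042],(0,0,-1),(0,1,0))
snap('wrist','w19')
E
```

```text
t 24.55 pos [ 0.6224 -0.0807  0.1009] F [-0.3  0.5 -1.1] op 0.0379
shift tool mm [-25.4  57.6  -4.9] rot deg [-0.4 -0.5  3. ]
axes x [ 0.999 -0.009  0.053] y [ 0.053  0.007 -0.999] z [0.009 1.    0.008]
```

View pics/w19.png

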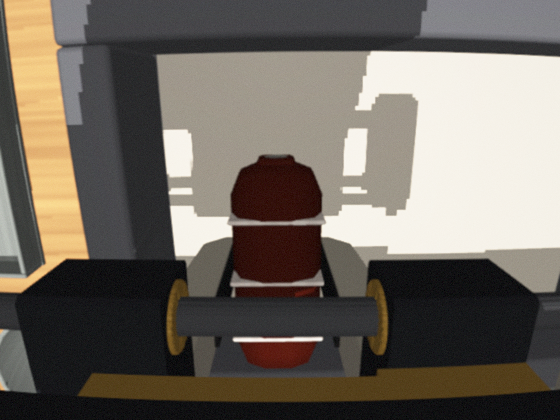

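Call:
{"fn": "carry_out", "kwargs": {
  "motion": [-0.006, 0.01, 0, 0, 0, 0.7, -1, -0.006, 0.012, 0, 0, 0, 0.7, -1, -0.005, 0.012, -0.001, 0, 0, 0.6, -1, -0.003, 0.01, -0.001, 0, 0, 0.3, -1, 0, 0.006, -0.001, 0, 0, 0, -1]
}}

```text
t: 25.1
tool_pos: [0.6032, -0.0835, 0.0475]
orientation: [-1.563, -0.002, -0.016]
force: [0.7, 0.8, -2.1]
opening: 0.0376
```

```bash
python3 - <<'E'
from h import *
go([.600,-.085,.042],(0,0,-1),(0,1,0))
E
```

```text
t 25.1 pos [ 0.6032 -0.0835  0.0475] F [ 0.7  0.8 -2.1] op 0.0376
shift tool mm [-3.2  5.4 -1.6] rot deg [-0.4 -0.5  0.6]
axes x [ 1.    -0.009  0.011] y [ 0.011  0.007 -1.   ] z [0.009 1.    0.007]
```

Call:
{"fn": "carry_out", "kwargs": {
  "motion": [0, 0.005, 0, 0, 0, 0, -1, 0, 0.003, 0, 0, 0, 0, 0.2, 0, 0, 0, 0, 0, 0, 0.2, 0, 0, 0, 0, 0, 0, 0.2, 0, 0, 0, 0, 0, 0, 0.2]
}}

```text
t: 25.6
tool_pos: [0.6039, -0.0838, 0.0388]
orientation: [-1.563, -0.002, -0.017]
force: [-0.2, 0.6, -0.1]
opening: 0.0555
```

Call:
{"fn": "carry_out", "kwargs": {
  "motion": [0, -0.02, 0, 0, 0, 0, 0.2, 0, -0.04, 0, 0, 0, 0, 0.2, 0, -0.04, 0, 0, 0, 0, 1, 0, -0.04, 0, 0, 0, 0, 1, 0, -0.04, 0, 0, 0, 0, 1]
}}

```text
t: 26.1
tool_pos: [0.5978, -0.084, 0.2186]
orientation: [-1.561, 0.006, -0.008]
force: [0.5, 0.2, -0.3]
opening: 0.0754
```

```bash
python3 - <<'E'
from h import *
go([.520,.36,.22],(0,0,-1),(1,.08,0))
snap('wrist','w20')
im,o=saus('top'); cv2.imwrite('pics/t20.png',im)
E
```

```text
t 26.1 pos [ 0.5978 -0.084   0.2186] F [ 0.5  0.2 -0.3] op 0.0754
shift tool mm [-81.9   2.9 443.3] rot deg [-0.5 84.9 -0.4]
axes x [ 1.    -0.009  0.001] y [ 0.001  0.01  -1.   ] z [0.009 1.    0.01 ]
top 0.73 px [164. 296.] bgr [124.  45.  96.] centre [0.2777 0.4493] L 0.099 dir [ 0.922 -0.387]
top 0.6 px [176. 184.] bgr [22. 30. 76.] centre [0.6118 0.4197] L 0.098 dir [-0.007 -1.   ]
top 0.58 px [125. 212.] bgr [154.  68.  29.] centre [0.5285 0.5745] L 0.097 dir [0.899 0.437]
top 0.57 px [177. 230.] bgr [21. 30. 77.] centre [0.4716 0.4124] L 0.096 dir [ 0.191 -0.982]
```

View pics/w20.png

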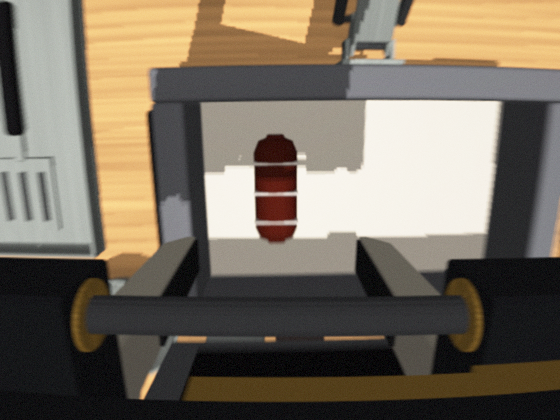

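View pics/t20.png

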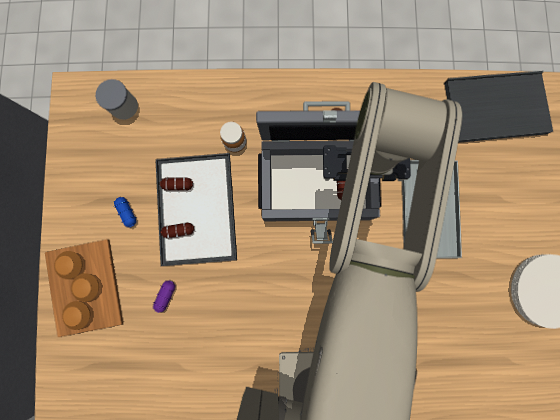

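Call:
{"fn": "carry_out", "kwargs": {
  "motion": [0, 0, 0, 0, 8.5, 0, 1, 0, 0, 0, 0, 8.5, 0, 1, 0, 0, 0, 0, 8.5, 0, 1, 0, 0, 0, 0, 8.5, 0, 1, 0, 0, 0, 0, 8.5, 0, 1]
}}

```text
t: 26.75
tool_pos: [0.5992, -0.0842, 0.2182]
orientation: [-1.477, 0.593, -0.597]
force: [-0.1, -0.3, -0.2]
opening: 0.0929
```

Call:
{"fn": "carry_out", "kwargs": {
  "motion": [0, 0, 0, 0, 8.5, 0, 1, 0, 0, 0, 0, 8.5, 0, 1, 0, 0, 0, 0, 8.5, 0, 1, 0, 0, 0, 0, 8.5, 0, 1, 0, 0, 0, 0, 8.5, 0, 1]
}}

```text
t: 27.25
tool_pos: [0.5964, -0.0833, 0.2113]
orientation: [-1.23, 1.172, -1.158]
force: [0.2, 0.5, 0.0]
opening: 0.0933
```

Call:
{"fn": "carry_out", "kwargs": {
  "motion": [-0.048, 0, -0.012, 0, 0, 0, 1, -0.048, 0, -0.012, 0, 0, 0, 1, -0.048, 0, -0.012, 0, 0, 0, 1, -0.048, 0, -0.012, 0, 0, 0, 1, -0.048, 0, -0.012, 0, 0, 0, 1]
}}

```text
t: 27.75
tool_pos: [0.5209, 0.1522, 0.2067]
orientation: [-1.228, 1.19, -1.168]
force: [1.0, 0.1, -0.3]
opening: 0.0928
```

Call:
{"fn": "carry_out", "kwargs": {
  "motion": [-0.048, 0, -0.012, 0, 0, 0, 1, -0.048, 0, -0.012, 0, 0, 0, 1, -0.048, 0, -0.012, 0, 0, 0, 1, -0.048, 0, -0.012, 0, 0, 0, 1, -0.03, 0, -0.006, 0, 0, 0, 1]
}}

```text
t: 28.25
tool_pos: [0.4518, 0.3756, 0.204]
orientation: [-1.234, 1.192, -1.165]
force: [0.9, -0.5, -1.0]
opening: 0.0928
```

```bash
python3 - <<'E'
from h import *
im,o=saus('wrist'); cv2.imwrite('pics/w21.png',im)
go([.4715,.4118,-.004],(0,0,-1),(.98,.15,0))
E
```

```text
wrist 0.79 px [103.  96.] bgr [139.  43. 112.] centre [0.2785 0.4503] L 0.102 dir [-0.912  0.41 ]
wrist 0.65 px [344.   2.] bgr [ 87.  118.5 159. ] centre [0.5025 0.5411] L 0.017 dir [0.998 0.057]
wrist 0.61 px [448. 142.] bgr [26. 34. 89.] centre [0.6127 0.4193] L 0.1 dir [0.046 0.999]
wrist 0.59 px [372. 369.] bgr [45. 43. 44.] centre [0.5671 0.1622] L 0.141 dir [1.    0.028]
wrist 0.58 px [301. 142.] bgr [22. 31. 81.] centre [0.4709 0.4123] L 0.099 dir [-0.128  0.992]
t 28.35 pos [0.4514 0.3763 0.2036] F [-0.5 -0.5 -0.9] op 0.0931
shift tool mm [-32.9 207.5  24.8] rot deg [ 0.9 -6.1 -0.5]
axes x [ 0.045 -0.999 -0.008] y [-0.016  0.007 -1.   ] z [ 0.999  0.045 -0.015]
```

View pics/w21.png

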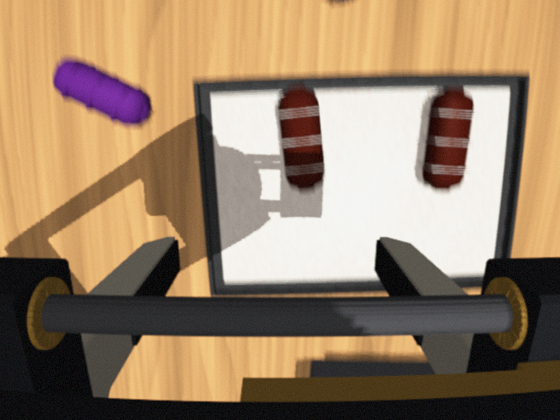

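Call:
{"fn": "carry_out", "kwargs": {
  "motion": [-0.007, 0.02, 0.005, 0.2, -1.1, 0, 1, -0.007, 0.03, 0.005, 0.2, -1.1, 0, 1, -0.007, 0.03, 0.005, 0.2, -1.1, 0, 1, -0.007, 0.03, 0.005, 0.1, -1.1, 0, 1, -0.007, 0.03, 0.005, 0, -1.1, 0, 1]
}}

```text
t: 28.85
tool_pos: [0.4755, 0.4146, 0.0618]
orientation: [-1.264, 1.103, -1.096]
force: [-0.2, -0.2, 0.9]
opening: 0.093
```

Call:
{"fn": "carry_out", "kwargs": {
  "motion": [0, 0.01, 0, 0, 0, 0, 0.4, 0, 0, 0, 0, 0, 0, 0.4, 0, 0, 0, 0, 0, 0, 0.4, 0, 0, 0, 0, 0, 0, 0.4, 0, 0, 0, 0, 0, 0, 0.4]
}}

```text
t: 29.35
tool_pos: [0.4739, 0.4102, 0.0481]
orientation: [-1.271, 1.108, -1.098]
force: [0.4, 0.0, 0.2]
opening: 0.0655
```

```bash
python3 - <<'E'
from h import *
im,o=saus('wrist'); cv2.imwrite('pics/w22.png',im)
go([.4709,.4121,-.006],(0,0,-1),(.99,.13,0))
E
```

```text
wrist 0.95 px [273. 218.] bgr [13. 18. 48.] centre [0.4709 0.4147] L 0.095 dir [-0.14  0.99]
wrist 0.91 px [512. 212.] bgr [15. 24. 74.] centre [0.6097 0.4399] L 0.059 dir [-0.274  0.962]
wrist 0.57 px [ 19. 140.] bgr [88. 27. 67.] centre [0.3208 0.4416] L 0.042 dir [0.004 1.   ]
t 29.45 pos [0.4741 0.4105 0.0482] F [ 0.2  0.3 -0. ] op 0.0653
shift tool mm [-1.7 54.2 -2.8] rot deg [ 0.1  0.7 -0.3]
axes x [ 0.143 -0.99  -0.006] y [-0.002  0.006 -1.   ] z [ 0.99   0.143 -0.001]
```

View pics/w22.png

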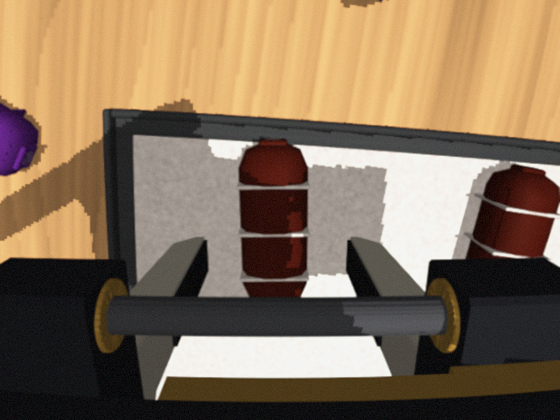

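Aligned over B. Descend, close, lift.

Call:
{"fn": "carry_out", "kwargs": {
  "motion": [-0.001, 0.015, -0.001, 0, 0.2, 0, 0.4, -0.001, 0.015, -0.001, 0, 0.2, 0, 0.4, 0, 0.012, 0, 0, 0, 0, 0.4, 0, 0.008, 0, 0, 0, 0, 0.4, 0, 0.003, 0, 0, 0, 0, -1]
}}

```text
t: 29.95
tool_pos: [0.4716, 0.4131, -0.0086]
orientation: [-1.266, 1.112, -1.104]
force: [-0.7, 0.3, 0.3]
opening: 0.0609
```

Call:
{"fn": "carry_out", "kwargs": {
  "motion": [0, 0, 0, 0, 0, 0, -1, 0, 0, 0, 0, 0, 0, -1, 0, 0, 0, 0, 0, 0, -1, 0, 0, 0, 0, 0, 0, -1, 0, 0, 0, 0, 0, 0, -1],
  "squeeze": 30
}}

```text
t: 30.45
tool_pos: [0.4714, 0.4129, -0.0092]
orientation: [-1.267, 1.113, -1.104]
force: [-0.6, 0.6, -1.2]
opening: 0.0377
```

Call:
{"fn": "carry_out", "kwargs": {
  "motion": [0, 0, 0, 0, 0, 0, -1, 0, -0.01, 0, 0, 0, 0, -1, 0, -0.02, 0, 0, 0, 0, -1, 0, -0.04, 0, 0, 0, 0, -1, 0, -0.04, 0, 0, 0, 0, -1]
}}

```text
t: 30.95
tool_pos: [0.4672, 0.4089, 0.0982]
orientation: [-1.28, 1.117, -1.103]
force: [0.4, 0.9, -1.4]
opening: 0.0381
```

Call:
{"fn": "carry_out", "kwargs": {
  "motion": [0, -0.04, 0, 0, 0, 0, -1, 0, -0.04, 0, 0, 0, 0, -1, 0, -0.04, 0, 0, 0, 0, -1, 0, -0.02, 0, 0, 0, 0, -1, 0, 0, 0, 0, 0, 0, -1]
}}

```text
t: 31.45
tool_pos: [0.4706, 0.4103, 0.2567]
orientation: [-1.265, 1.112, -1.104]
force: [0.1, 0.7, -0.4]
opening: 0.0378
```

```bash
python3 - <<'E'
from h import *
snap('wrist','w23')
go([.600,-.010,.23],(0,0,-1),(0,1,0))
E
```

```text
t 31.5 pos [0.4704 0.4101 0.2551] F [ 0.4  0.3 -0. ] op 0.0379
shift tool mm [433.9  22.3  71.7] rot deg [ -0.2 -82.2  -0.3]
axes x [ 0.135 -0.991 -0.006] y [-0.002  0.006 -1.   ] z [ 0.991  0.135 -0.001]
```

View pics/w23.png

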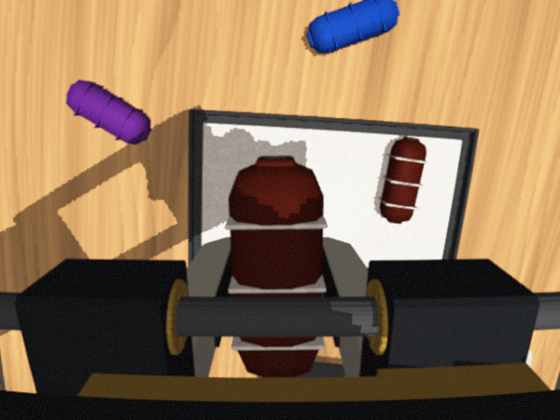

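Call:
{"fn": "carry_out", "kwargs": {
  "motion": [0.043, 0, 0.006, 0, 0, 0, -1, 0.043, 0, 0.006, 0, 0, 0, -1, 0.043, 0, 0.006, 0, 0, 0, -1, 0.043, 0, 0.006, 0, 0, 0, -1, 0.043, 0, 0.006, 0, 0, 0, -1]
}}

```text
t: 32.0
tool_pos: [0.525, 0.1989, 0.2431]
orientation: [-1.281, 1.113, -1.092]
force: [1.5, 0.6, -0.6]
opening: 0.0383
```

Call:
{"fn": "carry_out", "kwargs": {
  "motion": [0.043, 0, 0.006, 0, 0, 0, -1, 0.043, 0, 0.006, 0, 0, 0, -1, 0.043, 0, 0.006, 0, 0, 0, -1, 0.043, 0, 0.006, 0, 0, 0, -1, 0.035, 0, 0.006, 0, 0, 0, -1]
}}

```text
t: 32.5
tool_pos: [0.58, -0.0112, 0.2289]
orientation: [-1.293, 1.125, -1.084]
force: [1.6, -0.7, -0.9]
opening: 0.0378
```

Call:
{"fn": "carry_out", "kwargs": {
  "motion": [0, -0.001, 0, 0, -8.2, 0, -1, 0, -0.001, 0, 0, -8.2, 0, -1, 0, -0.001, 0, 0, -8.2, 0, -1, 0, -0.001, 0, 0, -8.2, 0, -1, 0, -0.001, 0, 0, -8.2, 0, -1]
}}

```text
t: 33.0
tool_pos: [0.5746, -0.0181, 0.2198]
orientation: [-1.515, 0.583, -0.506]
force: [0.0, 0.6, -0.8]
opening: 0.0379
```

Call:
{"fn": "carry_out", "kwargs": {
  "motion": [0, -0.001, 0, 0, -8.2, 0, -1, 0, -0.001, 0, 0, -8.2, 0, -1, 0, -0.001, 0, 0, -8.2, 0, -1, 0, -0.001, 0, 0, -8.2, 0, -1, 0, -0.001, 0, 0, -8.2, 0, -1]
}}

```text
t: 33.5
tool_pos: [0.5682, -0.0175, 0.2116]
orientation: [-1.562, 0.013, 0.094]
force: [-0.2, 0.1, -1.0]
opening: 0.038
```

```bash
python3 - <<'E'
from h import *
go([.602,-.010,.12],(0,0,-1),(0,1,0))
E
```

```text
t 33.5 pos [ 0.5682 -0.0175  0.2116] F [-0.2  0.1 -1. ] op 0.038
shift tool mm [40.2 89.2  4.9] rot deg [-0.4  2.9 -3.9]
axes x [ 0.996  0.052 -0.068] y [-0.068  0.006 -0.998] z [-0.051  0.999  0.009]
```

Call:
{"fn": "carry_out", "kwargs": {
  "motion": [0.008, 0.015, 0.002, 0, 0.6, -0.8, -1, 0.008, 0.018, 0.002, 0, 0.6, -0.8, -1, 0.006, 0.018, 0.001, 0, 0.6, -0.8, -1, 0.004, 0.018, 0.001, 0, 0.6, -0.8, -1, 0.002, 0.018, 0, 0, 0.4, -0.3, -1]
}}

```text
t: 34.0
tool_pos: [0.5882, -0.009, 0.112]
orientation: [-1.562, 0.006, 0.017]
force: [0.4, 0.5, -0.7]
opening: 0.0378
```

Call:
{"fn": "carry_out", "kwargs": {
  "motion": [0, 0.012, 0, 0, 0, 0, -1, 0, 0.01, 0, 0, 0, 0, -1, 0, 0.01, 0, 0, 0, 0, -1, 0, 0.005, 0, 0, 0, 0, -1, 0, 0, 0, 0, 0, 0, -1]
}}

```text
t: 34.5
tool_pos: [0.5813, -0.008, 0.0646]
orientation: [-1.56, 0.016, 0.028]
force: [-0.5, 0.3, -1.2]
opening: 0.0377
```

```bash
python3 - <<'E'
from h import *
go([.602,-.010,.032],(0,0,-1),(0,1,0))
snap('wrist','w24')
E
```

```text
t 34.5 pos [ 0.5813 -0.008   0.0646] F [-0.5  0.3 -1.2] op 0.0377
shift tool mm [21.6 32.  -2.5] rot deg [-0.6  0.4 -1.6]
axes x [ 1.     0.008 -0.028] y [-0.028  0.01  -1.   ] z [-0.007  1.     0.01 ]
```

View pics/w24.png

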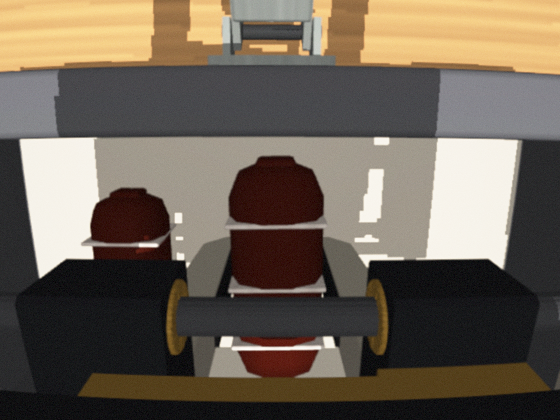

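Call:
{"fn": "carry_out", "kwargs": {
  "motion": [0.005, 0.008, 0, 0, 0, -0.5, -1, 0.005, 0.008, 0, 0, 0, -0.5, -1, 0.004, 0.008, 0, 0, 0, -0.3, -1, 0, 0.006, 0, 0, 0, 0, -1, 0, 0.001, 0, 0, 0, 0, -1]
}}

```text
t: 35.05
tool_pos: [0.5989, -0.0078, 0.0339]
orientation: [-1.561, -0.008, 0.004]
force: [-0.8, 0.9, -0.6]
opening: 0.0377
```

```bash
python3 - <<'E'
from h import *
go([.602,-.010,.032],(0,0,-1),(0,1,0))
E
```

```text
t 35.05 pos [ 0.5989 -0.0078  0.0339] F [-0.8  0.9 -0.6] op 0.0377
shift tool mm [ 3.1  1.9 -2.2] rot deg [-0.6  0.4  0.2]
axes x [1.    0.007 0.003] y [ 0.003  0.01  -1.   ] z [-0.007  1.     0.01 ]
```

Call:
{"fn": "carry_out", "kwargs": {
  "motion": [0, 0.001, 0, 0, 0, 0, 0.2, 0, 0, 0, 0, 0, 0, 0.2, 0, 0, 0, 0, 0, 0, 0.2, 0, 0, 0, 0, 0, 0, 0.2, 0, -0.02, 0, 0, 0, 0, 0.2]
}}

```text
t: 35.55
tool_pos: [0.597, -0.0079, 0.0509]
orientation: [-1.56, -0.004, 0.007]
force: [-0.2, -0.3, -0.2]
opening: 0.0558
```

Call:
{"fn": "carry_out", "kwargs": {
  "motion": [0, -0.04, 0, 0, 0, 0, 0.2, 0, -0.04, 0, 0, 0, 0, 0.2, 0, -0.04, 0, 0, 0, 0, 1, 0, -0.04, 0, 0, 0, 0, 1, 0, -0.03, 0, 0, 0, 0, 1]
}}

```text
t: 36.05
tool_pos: [0.5948, -0.0096, 0.2456]
orientation: [-1.56, -0.0, 0.011]
force: [-0.1, 1.3, 0.1]
opening: 0.0752
```

```bash
python3 - <<'E'
from h import *
go([.602,-.010,.032],(0,0,-1),(1,0,0))
snap('wrist','w25')
E
```

```text
t 36.05 pos [ 0.5948 -0.0096  0.2456] F [-0.1  1.3  0.1] op 0.0752
shift tool mm [  8.7 213.5  -2.8] rot deg [ -0.8 -89.6   0.2]
axes x [ 1.     0.007 -0.007] y [-0.007  0.011 -1.   ] z [-0.007  1.     0.011]
```

View pics/w25.png

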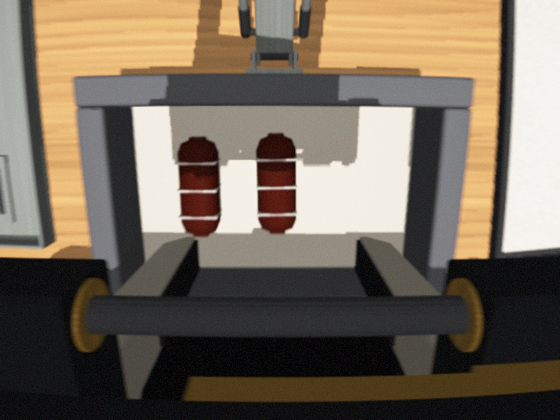

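Call:
{"fn": "carry_out", "kwargs": {
  "motion": [0, 0, 0, 0, 8.5, 0, 1, 0, 0, 0, 0, 8.5, 0, 1, 0, 0, 0, 0, 8.5, 0, 1, 0, 0, 0, 0, 8.5, 0, 1, 0, 0, 0, 0, 8.5, 0, 1]
}}

```text
t: 36.6
tool_pos: [0.5996, -0.0102, 0.2583]
orientation: [-1.478, 0.576, -0.589]
force: [0.8, -0.4, -0.0]
opening: 0.0929
```

Call:
{"fn": "carry_out", "kwargs": {
  "motion": [0, 0, 0, 0, 8.5, 0, 1, 0, 0, 0, 0, 8.5, 0, 1, 0, 0, 0, 0, 8.5, 0, 1, 0, 0, 0, 0, 8.5, 0, 1, 0, 0, 0, 0, 8.5, 0, 1]
}}

```text
t: 37.1
tool_pos: [0.5998, -0.0102, 0.259]
orientation: [-1.227, 1.147, -1.155]
force: [0.2, -0.9, 0.5]
opening: 0.0931
```

Call:
{"fn": "carry_out", "kwargs": {
  "motion": [-0.045, 0, 0.003, 0, 0.5, 0, 1, -0.045, 0, 0.003, 0, 0.5, 0, 1, -0.045, 0, 0.003, 0, 0.5, 0, 1, -0.045, 0, 0.003, 0, 0.5, 0, 1, -0.045, 0, 0.003, 0, 0.5, 0, 1]
}}

```text
t: 37.6
tool_pos: [0.6049, 0.2153, 0.2614]
orientation: [-1.197, 1.191, -1.204]
force: [1.1, 0.2, -0.8]
opening: 0.0929
```

Call:
{"fn": "carry_out", "kwargs": {
  "motion": [-0.04, 0, 0.003, 0, 0, 0, 1, -0.04, 0, 0.003, 0, 0, 0, 1, -0.04, 0, 0.003, 0, 0, 0, 1, -0.035, 0, 0.003, 0, 0, 0, 1, -0.01, 0, 0, 0, 0, 0, 1]
}}

```text
t: 38.1
tool_pos: [0.6129, 0.3924, 0.2626]
orientation: [-1.197, 1.188, -1.2]
force: [0.6, -0.4, -0.2]
opening: 0.0929
```

```bash
python3 - <<'E'
from h import *
im,o=saus('wrist'); cv2.imwrite('pics/w26.png',im)
go([.6127,.419,-.006],(0,0,-1),(1,0,0))
E
```

```text
wrist 0.97 px [192.  15.] bgr [148.  62.  22.] centre [0.5248 0.5565] L 0.083 dir [ 1.    -0.001]
wrist 0.91 px [274. 146.] bgr [16. 24. 70.] centre [0.6128 0.4187] L 0.098 dir [-0.014  1.   ]
wrist 0.66 px [ 13. 125.] bgr [101.  33.  80.] centre [0.3157 0.4422] L 0.045 dir [0.124 0.992]
t 38.2 pos [0.6133 0.3903 0.2627] F [ 0.2 -0.5 -0.2] op 0.093
shift tool mm [-26.8 268.8  -5.1] rot deg [-1.1  0.9 -0.4]
axes x [ 0.016 -1.    -0.007] y [ 0.018  0.007 -1.   ] z [1.    0.015 0.018]
```

View pics/w26.png

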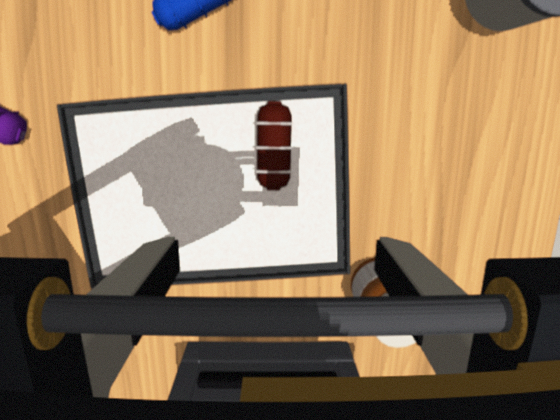

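Call:
{"fn": "carry_out", "kwargs": {
  "motion": [-0.006, 0.035, 0, -0.2, 0.2, 0, 1, -0.006, 0.04, 0, -0.2, 0.2, 0, 1, -0.006, 0.04, 0, -0.2, 0.2, 0, 1, -0.006, 0.04, 0, -0.2, 0.2, 0, 1, -0.004, 0.04, 0, -0.2, 0, 0, 1]
}}

```text
t: 38.7
tool_pos: [0.6255, 0.4144, 0.076]
orientation: [-1.181, 1.205, -1.212]
force: [0.1, -0.3, -0.4]
opening: 0.0927
```

Call:
{"fn": "carry_out", "kwargs": {
  "motion": [0, 0.015, 0, 0, 0, 0, 0.4, 0, 0, 0, 0, 0, 0, 0.4, 0, 0, 0, 0, 0, 0, 0.4, 0, 0, 0, 0, 0, 0, 0.4, 0, 0, 0, 0, 0, 0, 0.4]
}}

```text
t: 39.2
tool_pos: [0.6262, 0.4079, 0.0597]
orientation: [-1.184, 1.21, -1.217]
force: [-0.5, 0.5, 0.2]
opening: 0.0652
```

```bash
python3 - <<'E'
from h import *
im,o=saus('wrist'); cv2.imwrite('pics/w27.png',im)
go([.6128,.419,-.006],(0,0,-1),(1,0,0))
E
```

```text
wrist 0.85 px [252. 204.] bgr [13. 19. 54.] centre [0.6117 0.418 ] L 0.1 dir [0.026 1.   ]
t 39.3 pos [0.6263 0.4082 0.0598] F [ 0.1 -0.1  0.3] op 0.065
shift tool mm [-10.   65.7 -14.8] rot deg [-1.  -0.6 -0.6]
axes x [-0.01  -1.    -0.011] y [ 0.017  0.011 -1.   ] z [ 1.    -0.01   0.017]
```

View pics/w27.png

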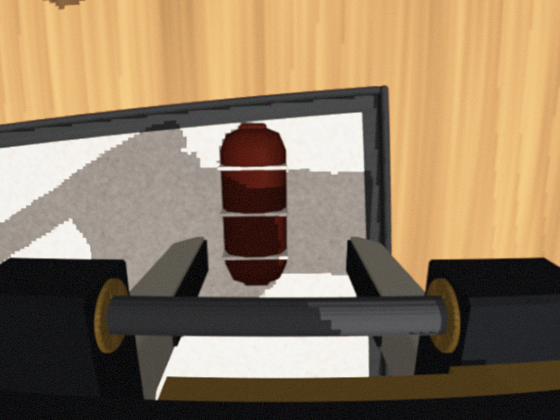

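Call:
{"fn": "carry_out", "kwargs": {
  "motion": [-0.005, 0, -0.008, -0.3, 0, -0.2, 0.4, -0.005, 0.005, -0.006, -0.3, 0, -0.2, 0.4, 0, 0.01, -0.001, 0, 0, 0, 0.4, 0, 0.015, 0, 0, 0, 0, 0.4, 0, 0.012, 0, 0, 0, 0, 0.4]
}}

```text
t: 39.8
tool_pos: [0.612, 0.4221, 0.0193]
orientation: [-1.192, 1.21, -1.216]
force: [-0.0, -0.6, -0.1]
opening: 0.0651
```

```bash
python3 - <<'E'
from h import *
snap('wrist','w28')
go([.6122,.4185,-.007],(0,0,-1),(1,0,0))
E
```

```text
t 39.85 pos [0.6107 0.4212 0.0164] F [-1.   0.  -2.7] op 0.0651
shift tool mm [ 2.8 23.4  1.3] rot deg [-0.5 -0.5 -0.3]
axes x [-0.009 -1.    -0.005] y [ 0.008  0.005 -1.   ] z [ 1.    -0.009  0.008]
```

View pics/w28.png

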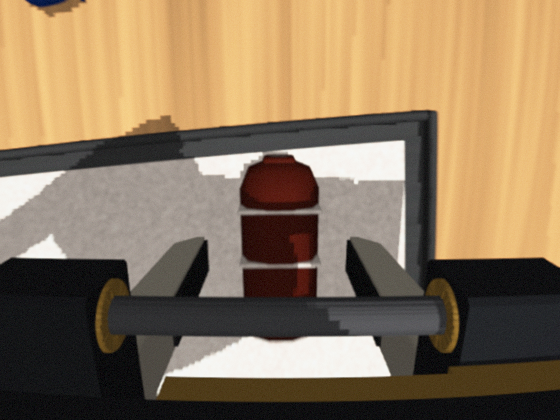

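Centred. Finish the descent, close, lift and carry.

Call:
{"fn": "carry_out", "kwargs": {
  "motion": [0.001, 0.01, 0, 0, 0, 0, 0.4, 0, 0.009, 0, 0, 0, 0, 0.4, 0, 0.003, 0, 0, 0, 0, -1, 0, 0, 0, 0, 0, 0, -1, 0, 0, 0, 0, 0, 0, -1],
  "squeeze": 30
}}

```text
t: 40.35
tool_pos: [0.6095, 0.4184, -0.0114]
orientation: [-1.2, 1.214, -1.217]
force: [0.7, 0.4, 0.2]
opening: 0.0455
```

Call:
{"fn": "carry_out", "kwargs": {
  "motion": [0, 0, 0, 0, 0, 0, -1, 0, 0, 0, 0, 0, 0, -1, 0, 0, 0, 0, 0, 0, -1, 0, 0, 0, 0, 0, 0, -1, 0, -0.01, 0, 0, 0, 0, -1]
}}

```text
t: 40.85
tool_pos: [0.6089, 0.4179, -0.0016]
orientation: [-1.201, 1.215, -1.217]
force: [0.5, -0.5, -1.9]
opening: 0.0381
```

Call:
{"fn": "carry_out", "kwargs": {
  "motion": [0, -0.02, 0, 0, 0, 0, -1, 0, -0.04, 0, 0, 0, 0, -1, 0, -0.04, 0, 0, 0, 0, -1, 0, -0.04, 0, 0, 0, 0, -1, 0, -0.04, 0, 0, 0, 0, -1]
}}

```text
t: 41.35
tool_pos: [0.6041, 0.4153, 0.179]
orientation: [-1.215, 1.22, -1.216]
force: [-0.3, 0.6, -1.7]
opening: 0.0381
```

Call:
{"fn": "carry_out", "kwargs": {
  "motion": [0, -0.04, 0, 0, 0, 0, -1, 0, -0.03, 0, 0, 0, 0, -1, 0, 0, 0, 0, 0, 0, -1, 0, 0, 0, 0, 0, 0, -1, 0, 0, 0, 0, 0, 0, -1]
}}

```text
t: 41.85
tool_pos: [0.6068, 0.4172, 0.2649]
orientation: [-1.198, 1.214, -1.216]
force: [-0.5, 0.6, -1.6]
opening: 0.0383
```

```bash
python3 - <<'E'
from h import *
snap('wrist','w29')
go([.600,.065,.25],(0,0,-1),(0,1,0))
E
```

```text
t 41.9 pos [0.6065 0.417  0.2639] F [-0.3  0.5 -2.1] op 0.0376
shift tool mm [352.1  13.   -3.2] rot deg [-0.1 89.5 -0.3]
axes x [-0.009 -1.    -0.003] y [ 0.004  0.002 -1.   ] z [ 1.    -0.009  0.004]
```

View pics/w29.png

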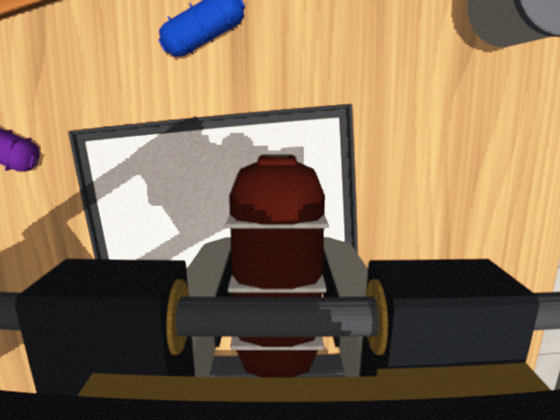

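Call:
{"fn": "carry_out", "kwargs": {
  "motion": [0, -0.001, 0, 0, -8.5, 0, -1, 0, -0.001, 0, 0, -8.5, 0, -1, 0, -0.001, 0, 0, -8.5, 0, -1, 0, -0.001, 0, 0, -8.5, 0, -1, 0, -0.001, 0, 0, -8.5, 0, -1]
}}

```text
t: 42.4
tool_pos: [0.6022, 0.4145, 0.2548]
orientation: [-1.485, 0.654, -0.64]
force: [-0.0, 0.8, -2.1]
opening: 0.0379
```

Call:
{"fn": "carry_out", "kwargs": {
  "motion": [0, -0.001, 0, 0, -8.5, 0, -1, 0, -0.001, 0, 0, -8.5, 0, -1, 0, -0.001, 0, 0, -8.5, 0, -1, 0, -0.001, 0, 0, -8.5, 0, -1, 0, -0.001, 0, 0, -8.5, 0, -1]
}}

```text
t: 42.9
tool_pos: [0.5976, 0.4117, 0.2445]
orientation: [-1.589, 0.085, -0.037]
force: [-0.2, 0.0, -1.0]
opening: 0.0382
```

```bash
python3 - <<'E'
from h import *
go([.600,.065,.22],(0,0,-1),(0,1,0))
E
```

```text
t 42.9 pos [0.5976 0.4117 0.2445] F [-0.2  0.  -1. ] op 0.0382
shift tool mm [  30.    30.8 -344.9] rot deg [ 1.1 -4.4 -1.7]
axes x [ 0.997 -0.078 -0.03 ] y [-0.031 -0.018 -0.999] z [ 0.077  0.997 -0.021]
```

Call:
{"fn": "carry_out", "kwargs": {
  "motion": [0.004, -0.001, -0.038, 0.1, -0.6, -0.3, -1, 0.003, -0.001, -0.038, 0.1, -0.6, -0.3, -1, 0.003, -0.001, -0.038, 0.1, -0.6, -0.3, -1, 0.002, 0, -0.038, 0.1, -0.6, -0.3, -1, 0.002, 0, -0.038, 0.1, -0.6, -0.3, -1]
}}

```text
t: 43.4
tool_pos: [0.5951, 0.2187, 0.2337]
orientation: [-1.589, 0.027, 0.014]
force: [1.1, 0.2, -1.3]
opening: 0.0377
```

Call:
{"fn": "carry_out", "kwargs": {
  "motion": [0.001, 0, -0.036, 0.1, -0.3, -0.2, -1, 0.001, 0, -0.036, 0.1, -0.3, -0.2, -1, 0.001, 0, -0.036, 0.1, -0.3, -0.2, -1, 0.001, 0, -0.03, 0, -0.3, -0.2, -1, 0, 0, -0.014, 0, 0, -0.2, -1]
}}

```text
t: 43.9
tool_pos: [0.5923, 0.0568, 0.2237]
orientation: [-1.587, 0.012, 0.03]
force: [0.0, -0.5, -2.5]
opening: 0.0378
```

```bash
python3 - <<'E'
from h import *
go([.600,.065,.035],(0,0,-1),(0,1,0))
E
```

```text
t 43.9 pos [0.5923 0.0568 0.2237] F [ 0.  -0.5 -2.5] op 0.0378
shift tool mm [ 12.8 188.2  11.1] rot deg [ 0.9  0.7 -1.5]
axes x [ 1.     0.011 -0.027] y [-0.026 -0.016 -1.   ] z [-0.012  1.    -0.016]
```

Call:
{"fn": "carry_out", "kwargs": {
  "motion": [0.004, 0.03, 0.003, 0.2, 0.1, -0.4, -1, 0.004, 0.035, 0.003, 0.2, 0.1, -0.4, -1, 0.004, 0.035, 0.002, 0.2, 0.1, -0.4, -1, 0.003, 0.03, 0.002, 0.1, 0.1, -0.3, -1, 0.002, 0.025, 0.001, 0, 0.1, -0.2, -1]
}}

```text
t: 44.4
tool_pos: [0.6067, 0.0657, 0.0618]
orientation: [-1.573, -0.001, -0.005]
force: [-0.6, 0.3, -2.1]
opening: 0.0379
```

```bash
python3 - <<'E'
from h import *
go([.600,.065,.031],(0,0,-1),(0,1,0))
snap('wrist','w30')
E
```

```text
t 44.4 pos [0.6067 0.0657 0.0618] F [-0.6  0.3 -2.1] op 0.0379
shift tool mm [-6.8 30.7 -0.7] rot deg [ 0.1 -0.1  0.2]
axes x [ 1.    -0.002  0.004] y [ 0.004 -0.002 -1.   ] z [ 0.002  1.    -0.002]
```

View pics/w30.png

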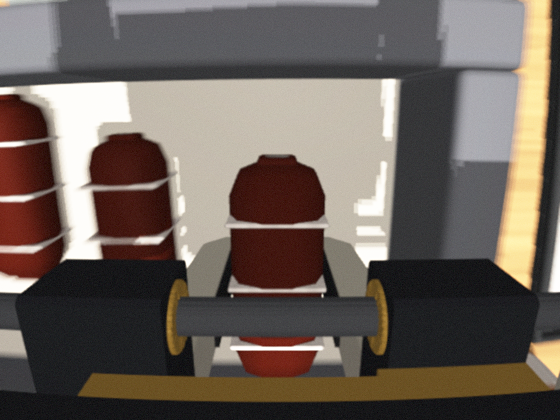

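Call:
{"fn": "carry_out", "kwargs": {
  "motion": [-0.002, 0.008, 0, 0, 0, 0, -1, -0.002, 0.008, 0, 0, 0, 0, -1, -0.001, 0.006, 0, 0, 0, 0, -1, 0, 0.004, 0, 0, 0, 0, -1, 0, 0.002, 0, 0, 0, 0, -1]
}}

```text
t: 44.95
tool_pos: [0.5971, 0.0671, 0.0289]
orientation: [-1.573, 0.005, 0.003]
force: [-6.8, -0.8, 12.9]
opening: 0.0379
```

Call:
{"fn": "carry_out", "kwargs": {
  "motion": [0, 0, 0, 0, 0, 0, 0.2, 0, 0, 0, 0, 0, 0, 0.2, 0, 0, 0, 0, 0, 0, 0.2, 0, -0.01, 0, 0, 0, 0, 0.2, 0, -0.03, 0, 0, 0, 0, 0.2]
}}

```text
t: 45.45
tool_pos: [0.5971, 0.0671, 0.07]
orientation: [-1.573, 0.005, 0.003]
force: [0.2, 0.9, -1.1]
opening: 0.0557
```

Call:
{"fn": "carry_out", "kwargs": {
  "motion": [0, -0.04, 0, 0, 0, 0, 0.2, 0, -0.04, 0, 0, 0, 0, 0.2, 0, -0.04, 0, 0, 0, 0, 0.2, 0, -0.04, 0, 0, 0, 0, 0.2, 0, -0.04, 0, 0, 0, 0, 0.2]
}}

```text
t: 45.95
tool_pos: [0.5958, 0.0673, 0.2785]
orientation: [-1.573, 0.008, 0.005]
force: [0.3, -0.9, 0.2]
opening: 0.056
```

```bash
python3 - <<'E'
from h import *
snap('wrist','w31')
go([.600,.065,.031],(0,0,-1),(0,1,0)); print(robot.read_state()['q'].round(2))
snap('top','t31',(140,90,470,280),2.4); snap('scene','s31',(130,150,330,340),3.1)
E
```

```text
t 46.0 pos [0.5985 0.0674 0.2876] F [-0.2 -0.8  5.6] op 0.0556
shift tool mm [  0.7 256.6  -2. ] rot deg [ 0.1 -0.1  0.2]
axes x [ 1.    -0.001  0.003] y [ 0.003 -0.002 -1.   ] z [ 0.001  1.    -0.002]
[ 0.03  0.11  1.35 -0.    1.67 -1.54]
```

View pics/w31.png

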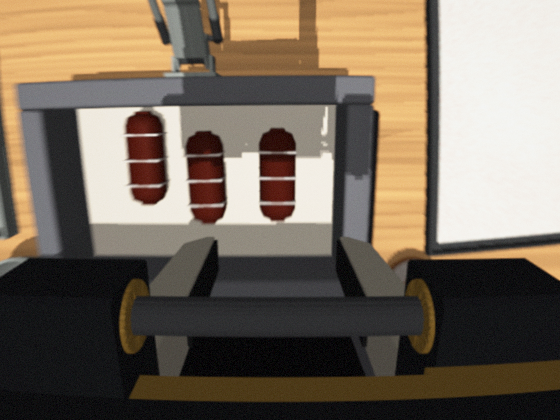

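View pics/s31.png

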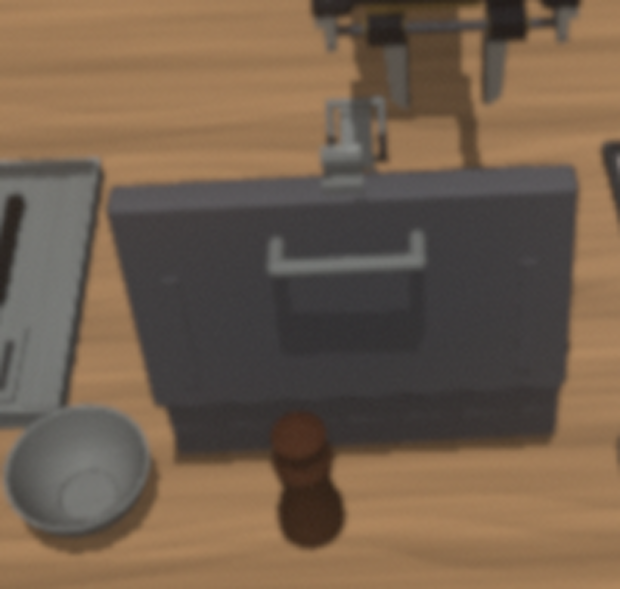

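Call:
{"fn": "carry_out", "kwargs": {
  "motion": [0, -0.025, 0.005, 0, 0, 0, -1, 0, -0.025, 0.005, 0, 0, 0, -1, 0, -0.025, 0.005, 0, 0, 0, -1, 0, -0.025, 0.005, 0, 0, 0, -1, 0, -0.015, 0.003, 0, 0, 0, -1]
}}

```text
t: 46.6
tool_pos: [0.5952, 0.0906, 0.3929]
orientation: [-1.573, 0.012, 0.008]
force: [0.5, 1.1, -0.1]
opening: 0.0206
```

Call:
{"fn": "carry_out", "kwargs": {
  "motion": [0.038, 0, 0, 0, 0, 0, -1, 0.038, 0, 0, 0, 0, 0, -1, 0.038, 0, 0, 0, 0, 0, -1, 0.038, 0, 0, 0, 0, 0, -1, 0.03, 0, 0, 0, 0, 0, -1]
}}

```text
t: 47.1
tool_pos: [0.7693, 0.0916, 0.3948]
orientation: [-1.573, 0.009, 0.007]
force: [1.9, 0.4, 0.6]
opening: 0.0003
```

```bash
python3 - <<'E'
from h import *
snap('scene','s32',(130,60,370,340),2.1)
go([.775,.09,.272],(0,0,-1),(0,1,0)); print(robot.read_state()['q'].round(2))
E
```

```text
t 47.15 pos [0.7725 0.0913 0.388 ] F [ 1.7  0.5 -7.8] op 0.0003
shift tool mm [  4.4 115.9  -1.1] rot deg [ 0.1 -0.1 -0.9]
axes x [ 1.    -0.001 -0.016] y [-0.016 -0.002 -1.   ] z [ 0.001  1.    -0.002]
[ 0.05  0.81  0.27 -0.    2.08 -1.52]
```

View pics/s32.png

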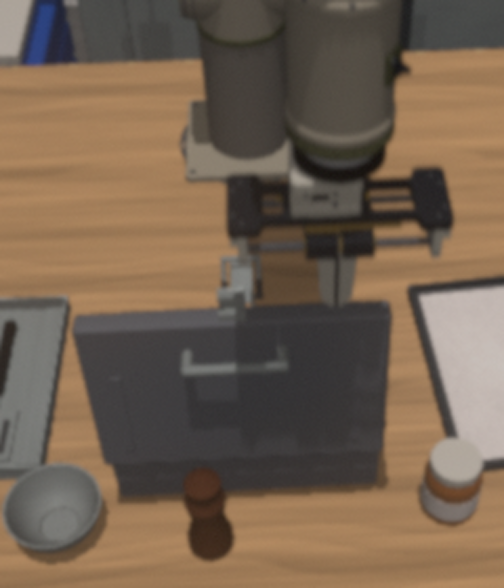

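```bash
python3 - <<'E'
from h import *
s,Rm=st(); m=cam('scene'); p=s['tool_pos']
for dz in (-.02,0,.013,.03,.065,.1): print(dz,proj(m,[p+[0,0,dz]]).round(0), end=' ')
snap('scene','s33',(130,60,370,340),2.1)
snap('wrist','w33')
E
```

```text
t 47.15 pos [0.7725 0.0913 0.388 ] F [ 1.7  0.5 -7.8] op 0.0003
-0.02 [[289. 218.]] 0 [[290. 212.]] 0.013 [[290. 207.]] 0.03 [[290. 202.]] 0.065 [[290. 189.]] 0.1 [[290. 176.]]
```

View pics/s33.png

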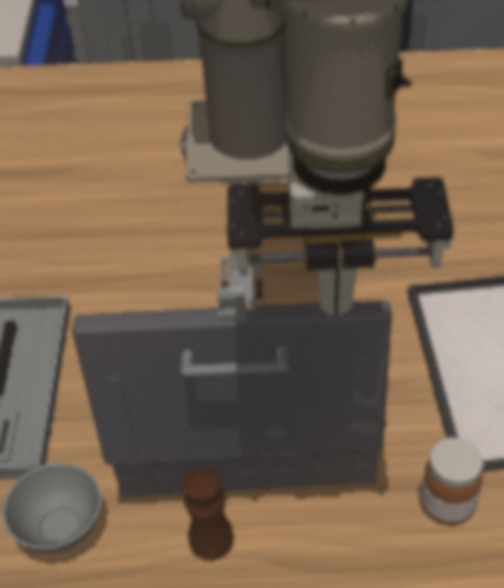

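View pics/w33.png

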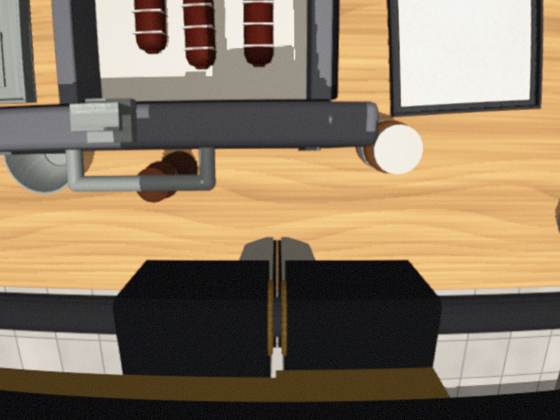

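Call:
{"fn": "carry_out", "kwargs": {
  "motion": [0.002, 0.02, 0, 0, 0, -0.2, -1, 0, 0.025, 0, 0, 0, -0.2, -1, 0, 0.025, 0, 0, 0, -0.2, -1, 0, 0.02, 0, 0, 0, -0.1, -1, 0, 0.012, 0, 0, 0, 0, -1]
}}

```text
t: 47.75
tool_pos: [0.7656, 0.0919, 0.2926]
orientation: [-1.572, -0.005, -0.005]
force: [0.2, -0.2, 0.3]
opening: 0.0002
```

Call:
{"fn": "carry_out", "kwargs": {
  "motion": [-0.01, 0, 0, 0, 0, 0, -1, -0.01, 0, 0, 0, 0, 0, -1, -0.01, 0, 0, 0, 0, 0, -1, -0.01, 0, 0, 0, 0, 0, -1, -0.01, 0, 0, 0, 0, 0, -1]
}}

```text
t: 48.25
tool_pos: [0.7038, 0.0921, 0.2961]
orientation: [-1.572, -0.008, -0.007]
force: [1.4, -0.1, 0.1]
opening: 0.0002
```

```bash
python3 - <<'E'
from h import *
go([.64,.09,.272],(0,0,-1),(0,1,0)); print(robot.read_state()['q'].round(2))
snap('scene','s34',(130,60,370,340),2.1)
E
```

```text
t 48.25 pos [0.7038 0.0921 0.2961] F [ 1.4 -0.1  0.1] op 0.0002
shift tool mm [-64.1  23.5  -2. ] rot deg [0.1 0.  0.5]
axes x [1.    0.001 0.009] y [ 0.009 -0.001 -1.   ] z [-0.001  1.    -0.001]
[ 0.06  0.41  0.98 -0.    1.73 -1.51]
```

View pics/s34.png

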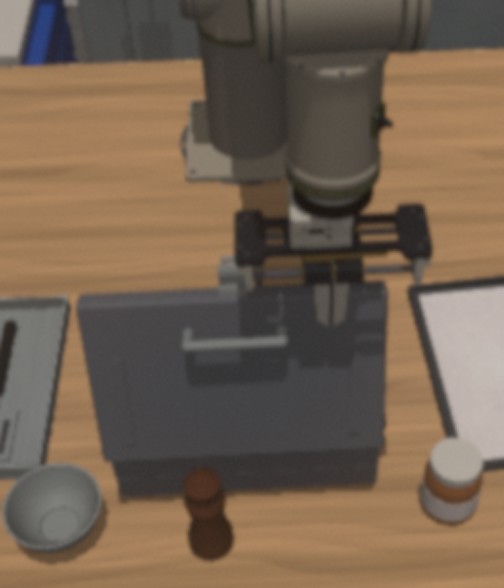

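Call:
{"fn": "carry_out", "kwargs": {
  "motion": [-0.015, 0.002, 0, 0, 0, 0, -1, -0.015, 0.003, 0, 0, 0, 0, -1, -0.015, 0.003, 0, 0, 0, 0, -1, -0.015, 0.003, 0, 0, 0, 0, -1, -0.015, 0.003, 0, 0, 0, 0, -1]
}}

```text
t: 48.8
tool_pos: [0.6197, 0.0923, 0.2881]
orientation: [-1.571, -0.018, -0.016]
force: [-0.3, -0.2, 0.4]
opening: 0.0007
```

Call:
{"fn": "carry_out", "kwargs": {
  "motion": [-0.01, 0.004, 0, 0, 0, 0, -1, -0.01, 0.004, 0, 0, 0, 0, -1, -0.01, 0.004, 0, 0, 0, 0, -1, 0, 0, 0, 0, 0, 0, -1, 0, 0, 0, 0, 0, 0, -1]
}}

```text
t: 49.3
tool_pos: [0.5813, 0.0925, 0.28]
orientation: [-1.57, -0.027, -0.022]
force: [-0.0, 0.5, -0.3]
opening: 0.0007
```

```bash
python3 - <<'E'
from h import *
go([.60,.09,.272],(0,0,-1),(0,1,0))
snap('scene','s35',(130,60,370,340),2.1)
E
```

```text
t 49.3 pos [0.5813 0.0925 0.28  ] F [-0.   0.5 -0.3] op 0.0007
shift tool mm [18.4  8.6 -2.6] rot deg [-0.   0.2  1.8]
axes x [1.    0.003 0.031] y [ 0.031  0.001 -1.   ] z [-0.003  1.     0.001]
```

View pics/s35.png

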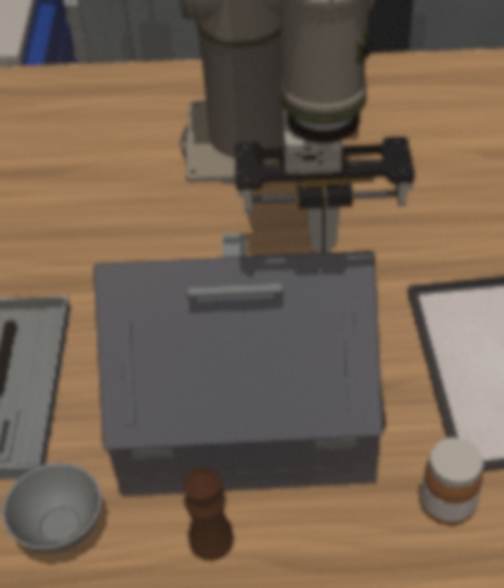

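Call:
{"fn": "carry_out", "kwargs": {
  "motion": [-0.018, -0.005, -0.025, 0, 0, 0.4, -1, -0.018, -0.005, -0.025, 0, 0, 0.4, -1, -0.018, -0.005, -0.025, 0, 0, 0.4, -1, -0.018, -0.005, -0.02, 0, 0, 0.4, 1, -0.01, -0.005, -0.005, 0, 0, 0.4, 1]
}}

```text
t: 49.85
tool_pos: [0.4977, -0.0098, 0.3043]
orientation: [-1.57, -0.002, 0.007]
force: [-0.1, 0.5, -0.8]
opening: 0.0123
```

Call:
{"fn": "carry_out", "kwargs": {
  "motion": [0, 0, 0, 0, 0, 0, 1, 0, 0, 0, 0, 0, 0, 1, 0, 0, 0, 0, 0, 0, 1, 0, 0, 0, 0, 0, 0, 1, 0, 0, 0, 0, 0, 0, 1]
}}

```text
t: 50.35
tool_pos: [0.4995, -0.008, 0.305]
orientation: [-1.569, -0.004, 0.005]
force: [0.0, 0.5, -0.0]
opening: 0.0518
```

Call:
{"fn": "carry_out", "kwargs": {
  "motion": [0, 0, 0, 0, 0, 0, 1, 0, 0, 0, 0, 0, 0, 1, 0, 0, 0, 0, 0, 0, 1, 0, 0, 0, 0, 0, 0, 1, 0, 0, 0, 0, 0, 0, 1]
}}

```text
t: 50.85
tool_pos: [0.4996, -0.0071, 0.3041]
orientation: [-1.569, -0.004, 0.008]
force: [0.2, -0.8, -0.2]
opening: 0.0908
```

```bash
python3 - <<'E'
from h import *
go([.4833,-.01,.2],(0,0,-1),(0,1,0)); m,im=snap('wrist','w36')
snap('scene','s36',(130,60,370,340),2.1)
for n in ['latch_lever','loop_bar','keeper','lid_handle']:
    for o in models.outline_of('wrist',n)[:2]:
        ys,xs=np.nonzero(o['pixels']); print(n,round(o['confidence'],2),np.round(o['pixel']),len(xs),(xs.min(),xs.max(),ys.min(),ys.max()) if len(xs) else '')
E
```

```text
t 50.85 pos [ 0.4996 -0.0071  0.3041] F [ 0.2 -0.8 -0.2] op 0.0908
shift tool mm [-16.1 104.1  -3. ] rot deg [-0.1  0.4 -0.1]
axes x [ 1.     0.008 -0.002] y [-0.002  0.002 -1.   ] z [-0.008  1.     0.002]
latch_lever 0.58 [274. 128.] 2264 (np.int64(242), np.int64(302), np.int64(104), np.int64(149))
latch_lever 0.29 [274. 242.] 45214 (np.int64(102), np.int64(443), np.int64(150), np.int64(378))
loop_bar 0.7 [269. 113.] 761 (np.int64(241), np.int64(303), np.int64(105), np.int64(128))
keeper 0.55 [275. 245.] 45774 (np.int64(102), np.int64(443), np.int64(149), np.int64(378))
keeper 0.33 [271. 114.] 767 (np.int64(241), np.int64(302), np.int64(104), np.int64(128))
lid_handle 0.57 [274. 246.] 45631 (np.int64(101), np.int64(443), np.int64(150), np.int64(377))
```

View pics/w36.png

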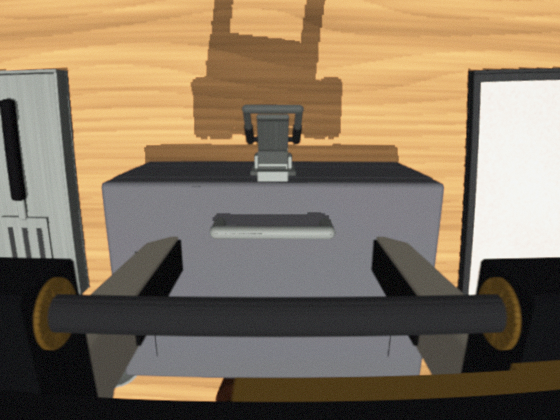

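View pics/s36.png

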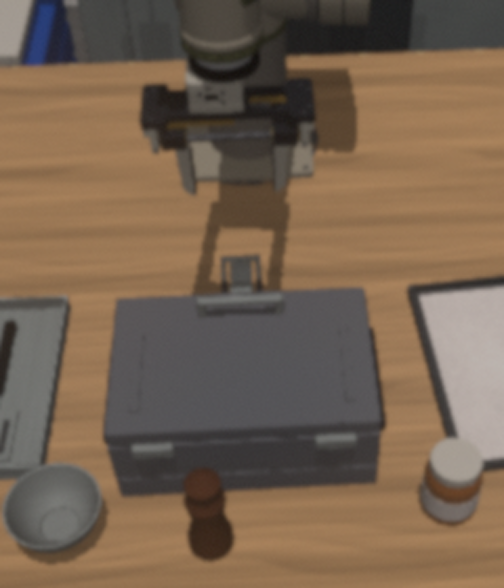

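```bash
python3 - <<'E'
from geo import *
C=[.6093,-.0097,.0012]
s,Rm=st(); m=cam('wrist'); ms=cam('scene'); mt=cam('top')
for l in (0,.1,.2,.3):
    f=lidpts(l); P=c2w(C,[f(.22,.165,.028),f(.22,-.165,.028),f(.18,.05,.053),f(.18,-.05,.053),f(.236,0,.013)])
    print(l,'wrist',proj(m,P).round(0).tolist()); print('  scene crop',((proj(ms,P)-[130,60])*2.1).round(0).tolist())
im=imaging.read_camera('wrist'); cv2.imwrite('pics/w37.png',cv2.resize(im[90:195,220:325],None,fx=5.6,fy=5.6,interpolation=cv2.INTER_CUBIC))
it=imaging.read_camera('top'); cv2.imwrite('pics/t37.png',cv2.resize(it[195:265,280:360],None,fx=8,fy=8,interpolation=cv2.INTER_CUBIC))
E
```

```text
t 51.15 pos [ 0.4996 -0.0071  0.3042] F [ 0.  -0.  -0.6] op 0.0929
0 wrist [[447.0, 183.0], [98.0, 181.0], [328.0, 231.0], [216.0, 231.0], [273.0, 162.0]]
  scene crop [[365.0, 284.0], [116.0, 295.0], [280.0, 297.0], [201.0, 301.0], [242.0, 288.0]]
0.1 wrist [[457.0, 192.0], [88.0, 190.0], [331.0, 245.0], [213.0, 244.0], [272.0, 169.0]]
  scene crop [[366.0, 275.0], [114.0, 286.0], [279.0, 291.0], [200.0, 295.0], [241.0, 278.0]]
0.2 wrist [[467.0, 205.0], [77.0, 202.0], [333.0, 262.0], [210.0, 261.0], [272.0, 179.0]]
  scene crop [[367.0, 267.0], [111.0, 278.0], [279.0, 287.0], [199.0, 290.0], [240.0, 268.0]]
0.3 wrist [[478.0, 221.0], [65.0, 219.0], [335.0, 281.0], [207.0, 280.0], [272.0, 193.0]]
  scene crop [[369.0, 260.0], [107.0, 271.0], [279.0, 283.0], [197.0, 287.0], [239.0, 260.0]]
```

View pics/w37.png

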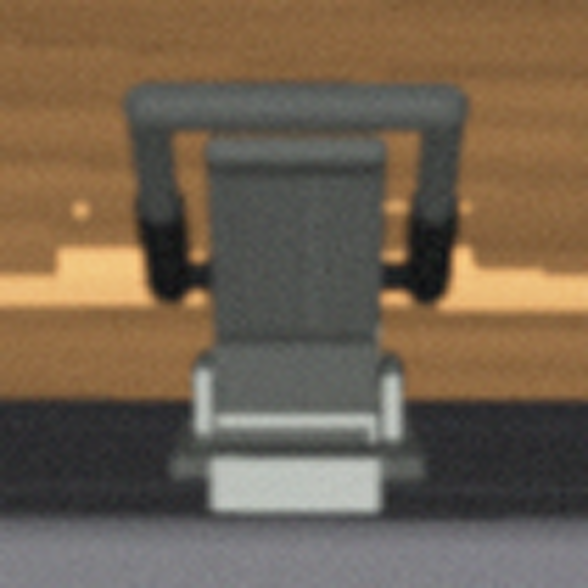

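View pics/t37.png

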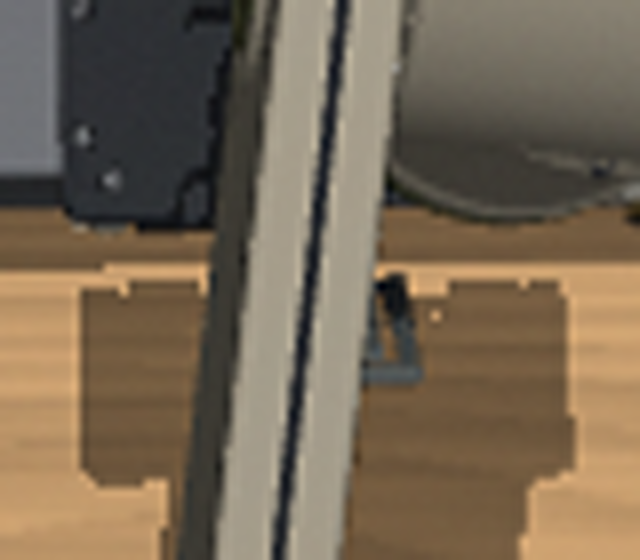

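```bash
cat >> geo.py <<'E'
CAR=[.6093,-.0097,.0012]
def latch(a,b,C=CAR):
    """a lever, b loop direction angle from vertical up, + toward robot(-x)"""
    piv=np.array([-.126,0,.088]); pin=piv+np.array([-.020*np.sin(a-.4),0,-.020*np.cos(a-.4)])
    bar=pin+.055*np.array([-np.sin(b),0,np.cos(b)])
    u=np.array([-np.sin(a),0,-np.cos(a)]); n=np.array([-np.cos(a),0,np.sin(a)])
    end=piv+.06*u+.011*n
    return dict(piv=piv,pin=pin,bar=bar,end=end,n=n,u=u)
def latchW(a,b):
    d=latch(a,b); return {k:c2w(CAR,d[k])[0] for k in ('piv','pin','bar','end')}
def fit_latch(m,pinL,pinR,barL,barR,barrow,endL,endR):
    Y=np.array([0,1,0])
    def f(p):
        d=latch(*p[:2]); dx=np.array([p[2],p[3],0])
        # columns: image right = +y when camera upright on -x side
        A=[d['pin']-.024*Y,d['pin']+.024*Y,d['bar']-.0275*Y,d['bar']+.0275*Y,d['end']-.015*Y,d['end']+.015*Y]
        q=proj(m,c2w(CAR,np.array(A)+dx))
        t=np.array([pinL,pinR,barL,barR,endL,endR])
        return np.r_[(q-t).ravel(),p[2]*300,p[3]*300]
    best=None
    for a0 in (1.6,2.1):
        for b0 in (0,.5,1,1.4):
            r=least_squares(f,[a0,b0,0,0])
            if best is None or r.cost<best.cost: best=r
    return best,f(best.x)
E
python3 - <<'E'
from geo import *
m=cam('wrist'); W=lambda u,v:(220+u/5.6,90+v/5.6)
r,res=fit_latch(m,W(168,280),W(430,280),W(128,106),W(465,106),None,W(210,146),W(384,146))
print(r.x,r.cost,res.round(1)); print(latchW(*r.x[:2]))
E
```

```text
[2.12771476e+00 6.19864949e-01 1.83518018e-03 2.41772302e-04] 0.7761630086545842 [ 0.2 -0.2 -0.5  0.1 -0.1 -0.2  0.3  0.2 -0.6 -0.1  0.6  0.1  0.6  0.1]
{'piv': array([ 0.48330009, -0.0098512 ,  0.088     ]), 'pin': array([ 0.46354583, -0.00987491,  0.0911255 ]), 'bar': array([ 0.43159497, -0.00991325,  0.13589314]), 'end': array([ 0.43818115, -0.00990534,  0.12905214])}
```

Call:
{"fn": "carry_out", "kwargs": {
  "motion": [-0.015, 0.01, -0.001, 0, 0.1, 0, 0.7, -0.015, 0.025, -0.001, 0, 0.1, 0, 0.7, -0.015, 0.03, -0.001, 0, 0.1, 0, 0.7, -0.01, 0.025, 0, 0, 0.1, 0, 0.7, -0.005, 0.015, 0, 0, 0, 0, 0.7]
}}

```text
t: 51.75
tool_pos: [0.4402, -0.0107, 0.1989]
orientation: [-1.57, -0.004, -0.003]
force: [-0.0, 0.1, -0.8]
opening: 0.079
```

```bash
python3 - <<'E'
from h import *
go([.439,-.0097,.101],(0,0,-1),(0,1,0)); m,im=snap('wrist','w38')
E
```

```text
t 51.75 pos [ 0.4402 -0.0107  0.1989] F [-0.   0.1 -0.8] op 0.079
shift tool mm [-1.7 97.9  0.9] rot deg [-0.   0.   0.3]
axes x [1.    0.    0.005] y [ 0.005  0.001 -1.   ] z [-0.     1.     0.001]
```

View pics/w38.png

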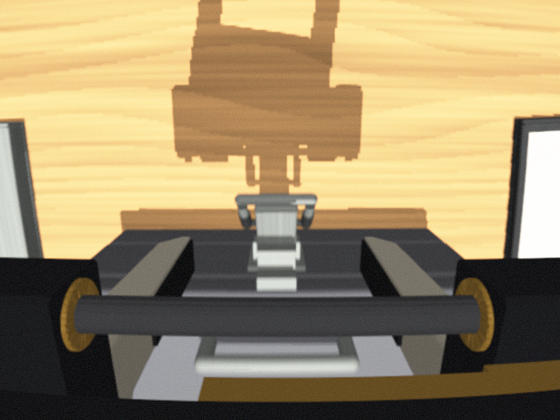

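Call:
{"fn": "carry_out", "kwargs": {
  "motion": [0, 0.018, 0, 0, 0, 0, 0.7, 0, 0.02, 0, 0, 0, 0, 0.7, 0, 0.02, 0, 0, 0, 0, 0.7, 0, 0.015, 0, 0, 0, 0, 0.7, 0, 0.008, 0, 0, 0, 0, 0.7]
}}

```text
t: 52.3
tool_pos: [0.4412, -0.0107, 0.1165]
orientation: [-1.57, -0.005, -0.005]
force: [-0.1, -0.2, -0.1]
opening: 0.0793
```

```bash
python3 - <<'E'
from h import *
go([.439,-.0097,.101],(0,0,-1),(0,1,0)); m,im=snap('wrist','w39')
E
```

```text
t 52.3 pos [ 0.4412 -0.0107  0.1165] F [-0.1 -0.2 -0.1] op 0.0793
shift tool mm [-2.3 15.5  1. ] rot deg [-0.   0.   0.4]
axes x [1.    0.    0.007] y [ 0.007  0.001 -1.   ] z [-0.     1.     0.001]
```

View pics/w39.png

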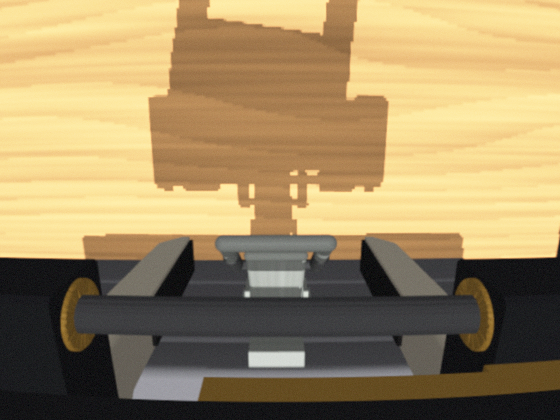

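Call:
{"fn": "carry_out", "kwargs": {
  "motion": [-0.004, 0.007, 0.001, 0, 0, 0, 0.7, -0.002, 0.007, 0, 0, 0, 0, 0.7, 0, 0.002, 0, 0, 0, 0, -1, 0, 0, 0, 0, 0, 0, -1, 0, 0, 0, 0, 0, 0, -1],
  "squeeze": 12
}}

```text
t: 52.85
tool_pos: [0.436, -0.0097, 0.101]
orientation: [-1.571, -0.007, -0.006]
force: [0.1, -0.3, 0.0]
opening: 0.0593
```

Call:
{"fn": "carry_out", "kwargs": {
  "motion": [0, 0, 0, 0, 0, 0, -1, 0, 0, 0, 0, 0, 0, -1, 0, 0, 0, 0, 0, 0, -1, 0, 0, 0, 0, 0, 0, -1, 0, 0, 0, 0, 0, 0, -1]
}}

```text
t: 53.35
tool_pos: [0.4365, -0.0105, 0.1021]
orientation: [-1.572, -0.008, -0.007]
force: [-1.3, -0.8, 0.2]
opening: 0.0546
```

```bash
python3 - <<'E'
from h import *
go([.439,-.0097,.101],(0,0,-1),(0,1,0)); m,im=snap('wrist','w40')
E
```

```text
t 53.35 pos [ 0.4365 -0.0105  0.1021] F [-1.3 -0.8  0.2] op 0.0546
shift tool mm [2.4 1.1 0.8] rot deg [0.1 0.  0.6]
axes x [1.   0.   0.01] y [ 0.01  -0.001 -1.   ] z [-0.     1.    -0.001]
```

View pics/w40.png

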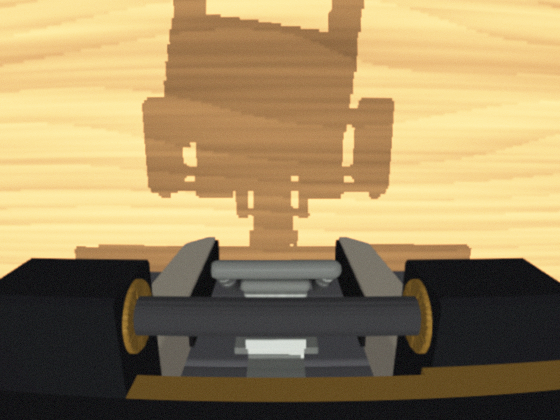

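Call:
{"fn": "carry_out", "kwargs": {
  "motion": [0.005, -0.003, 0, 0, 0, 0, -1, 0.005, -0.003, 0, 0, 0, 0, -1, 0.006, -0.002, 0, 0, 0, 0, -1, 0.005, -0.001, 0, 0, 0, 0, -1, 0.005, -0.001, 0, 0, 0, 0, -1]
}}

```text
t: 53.9
tool_pos: [0.4643, -0.011, 0.1133]
orientation: [-1.573, -0.007, -0.008]
force: [-1.4, -1.8, -0.5]
opening: 0.0547
```

```bash
python3 - <<'E'
from h import *
go([.4645,-.0097,.1123],(0,0,-1),(0,1,0)); m,im=snap('wrist','w41'); snap('scene','s41',(170,120,310,260),4)
E
```

```text
t 53.9 pos [ 0.4643 -0.011   0.1133] F [-1.4 -1.8 -0.5] op 0.0547
shift tool mm [0.2 1.  1.3] rot deg [ 0.1 -0.   0.5]
axes x [ 1.    -0.     0.009] y [ 0.009 -0.002 -1.   ] z [ 0.     1.    -0.002]
```

View pics/w41.png

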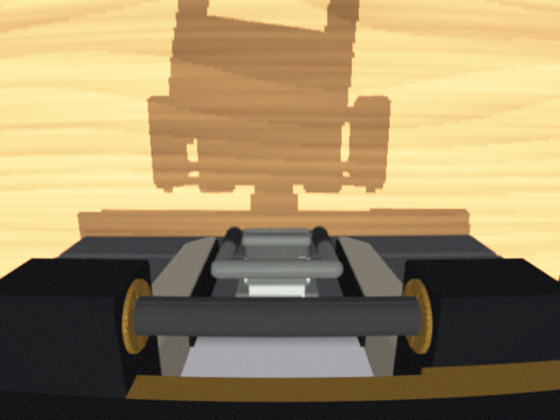

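View pics/s41.png

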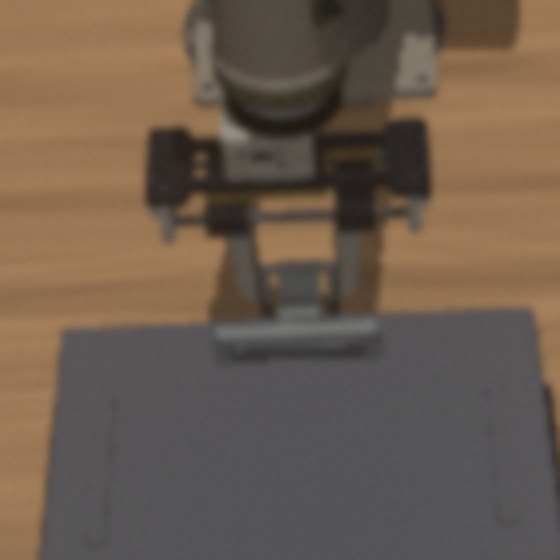

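Call:
{"fn": "carry_out", "kwargs": {
  "motion": [0.005, 0, 0.001, 0, 0, 0, -1, 0.005, 0, 0, 0, 0, 0, -1, 0.005, 0.001, 0, 0, 0, 0, -1, 0.004, 0.001, 0, 0, 0, 0, -1, 0, 0, 0, 0, 0, 0, -1]
}}

```text
t: 54.5
tool_pos: [0.4853, -0.0108, 0.1111]
orientation: [-1.574, -0.007, -0.008]
force: [-0.8, -3.2, 1.6]
opening: 0.0546
```

```bash
python3 - <<'E'
from h import *
go([.4845,-.0097,.11],(0,0,-1),(0,1,0)); m,im=snap('wrist','w42',(180,210,380,380),4)
print('seat',proj(m,[[.485,-.0097,.128],[.485,-.0097,.134],[.485,-.0097,.143]]))
E
```

```text
t 54.5 pos [ 0.4853 -0.0108  0.1111] F [-0.8 -3.2  1.6] op 0.0546
shift tool mm [-0.8  1.1  1.1] rot deg [ 0.2 -0.   0.6]
axes x [ 1.   -0.    0.01] y [ 0.01  -0.003 -1.   ] z [ 0.     1.    -0.003]
seat [[276.79741613 255.30303588]
 [276.75705505 260.46804728]
 [276.69121156 268.88973788]]
```

View pics/w42.png

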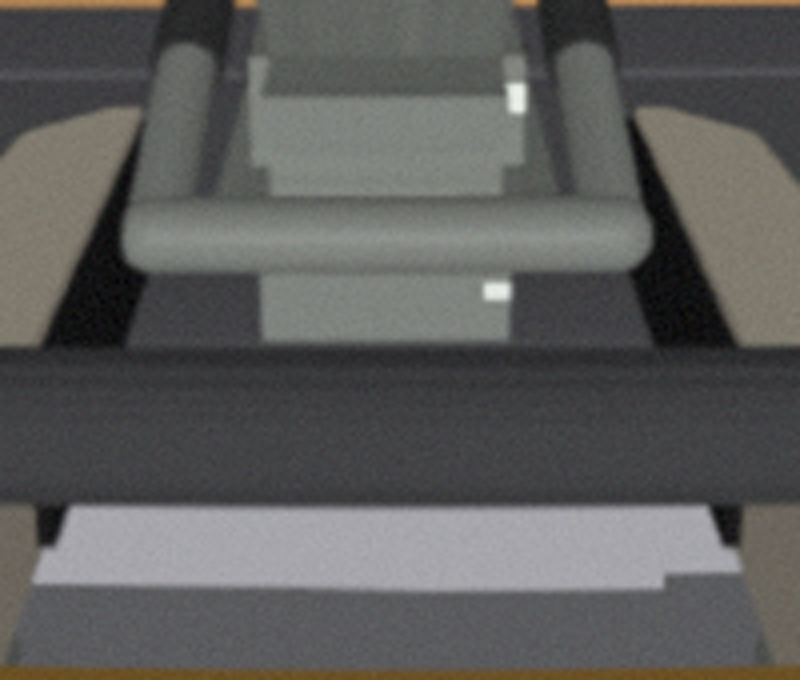

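Call:
{"fn": "carry_out", "kwargs": {
  "motion": [0, 0.002, 0.001, 0, 0, 0, -1, 0, 0.004, 0, 0, 0, 0, -1, 0, 0.004, 0, 0, 0, 0, -1, 0, 0.004, 0, 0, 0, 0, -1, 0, 0.003, 0, 0, 0, 0, -1],
  "squeeze": 30
}}

```text
t: 55.05
tool_pos: [0.4856, -0.0108, 0.0941]
orientation: [-1.576, -0.008, -0.009]
force: [1.7, -4.5, 1.3]
opening: 0.0543
```

```bash
python3 - <<'E'
from h import *
go([.4845,-.0097,.096],(0,0,-1),(0,1,0)); m,im=snap('wrist','w43',(180,210,380,380),4)
print('seat',proj(m,[[.485,-.0097,.128],[.485,-.0097,.134],[.485,-.0097,.143]]))
E
```

```text
t 55.05 pos [ 0.4856 -0.0108  0.0941] F [ 1.7 -4.5  1.3] op 0.0543
shift tool mm [-1.1 -2.   1.1] rot deg [ 0.3 -0.   0.6]
axes x [ 1.    -0.     0.011] y [ 0.011 -0.005 -1.   ] z [ 0.001  1.    -0.005]
seat [[276.61635126 270.35909847]
 [276.53670286 276.63139852]
 [276.40567932 286.94303866]]
```

View pics/w43.png

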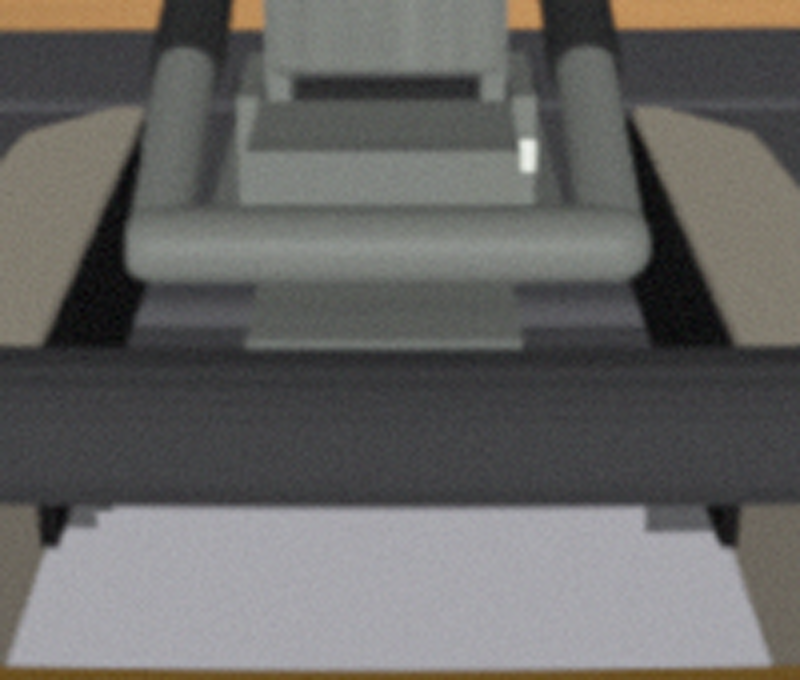

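Call:
{"fn": "carry_out", "kwargs": {
  "motion": [0, 0, 0, 0, 0, 0, 0.5, 0, 0, 0, 0, 0, 0, 0.5, 0, 0, 0, 0, 0, 0, 0.5, 0, 0, 0, 0, 0, 0, 0.5, 0, -0.01, 0, 0, 0, 0, 0.5]
}}

```text
t: 55.6
tool_pos: [0.4836, -0.0086, 0.1019]
orientation: [-1.572, -0.005, -0.005]
force: [0.3, 0.7, -0.3]
opening: 0.0698
```

Call:
{"fn": "carry_out", "kwargs": {
  "motion": [0, -0.02, 0, 0, 0, 0, 0.5, -0.01, -0.03, 0, 0, 0, 0, -1, -0.02, -0.03, 0, 0, 0, 0, -1, -0.02, -0.03, 0, 0, 0, 0, -1, -0.02, -0.02, 0, 0, 0, 0, -1]
}}

```text
t: 56.1
tool_pos: [0.41, -0.0077, 0.2372]
orientation: [-1.571, -0.003, -0.002]
force: [-0.0, 0.0, 0.1]
opening: 0.0424
```

```bash
python3 - <<'E'
from geo import *
go([.4845,-.0097,.096],(0,0,-1),(0,1,0)); m,im=snap('wrist','w44',(190,100,360,270),4)
print(robot.read_state()['q'].round(2))
print('seat',proj(m,[[.485,-.0097,.128]])*1-[190,100])
E
```

```text
t 56.1 pos [ 0.41   -0.0077  0.2372] F [-0.   0.   0.1] op 0.0424
shift tool mm [ 74.1 141.4  -2.1] rot deg [0.  0.  0.2]
axes x [1.    0.001 0.003] y [ 0.003 -0.    -1.   ] z [-0.001  1.    -0.   ]
[-0.14 -0.43  1.92 -0.    1.64 -1.72]
seat [[ 83.10201901 180.07634984]]
```

View pics/w44.png

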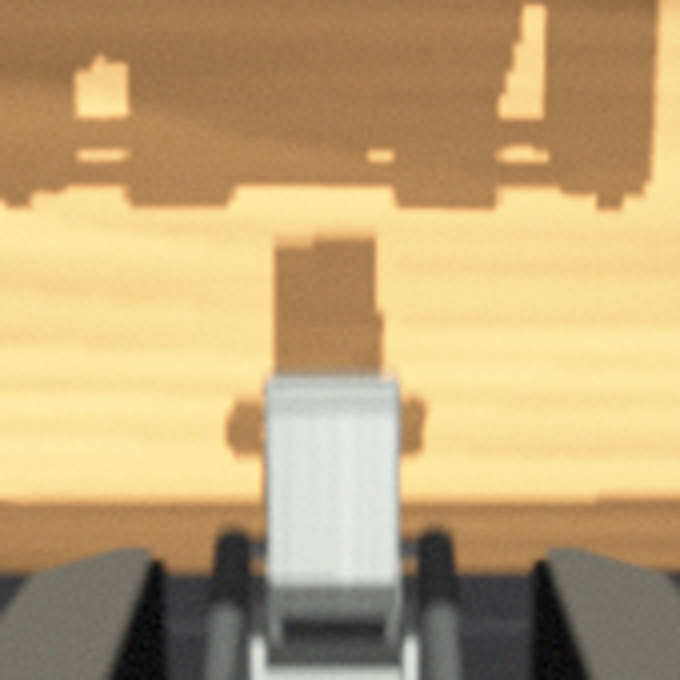

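Call:
{"fn": "carry_out", "kwargs": {
  "motion": [0, 0, -0.001, 0, 0, -7.5, -1, 0, 0, -0.001, 0, 0, -7.5, -1, 0, 0, 0, 0, 0, -7.5, -1, 0, 0, 0, 0, 0, -7.5, -1, 0, 0, 0, 0, 0, 0, -1]
}}

```text
t: 56.65
tool_pos: [0.4538, -0.0111, 0.2361]
orientation: [-1.532, -0.374, -0.371]
force: [-0.6, 0.5, -0.3]
opening: 0.0012
```

```bash
python3 - <<'E'
from geo import *
c,s_=np.cos(np.radians(30)),np.sin(np.radians(30))
y=np.array([s_,0,-c])
T=np.array([.434,-.0097,.105]); go(T+.013*y,y,(0,1,0))
print(robot.read_state()['q'].round(2))
snap('top','t45',(250,150,400,270),4.5); snap('wrist','w45')
E
```

```text
t 56.65 pos [ 0.4538 -0.0111  0.2361] F [-0.6  0.5 -0.3] op 0.0012
shift tool mm [-76.9 120.5   0.5] rot deg [-0.4  0.  -2.8]
axes x [0.889 0.    0.457] y [ 0.457  0.007 -0.889] z [-0.003  1.     0.006]
[-0.24 -0.89  2.28  0.12  1.29 -1.82]
```

View pics/w45.png

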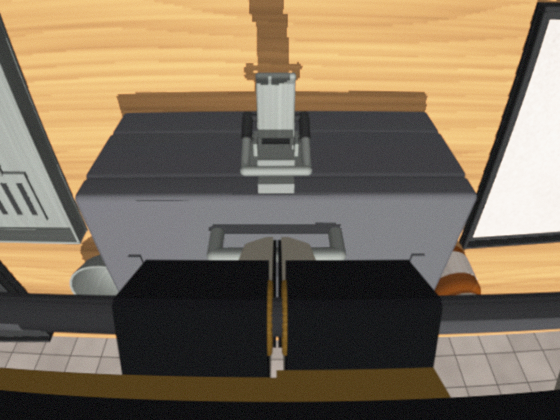

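View pics/t45.png

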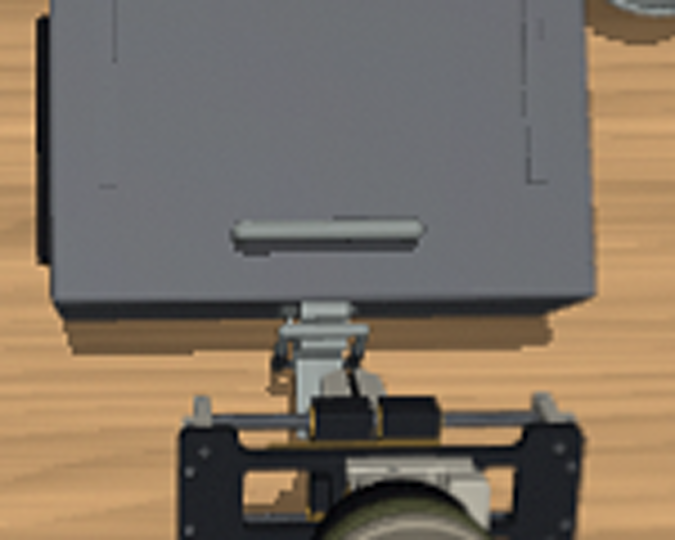

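```bash
cat > kin.py <<'E'
from h import *
data=[((.131,1.489,1.523),(.27,-.5355,.2005)),((.216,1.40,1.523),(.5254,-.3516,.1974)),((.04,1.55,1.56),(.4763,.3063,.2177)),((.11,1.35,1.67),(.5985,.0674,.2876)),((.81,.27,2.08),(.7725,.0913,.388)),((.41,.98,1.73),(.7038,.0921,.2961)),((-.43,1.92,1.64),(.41,-.0077,.2372)),((-.89,2.28,1.29),(.4538,-.0111,.2361))]
def fk(p,q):
    L1,L2,h,D,r0,e2,e3=p; a=q[0]; b=q[0]+q[1]+e3; c=q[0]+q[1]+q[2]
    return np.array([r0+L1*np.sin(a)+L2*np.sin(b)+D*np.sin(c), h+L1*np.cos(a)+L2*np.cos(b)+D*np.cos(c)])
def res(p):
    o=[]
    for q,x in data: o+=list(fk(p,q)-[np.sqrt(x[0]**2+x[1]**2-.051**2),x[2]])
    return np.r_[np.array(o)*100,p[4]*3,p[5],p[6]]
r=least_squares(res,[.4,.4,.35,.3,0,0,0]); P=r.x
def ik(rr,z,pitch):
    f=lambda q:np.r_[fk(P,q)-[rr,z],(sum(q)-pitch)*.3]
    s=least_squares(f,[-.4,1.9,1.6],bounds=([-1.5,0.02,-.5],[2.26,2.9,3])); return s.x,s.cost
if __name__=='__main__':
    print(P.round(3),(res(P)/100).round(4))
    for tilt in (0,10,15,20,25,30,35):
        t=np.radians(tilt); y=np.array([np.sin(t),-np.cos(t)])
        for T in ((.434,.12),(.437,.070),(.4495,.042),(.468,.034)):
            tcp=np.array(T)+.013*y; q,c=ik(np.sqrt(tcp[0]**2+.01**2-.051**2),tcp[1],np.pi-t); print(tilt,T,q.round(2),'ok' if c<1e-8 and q[0]>-.87 and q[1]<2.48 else 'NO')
E
python3 kin.py
```

```text
[ 0.367  0.561  0.331  0.406 -0.005  0.     0.113] [-0.0011 -0.0024 -0.001  -0.0025 -0.0012 -0.0001  0.0013  0.0009 -0.001
 -0.0029  0.0022  0.0035  0.001   0.0032 -0.0003  0.0003 -0.0001  0.
  0.0011]
0 (0.434, 0.12) [-0.27  2.04  1.37] ok
0 (0.437, 0.07) [-0.2   2.08  1.27] ok
0 (0.4495, 0.042) [-0.13  2.06  1.2 ] ok
0 (0.468, 0.034) [-0.06  2.02  1.18] ok
10 (0.434, 0.12) [-0.49  2.22  1.24] ok
10 (0.437, 0.07) [-0.42  2.26  1.13] ok
10 (0.4495, 0.042) [-0.33  2.25  1.05] ok
10 (0.468, 0.034) [-0.26  2.2   1.02] ok
15 (0.434, 0.12) [-0.61  2.31  1.19] ok
15 (0.437, 0.07) [-0.54  2.35  1.07] ok
15 (0.4495, 0.042) [-0.44  2.34  0.98] ok
15 (0.468, 0.034) [-0.36  2.3   0.94] ok
20 (0.434, 0.12) [-0.74  2.4   1.13] ok
20 (0.437, 0.07) [-0.67  2.45  1.01] ok
20 (0.4495, 0.042) [-0.56  2.44  0.91] ok
20 (0.468, 0.034) [-0.46  2.39  0.86] ok
25 (0.434, 0.12) [-0.89  2.5   1.09] NO
25 (0.437, 0.07) [-0.81  2.55  0.96] NO
25 (0.4495, 0.042) [-0.68  2.54  0.85] NO
25 (0.468, 0.034) [-0.57  2.49  0.79] NO
30 (0.434, 0.12) [-1.06  2.61  1.07] NO
30 (0.437, 0.07) [-0.98  2.66  0.93] NO
30 (0.4495, 0.042) [-0.83  2.64  0.8 ] NO
30 (0.468, 0.034) [-0.69  2.59  0.72] NO
35 (0.434, 0.12) [-1.27  2.72  1.08] NO
35 (0.437, 0.07) [-1.21  2.79  0.95] NO
35 (0.4495, 0.042) [-1.01  2.76  0.78] NO
35 (0.468, 0.034) [-0.83  2.69  0.66] NO
```

Call:
{"fn": "carry_out", "kwargs": {
  "motion": [0, 0, 0.001, 0, 0, 5, -1, 0, 0, 0, -0.2, 0, 5, -1, -0.016, 0.033, 0, 0, 0, 0, -1, -0.016, 0.033, 0, 0, 0, 0, -1, -0.012, 0.03, 0, 0, 0, 0, -1]
}}

```text
t: 57.25
tool_pos: [0.4415, -0.0106, 0.1434]
orientation: [-1.56, -0.24, -0.233]
force: [0.8, -0.2, -0.2]
opening: 0.0005
```

```bash
python3 - <<'E'
from geo import *
t=np.radians(17); y=np.array([np.sin(t),0,-np.cos(t)])
go([.440,-.0097,.098],y,(0,1,0))
print(robot.read_state()['q'].round(2))
snap('wrist','w46')
E
```

```text
t 57.25 pos [ 0.4415 -0.0106  0.1434] F [ 0.8 -0.2 -0.2] op 0.0005
shift tool mm [-14.9  42.9   1. ] rot deg [0.1 0.3 0.3]
axes x [0.955 0.004 0.297] y [ 0.297 -0.002 -0.955] z [-0.004  1.    -0.003]
[-0.19 -0.67  2.29  0.06  1.23 -1.78]
```

View pics/w46.png

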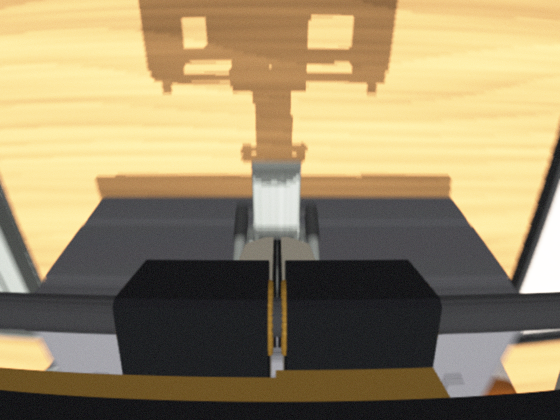

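Call:
{"fn": "carry_out", "kwargs": {
  "motion": [-0.006, 0.015, 0, 0, 0, 0, -1, -0.006, 0.015, 0, 0, 0, 0, -1, -0.006, 0.014, 0, 0, 0, 0, -1, -0.004, 0.009, 0, 0, 0, 0, -1, -0.004, 0.009, 0, 0, 0, 0, -1]
}}

```text
t: 57.8
tool_pos: [0.4327, -0.0102, 0.0746]
orientation: [-1.561, -0.237, -0.228]
force: [-0.0, -0.1, 0.7]
opening: 0.0005
```

```bash
python3 - <<'E'
from geo import *
t=np.radians(17); y=np.array([np.sin(t),0,-np.cos(t)])
go([.434,-.0097,.056],y,(0,1,0))
snap('wrist','w47')
E
```

```text
t 57.8 pos [ 0.4327 -0.0102  0.0746] F [-0.  -0.1  0.7] op 0.0005
shift tool mm [-4.2 18.2  0.5] rot deg [ 0.1  0.3 -0. ]
axes x [0.956 0.006 0.292] y [ 0.292 -0.001 -0.956] z [-0.005  1.    -0.003]
```

View pics/w47.png

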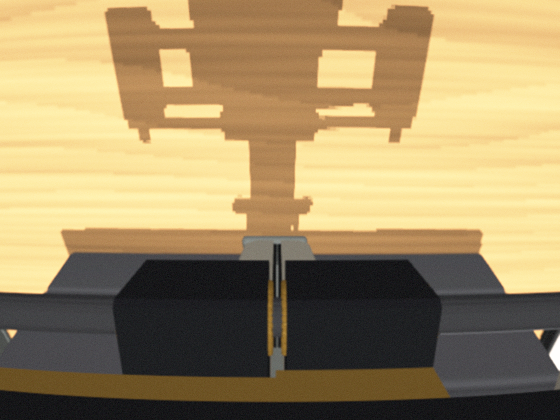

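Call:
{"fn": "carry_out", "kwargs": {
  "motion": [0.001, 0.01, 0, 0, 0, 0, -1, 0, 0.01, 0, 0, 0, 0, -1, 0.0, 0.007, 0, 0, 0, 0, -1, 0.001, 0.007, 0, 0, 0, 0, -1, 0.003, 0.006, 0, 0, 0, 0, -1]
}}

```text
t: 58.35
tool_pos: [0.4503, -0.0104, 0.0363]
orientation: [-1.561, -0.238, -0.229]
force: [-0.9, -0.7, 1.1]
opening: 0.0004
```

```bash
python3 - <<'E'
from geo import *
t=np.radians(17); y=np.array([np.sin(t),0,-np.cos(t)])
go([.455,-.0097,.032],y,(0,1,0)); print(robot.read_state()['q'].round(2))
snap('wrist','w48'); snap('top','t48',(270,190,370,270),6)
E
```

```text
t 58.35 pos [ 0.4503 -0.0104  0.0363] F [-0.9 -0.7  1.1] op 0.0004
shift tool mm [3.3 5.5 0.7] rot deg [0.1 0.3 0. ]
axes x [0.956 0.006 0.293] y [ 0.293 -0.002 -0.956] z [-0.005  1.    -0.004]
[-0.18 -0.5   2.38  0.06  0.97 -1.79]
```

View pics/w48.png

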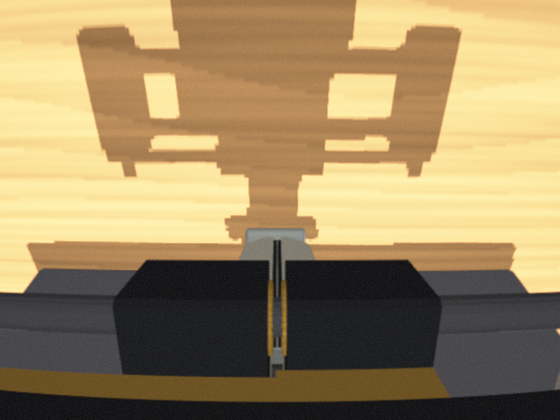

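Call:
{"fn": "carry_out", "kwargs": {
  "motion": [0.0035, 0.005, 0, 0, 0, 0, -1, 0.003, 0.003, 0, 0, 0, 0, -1, 0.003, 0.003, 0, 0, 0, 0, -1, 0, 0, 0, 0, 0, 0, -1, 0, 0, 0, 0, 0, 0, -1]
}}

```text
t: 58.95
tool_pos: [0.4638, -0.0103, 0.0279]
orientation: [-1.561, -0.237, -0.228]
force: [-0.2, 0.5, -0.9]
opening: 0.0001
```

```bash
python3 - <<'E'
from geo import *
t=np.radians(17); y=np.array([np.sin(t),0,-np.cos(t)])
go([.462,-.0097,.028],y,(0,1,0)); print(robot.read_state()['q'].round(2))
snap('wrist','w49')
E
```

```text
t 58.95 pos [ 0.4638 -0.0103  0.0279] F [-0.2  0.5 -0.9] op 0.0001
shift tool mm [-1.7 -0.7  0.6] rot deg [ 0.1  0.3 -0.1]
axes x [0.957 0.006 0.292] y [ 0.292 -0.002 -0.957] z [-0.005  1.    -0.003]
[-0.17 -0.43  2.35  0.06  0.93 -1.78]
```

View pics/w49.png

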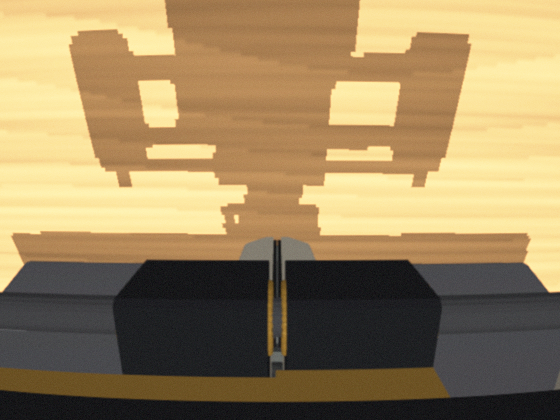

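Call:
{"fn": "carry_out", "kwargs": {
  "motion": [-0.02, -0.006, 0, 0, 0, 0, -1, -0.015, -0.02, 0, 0, 0, 0, -1, 0, -0.04, 0, 0, 0, 0, -1, 0.01, -0.05, 0, 0, 0, 3, -1, 0.01, -0.05, 0, 0, 0, 5, -1]
}}

```text
t: 59.5
tool_pos: [0.3931, -0.0088, 0.176]
orientation: [-1.568, -0.112, -0.104]
force: [-0.1, 0.1, 0.4]
opening: 0.0004
```

Call:
{"fn": "carry_out", "kwargs": {
  "motion": [0.01, -0.03, 0, 0, 0, 4, -1, 0.01, 0, 0, 0, 0, 4, -1, 0.02, 0, 0, 0, 0, 1, -1, 0.02, 0, 0, 0, 0, 0, -0.3, 0, 0, 0, 0, 0, 0, -0.3]
}}

```text
t: 60.0
tool_pos: [0.4571, -0.0095, 0.2217]
orientation: [-1.575, 0.003, 0.009]
force: [-0.0, 0.2, -0.2]
opening: 0.0121
```

```bash
python3 - <<'E'
from geo import *
go([.541,-.0097,.25],(0,0,-1),(0,1,0)); print(robot.read_state()['q'].round(2))
m,im=snap('wrist','w50'); print(proj(m,[latchW(0,0)['end'],latchW(.3,0)['end'],[.485,-.01,.128]]))
E
```

```text
t 60.0 pos [ 0.4571 -0.0095  0.2217] F [-0.   0.2 -0.2] op 0.0121
shift tool mm [ 83.6 -28.9  -0.7] rot deg [ 0.2  0.2 -0.4]
axes x [ 1.     0.004 -0.008] y [-0.008 -0.004 -1.   ] z [-0.004  1.    -0.004]
[-0.13 -0.26  1.83 -0.01  1.58 -1.7 ]
[[276.07500244 191.29766575]
 [276.08883605 175.66208911]
 [275.10775092 234.94241266]]
```

View pics/w50.png

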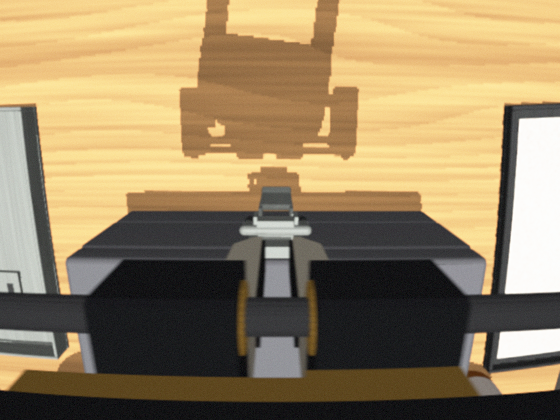

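Call:
{"fn": "carry_out", "kwargs": {
  "motion": [0.02, -0.01, 0, 0, 0, 0, 0, 0.02, -0.01, 0, 0, 0, 0, 0, 0.02, -0.005, 0, 0, 0, 0, 0, 0.02, 0, 0, 0, 0, 0, 0, 0, 0, 0, 0, 8.5, 0, 0]
}}

```text
t: 60.55
tool_pos: [0.5335, -0.0089, 0.2467]
orientation: [-1.572, 0.122, -0.106]
force: [-0.2, 0.0, -0.0]
opening: 0.0461
```

Call:
{"fn": "carry_out", "kwargs": {
  "motion": [0, 0, 0, 0, 8.5, 0, 0, 0, 0, 0, 0, 8.5, 0, 0, 0, 0, 0, 0, 8.5, 0, 0, 0, 0, 0, 0, 8.5, 0, 0, 0, 0, 0, 0, 8.5, 0, 0]
}}

```text
t: 61.05
tool_pos: [0.5282, -0.009, 0.2474]
orientation: [-1.463, 0.711, -0.695]
force: [0.3, 0.3, -0.5]
opening: 0.0462
```

Call:
{"fn": "carry_out", "kwargs": {
  "motion": [0, 0, 0, 0, 8.5, 0, 0, 0, 0, 0, 0, 8.5, 0, 0, 0, 0, 0, 0, 8.5, 0, 0, 0, 0, 0, 0, 8.5, 0, 0, 0, 0, 0, 0, 5, 0, 0]
}}

```text
t: 61.55
tool_pos: [0.5221, -0.0091, 0.2484]
orientation: [-1.212, 1.233, -1.222]
force: [-0.6, -0.2, 0.4]
opening: 0.0463
```

```bash
python3 - <<'E'
from geo import *
go([.541,-.0097,.139],(0,0,-1),(1,0,0)); print(robot.read_state()['q'].round(2))
m,im=snap('wrist','w51'); print(proj(m,[[.541,.04,.168],[.541,-.06,.168]]))
E
```

```text
t 61.55 pos [ 0.5221 -0.0091  0.2484] F [-0.6 -0.2  0.4] op 0.0463
shift tool mm [ -0.3 109.2  20.4] rot deg [ 0.8 -1.3  0.2]
axes x [-0.022 -1.     0.004] y [-0.013 -0.004 -1.   ] z [ 1.    -0.022 -0.013]
[-0.11 -0.08  1.62 -0.01  1.62 -0.09]
[[304.60929492 134.5913911 ]
 [305.02575468 268.39722303]]
```

View pics/w51.png

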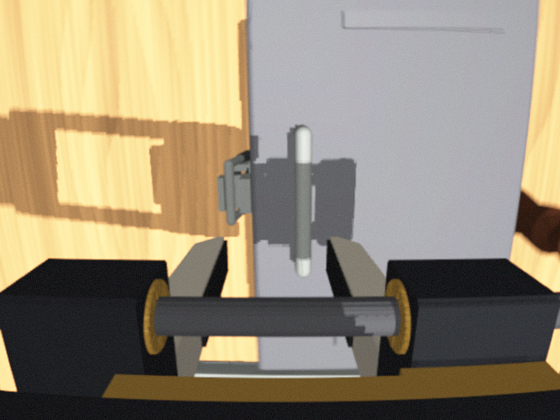

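Call:
{"fn": "carry_out", "kwargs": {
  "motion": [0, 0.01, 0.007, 0.2, -0.4, 0, 0, 0, 0.02, 0.006, 0.2, -0.4, 0, 0, 0, 0.02, 0.004, 0.2, -0.4, 0, 0, 0, 0.02, 0.002, 0, 0, 0, 0, 0, 0.015, 0, 0, 0, 0, 0]
}}

```text
t: 62.1
tool_pos: [0.5414, -0.0102, 0.1618]
orientation: [-1.215, 1.196, -1.207]
force: [0.4, 0.2, -0.1]
opening: 0.0464
```

```bash
python3 - <<'E'
from geo import *
go([.541,-.0097,.139],(0,0,-1),(1,0,0))
m,im=snap('wrist','w52'); print(proj(m,[[.541,.04,.168],[.541,-.06,.168]]))
E
```

```text
t 62.1 pos [ 0.5414 -0.0102  0.1618] F [ 0.4  0.2 -0.1] op 0.0464
shift tool mm [-0.6 22.8 -0.5] rot deg [-0.2  0.6  0.3]
axes x [ 0.01  -1.     0.005] y [ 0.004 -0.005 -1.   ] z [1.    0.01  0.004]
[[277.62084077 147.9305555 ]
 [275.52802142 334.76941782]]
```

View pics/w52.png

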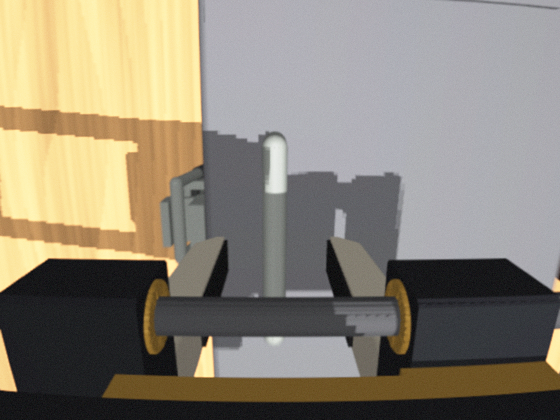

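Call:
{"fn": "carry_out", "kwargs": {
  "motion": [0, 0.008, 0, 0, 0, 0, 0, 0, 0.008, 0, 0, 0, 0, 0, 0, 0.004, 0, 0, 0, 0, -1, 0, 0, 0, 0, 0, 0, -1, 0, 0, 0, 0, 0, 0, -1],
  "squeeze": 55
}}

```text
t: 62.65
tool_pos: [0.5392, -0.0101, 0.1371]
orientation: [-1.22, 1.196, -1.201]
force: [-0.0, 0.6, -0.4]
opening: 0.0273
```

Call:
{"fn": "carry_out", "kwargs": {
  "motion": [0, 0, 0, 0, 0, 0, -1, 0, 0, 0, 0, 0, 0, -1, 0, 0, 0, 0, 0, 0, -1, 0, 0, 0, 0, 0, 0, -1, 0, 0, 0, 0, 0, 0, -1]
}}

```text
t: 63.15
tool_pos: [0.5401, -0.0102, 0.1383]
orientation: [-1.219, 1.194, -1.202]
force: [0.7, -0.5, -1.7]
opening: 0.0108
```

```bash
python3 - <<'E'
from geo import *
go([.541,-.0097,.139],(0,0,-1),(1,0,0))
E
```

```text
t 63.15 pos [ 0.5401 -0.0102  0.1383] F [ 0.7 -0.5 -1.7] op 0.0108
shift tool mm [-0.5 -0.7  0.9] rot deg [-0.1  0.9  0.3]
axes x [ 0.016 -1.     0.004] y [ 0.002 -0.004 -1.   ] z [1.    0.016 0.002]
```

Handle gripped. Pull upward in small steps, watching the force.

Call:
{"fn": "carry_out", "kwargs": {
  "motion": [0, -0.001, 0, 0, 0, 0, -1, 0, -0.001, 0, 0, 0, 0, -1, 0, -0.001, 0, 0, 0, 0, -1, 0, -0.001, 0, 0, 0, 0, -1, 0, -0.001, 0, 0, 0, 0, -1]
}}

```text
t: 63.65
tool_pos: [0.5401, -0.0102, 0.1385]
orientation: [-1.219, 1.196, -1.201]
force: [5.6, -0.5, -10.0]
opening: 0.0103
```

Call:
{"fn": "carry_out", "kwargs": {
  "motion": [0, -0.002, 0, 0, 0, 0, -1, 0, -0.002, 0, 0, 0, 0, -1, 0, -0.002, 0, 0, 0, 0, -1, 0, -0.002, 0, 0, 0, 0, -1, 0, -0.002, 0, 0, 0, 0, -1]
}}

```text
t: 64.15
tool_pos: [0.5404, -0.0102, 0.1401]
orientation: [-1.219, 1.197, -1.2]
force: [9.8, -0.7, -16.1]
opening: 0.0104
```

Call:
{"fn": "carry_out", "kwargs": {
  "motion": [0, -0.003, 0, 0, 0, 0, -1, 0, -0.003, 0, 0, 0, 0, -1, 0, -0.003, 0, 0, 0, 0, -1, 0, -0.003, 0, 0, 0, 0, -1, 0, -0.003, 0, 0, 0, 0, -1]
}}

```text
t: 64.65
tool_pos: [0.541, -0.0101, 0.1424]
orientation: [-1.22, 1.2, -1.199]
force: [13.0, -0.9, -23.3]
opening: 0.0107
```

```bash
python3 - <<'E'
from geo import *
st(); m,im=snap('wrist','w53')
E
```

```text
t 64.65 pos [ 0.541  -0.0101  0.1424] F [ 13.   -0.9 -23.3] op 0.0107
```

View pics/w53.png

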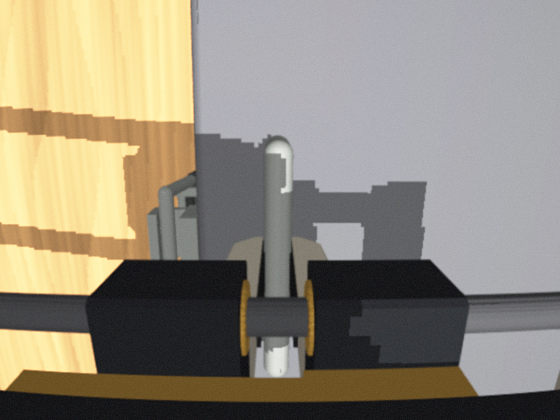

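Call:
{"fn": "carry_out", "kwargs": {
  "motion": [0, 0, 0, 0, 0, 0, -1, 0, 0, 0, 0, 0, 0, -1, 0, 0, 0, 0, 0, 0, -1, 0, 0, 0, 0, 0, 0, -1, 0, 0, 0, 0, 0, 0, -1]
}}

```text
t: 65.2
tool_pos: [0.5398, -0.0101, 0.1384]
orientation: [-1.222, 1.203, -1.196]
force: [3.1, 0.3, -5.3]
opening: 0.0104
```

Call:
{"fn": "carry_out", "kwargs": {
  "motion": [0, 0, 0, 0, 0, 0, -0.2, 0, 0, 0, 0, 0, 0, -0.2, 0, 0, 0, 0, 0, 0, -0.2, 0, 0, 0, 0, 0, 0, -0.2, 0, 0, 0, 0, 0, 0, -0.2]
}}

```text
t: 65.7
tool_pos: [0.5409, -0.0102, 0.1411]
orientation: [-1.22, 1.201, -1.198]
force: [0.5, -0.6, 0.3]
opening: 0.0368
```

Call:
{"fn": "carry_out", "kwargs": {
  "motion": [0, -0.01, 0, 0, 0, 0, -0.2, 0, -0.02, 0, 0, 0, 0, -0.2, 0, -0.03, 0, 0, 0, 0, -0.2, 0, -0.04, -0.01, 0, 0, 0, -0.2, 0, -0.04, -0.02, 0, 0, 0, -0.2]
}}

```text
t: 66.2
tool_pos: [0.5079, -0.0099, 0.2809]
orientation: [-1.228, 1.211, -1.191]
force: [0.6, 0.5, -0.6]
opening: 0.0371
```

Call:
{"fn": "carry_out", "kwargs": {
  "motion": [0, -0.02, -0.03, 0, -8, 0, -0.2, 0, 0, -0.03, 0, -8, 0, -0.2, 0, 0, -0.02, 0, -8, 0, -0.2, 0, 0, 0, 0, -8, 0, -0.2, 0, 0, 0, 0, -8, 0, -0.2]
}}

```text
t: 66.7
tool_pos: [0.4285, -0.0215, 0.3174]
orientation: [-1.473, 0.648, -0.656]
force: [-0.4, 0.3, -0.8]
opening: 0.0371
```

Call:
{"fn": "carry_out", "kwargs": {
  "motion": [0, 0, 0, 0, -8, 0, -0.2, 0, 0, 0, 0, -8, 0, -0.2, 0, 0, 0, 0, -8, 0, -0.2, 0, 0, 0, 0, -8, 0, -0.2, 0, 0, 0, 0, -8, 0, -0.2]
}}

```text
t: 67.2
tool_pos: [0.4282, -0.0216, 0.3234]
orientation: [-1.573, 0.075, -0.092]
force: [-0.4, 0.2, -0.1]
opening: 0.037
```

```bash
python3 - <<'E'
from geo import *
s,Rm=st(); m,im=snap('wrist','w54'); snap('scene','s54'); snap('top','t54')
for a in (0,.1,.2,.4): print(a,proj(m,[latchW(a,0)['end']]).round(1))
f=lidpts(0);g=lidpts(.03)
print(proj(m,c2w(CAR,[f(.22,.165,.028),f(.22,-.165,.028),g(.22,.165,.028),[-.126,0,.128]])).round(1))
E
```

```text
t 67.2 pos [ 0.4282 -0.0216  0.3234] F [-0.4  0.2 -0.1] op 0.037
0 [[289.5 191.1]]
0.1 [[289.1 186.9]]
0.2 [[288.6 182.9]]
0.4 [[287.9 175.5]]
[[454.2 225.8]
 [138.9 257.6]
 [457.  228.7]
 [293.3 223.2]]
```

View pics/w54.png

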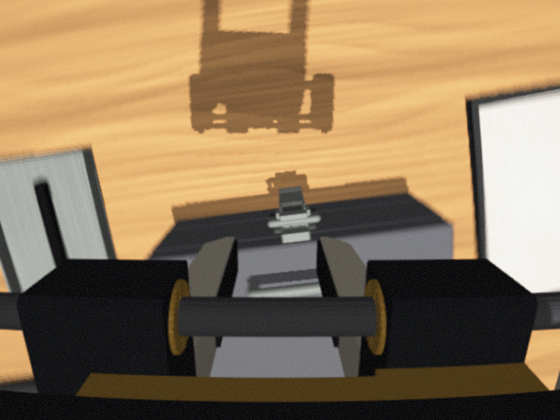

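View pics/s54.png

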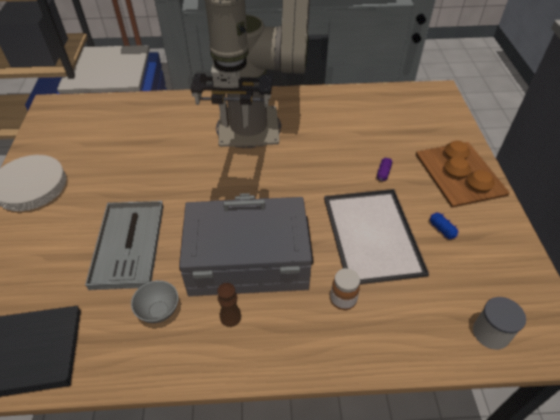

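```bash
python3 - <<'E'
import cv2
a=cv2.imread('pics/w54.png')[165:265,240:345]; b=cv2.imread('pics/t54.png')[190:260,280:370]
cv2.imwrite('pics/c54.png',cv2.resize(a,None,fx=6,fy=6,interpolation=cv2.INTER_CUBIC))
cv2.imwrite('pics/d54.png',cv2.resize(b,None,fx=6,fy=6,interpolation=cv2.INTER_CUBIC))
E
```

```text
(no output)
```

View pics/c54.png

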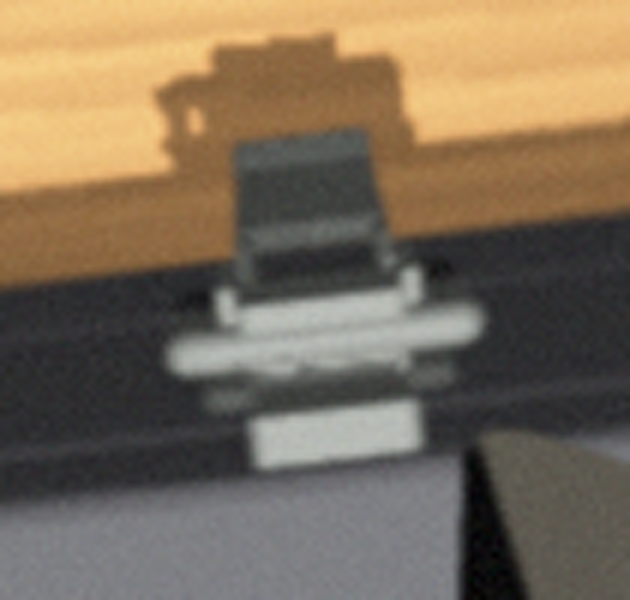

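View pics/d54.png

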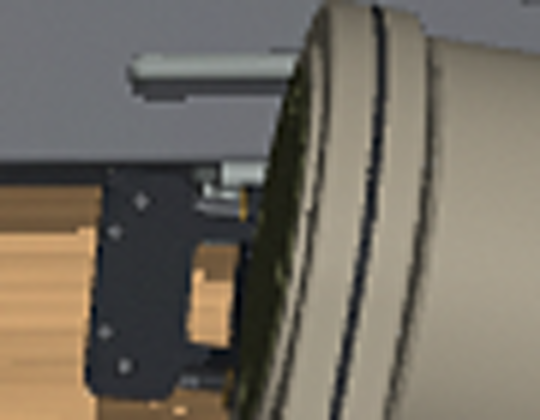

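Call:
{"fn": "carry_out", "kwargs": {
  "motion": [0, -0.005, -0.05, 0, 0, 0, -0.2, 0, 0, -0.05, 0, 0, 0, -0.2, 0, 0, -0.05, 0, 0, 0, -0.2, 0, 0, -0.05, 0, 0, 0, -0.2, 0, 0, -0.05, 0, 0, 0, -0.2]
}}

```text
t: 67.85
tool_pos: [0.3991, -0.2677, 0.3314]
orientation: [-1.572, 0.087, -0.111]
force: [0.6, 0.2, -0.4]
opening: 0.0371
```

Call:
{"fn": "carry_out", "kwargs": {
  "motion": [0, 0, -0.04, 0, 0, 0, -0.2, 0, 0, -0.04, 0, 0, 0, -0.2, 0, 0, -0.04, 0, 0, 0, -0.2, 0, 0, 0, 0, 0, 0, -0.2, 0, 0, 0, 0, 0, 0, -0.2]
}}

```text
t: 68.35
tool_pos: [0.379, -0.3971, 0.3312]
orientation: [-1.57, 0.113, -0.135]
force: [-0.4, -0.2, 0.4]
opening: 0.0371
```

```bash
python3 - <<'E'
from geo import *
st(); snap('top','t55'); m,im=snap('top','t55c',(280,190,370,260),7)
for a in (0,.1,.2,.4):
    d=latch(a,0); q=proj(m,c2w(CAR,[d['end']+[.0018,.015,0],d['end']+[.0018,-.015,0]])); print(a,((q-[280,190])*7).round(0).tolist())
q=proj(m,c2w(CAR,[[-.1242,.0275,.128],[-.1242,-.0275,.128],[-.11,.165,.143],[-.11,-.165,.143]])); print(((q-[280,190])*7).round(0).tolist())
E
```

```text
t 68.35 pos [ 0.379  -0.3971  0.3312] F [-0.4 -0.2  0.4] op 0.0371
0 [[233.0, 269.0], [303.0, 269.0]]
0.1 [[233.0, 283.0], [303.0, 283.0]]
0.2 [[234.0, 297.0], [304.0, 296.0]]
0.4 [[235.0, 321.0], [306.0, 321.0]]
[[221.0, 228.0], [361.0, 227.0], [-134.0, 191.0], [719.0, 185.0]]
```

View pics/t55c.png

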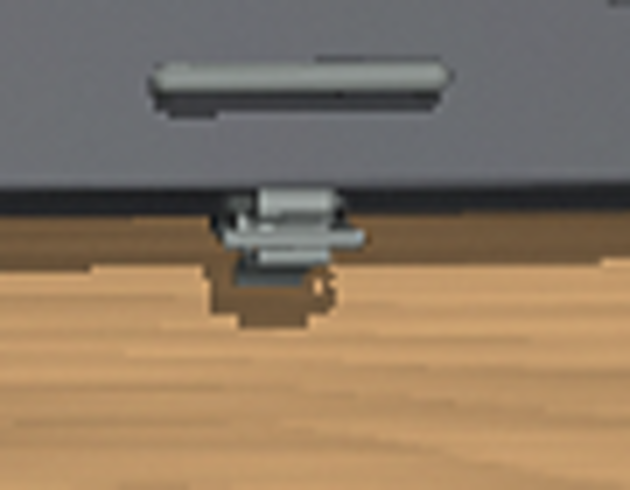

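View pics/t55.png

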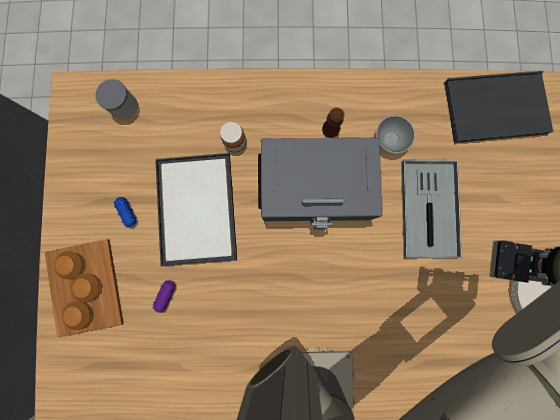

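```bash
python3 - <<'E'
from h import *
st(); print(robot.close_job())
E
```

```text
t 68.45 pos [ 0.3793 -0.3962  0.3313] F [-0.4  0.7  0.4] op 0.0374
the job is handed in; nothing more can be done
None
```

The job is handed in at 68.5 s of robot time, with every step done in the order asked.

**What I did**
- I laid the turner in the steel pan and put all three sausages from the tray into the box. The blue and purple look-alikes stayed where they were.
- I pushed the lid over and let it sink shut, then hooked the loop into the keeper. I pressed the lever past its toggle point until the resistance vanished.
- I took the lid by its handle and pulled up to 23 N. The catch held, so no re-latching was needed.

**Last checks**
- The final top view shows the lid shut and the tray empty. The turner is in the pan, and the loop bar sits between the keeper's lip and its back wall.
- The jar, bowl and pepper mill look undisturbed, though I compared only their image positions.
- The lever's end shows about 0.04 to 0.1 rad outward of the computed home line. I put that down to the curled end and calibration error, as there was no direct joint reading to confirm it.

**What disagreed or failed**
- The fingertips turned out to sit about 13 mm behind the reported TCP instead of 19 mm ahead of it. My first three tries at the turner closed above its handle, and I corrected every later grasp for this.
- The first sausage shifted in the box after I placed it, but it stayed inside.
- During the tug the gripper rose about 4 mm, more than a few milliradians of lid lift. The rest is probably the grip sliding or the arm flexing.

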